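# Load the ultrasonic brush bath, click its timer and start it

### The arm

A 7-joint arm with a two-finger parallel gripper is mounted at the origin on a cart in front of the work surface, level with it; the furniture and walls round the work are solid. World frame = base frame: x ahead of the robot, y to its left, z up, the work surface at z = 0. Lengths are in m, angles in rad, forces in N, time in s.
With the tool pointing down it reaches from about 0.35 to 0.9 m from the base axis. Payload 7.2 kg.
Tool frame: the origin (TCP) lies on the centre line of the jaws, within the pads' length; the fingertips stand 19 mm ahead of it and the grasp point (between the pads) is the TCP; x points along the fingers, y is the direction in which the jaws open and shut, and the axes are right-handed (so a half turn about x gives the same grasp; the last joint's range is limited). The gripper opens to 85 mm and grips with 20 to 120 N. Pads are 22 mm wide; open, the fingers measure 114 mm over their backs; the gripper's body (76 mm by 85 mm) begins 54 mm behind the grasp point. The pads swing forward as they close: fully open they stand 13 mm farther back than shut.
Start: joints at [1.172, 0.411, -0.013, 1.596, 0.006, 1.134, -0.082], TCP at [0.203, -0.591, 0.25] pointing down, gripper open.
Joint ranges: [-2.95, 2.95], [-0.29, 1.99], [-1.47, 1.44], [0.14, 2.54], [-1.03, 4.17], [0.13, 1.85], [-2.86, 2.86]. Speed limits (rad/s): [2.39, 2.39, 3.01, 3.01, 3.14, 3.14, 3.14].

### API

Orientations are given as [roll, pitch, yaw] about the fixed x, y, z axes, in that order (R = Rz(yaw) Ry(pitch) Rx(roll)).
In Python, from cell import arm, imaging gives the robot as it stands.
- The arm moves only by the tool servo_tool, never from a script. Its argument "commands" is a list of rows, each an object with "delta_pos": the shift along the tool's x, y, z in units of 200 mm (1.0 is 200 mm), a list of three; "turn": the turn about the tool's x in units of pi/4 rad (1.0 is pi/4 rad). In form: [{"delta_pos": [tx, ty, tz], "turn": turn}, ...]. A call has exactly 10 rows; each row is the pose to reach, as a shift and turn from the pose commanded when the call began, along the tool's axes at that moment; what a row does not reach only later rows make up. A row lasts 1/12 s, in which the tool goes at most 41.7 mm and 7.16 degrees, less where a joint would pass 70% of its speed; a pose out of reach is approached as far as the arm can. A call with a number of a shift or a turn outside -1 to 1 is refused whole. A call with a gripper value outside its range is refused whole. "gripper" is the gripper's target within -1 to 1 (shut at 1, half-way at 0, fully open at -1), set as the call begins (left out, the last holds). The fingers move at their own pace and stop on an object; "grip_force" is the grip in N (left out, the last holds). Time passes only in rows, so rows that repeat a pose let the fingers close, or fill a call up. It gives the time, the measured TCP pose, the force and the opening at its end, in the units of the state.
- arm.get_obs(): the state, without advancing time (a new reading comes with each control period).
- imaging.grab_frame(name): name is "scene" or "top"; returns a dict with "pixels" (480x640x3 uint8, red, green, blue), "K" (3x3 intrinsics, pixels), "world_to_cam" (4x4, takes a point from world to camera coordinates). Camera axes: x right, y up, looking along -z (the intrinsics and any distortion apply to the point x, -y, -z); pixel columns grow to the right and rows downward; lengths in m; the calibration is good to about 2 mm. A picture is of the moment at which its call begins. There is no depth.
- arm.job_done(): hands the job in, once; it reports no verdict.
Trained networks look in the newest picture that a camera, given by its name, has taken for a name from the list of things; names that differ only in an ending like _2 or _b are one class to them, and where a whole thing is asked for, a point or a joint stands for the part that bears it (a point fixed in the world has none). Each returns a list of dicts, best first, with "conf" (0 to 1); they miss things now and then, are a little off and sometimes report something else, mostly with a low value. They report only what shows in the picture. A call takes as long as a camera call.
- imaging.find_in(camera, thing): "position" ([column, row] in pixels, amid what is visible of it).
- imaging.spot_point(camera, thing): "position" ([column, row] in pixels: a listed point, or the origin of a listed thing).
The state is a dict: "time": time; "joint_positions": joint angles; "joint_velocities": joint speeds; "joint_torque": joint torques, N m; "position": TCP position; "eef_rot": TCP orientation; "contact_force": force on the tool from outside, world axes, zero at the start; "wrist_torque": the same for the moment, N m; "width": opening from 0.0 (shut) to 1.0 (fully open).
Only numpy, scipy, OpenCV 4.12 (cv2) and the standard library are available. Lean on these libraries where they do the work, as an engineer would, in place of code of your own. Each camera call takes 0.05 s, during which the arm holds its last target. There are 200 camera calls.

### The job

Wash the dirty brushes: take the loose lid off the ultrasonic bath and lay it flat on the table, knob up; stand every brush that lies on the white sheet upright in the bath, bristles down on the tank floor and one to a compartment; and click the timer dial to nine minutes, that is nine clicks clockwise from the OFF mark. Only when all brushes are in and the timer is set, press the green start button fully down and let it come up again; leave the paint pots and the bottle where they are.

Things in the scene. Friction and masses are not known exactly. Their poses are not given: they have to be found in the camera images.
- bath: fixed ultrasonic brush bath, grey, 247 (x) by 126 mm. Origin: on the table under the tank's middle; z up, -x to its front (about towards the robot). Rear: steel tank, outside 126 by 126 mm, walls 11.5 mm, rim at z 112, floor at z 12 mm, a cross of 3 mm dividers (tops at z 104) making four compartments 50 by 50 mm. Front: flat black control deck at z 56, x -184 to -63 mm.
- cell1 (a point): middle of the mouth of the rear left compartment of the tank, at rim height, 112 mm over the table
- cell2 (a point): middle of the mouth of the rear right compartment of the tank, at rim height, 112 mm over the table
- cell3 (a point): middle of the mouth of the front left compartment of the tank, at rim height, 112 mm over the table
- cell4 (a point): middle of the mouth of the front right compartment of the tank, at rim height, 112 mm over the table
- timer_dial (a joint): dial angle in rad: 0 at OFF, growing clockwise from above; click stops 30 degrees (0.524 rad) apart, 0 to 11, end stops at both ends. Stop 9 (nine minutes) = 4.712 rad. Starts on stop 0 to 3. Passing from one stop to the next takes about 0.1 N m; let go, it snaps into the nearest stop. Turns both ways.
- dial_axis (a point): timer dial: black fluted knob, 37 mm across, 3 to 26 mm above the deck, upright axis, at x -132, y +26 mm in the bath's frame. This point: on its axis, 14 mm above the deck. White pointer line on top; white ticks on the deck: the longest and broadest, on the tank side, is OFF, then one a click clockwise, longer at 5 and 10.
- dial_pointer (a point): outer end of the white pointer line on the dial's top, 16 mm from its axis
- start_button (a joint): travel of the start button in m: 0 up, 0.005 fully down; a spring returns it, fully down takes about 4 N
- start_button_top (a point): middle of the top of the round green start button, 20 mm across, in a black collar on the control deck; pressed straight down; at x -132, y -44 mm in the bath's frame
- tank_lid: loose square steel lid, 112x112 mm, plate 4 mm thick, 160 g, lying on the tank's rim at the start. Origin: middle of the plate's underside; z up through the knob. A ridge 94 mm square stands 5 mm down below the plate into the tank's mouth. The bare table top in front of the rocky hill on the left, about x 0.43, y 0.27, has room for it.
- lid_knob (a point): middle of the lid's black round knob, 27 mm across, 24 mm above the plate's underside (knob from 8 to 34 mm)
- board: white plastic palette sheet with a few paint stains, slick (friction about 0.25), 225 (x) by 235 (y) mm, 4 mm thick, fixed, on which the brushes lie. Origin: middle of its underside
- brush1: flat paint brush, 189 mm long, 60 g, balanced near its origin: mid-length, on the underside as it lies. Own +y to the handle end (handle y +3 to +95 mm, oval, 13 thick, 20 wide at y 34 to 48), -y to the bristle end (flat ferrule y -18 to -46, bristles to -95, 31 wide, 12 thick). Starts flat on the sheet, handle end to the left (+y). Two to four of the four alike brushes are there.
- brush2: flat paint brush, 189 mm long, 60 g, balanced near its origin: mid-length, on the underside as it lies. Own +y to the handle end (handle y +3 to +95 mm, oval, 13 thick, 20 wide at y 34 to 48), -y to the bristle end (flat ferrule y -18 to -46, bristles to -95, 31 wide, 12 thick). Starts flat on the sheet, handle end to the left (+y). Two to four of the four alike brushes are there.
- brush3: flat paint brush, 189 mm long, 60 g, balanced near its origin: mid-length, on the underside as it lies. Own +y to the handle end (handle y +3 to +95 mm, oval, 13 thick, 20 wide at y 34 to 48), -y to the bristle end (flat ferrule y -18 to -46, bristles to -95, 31 wide, 12 thick). Starts flat on the sheet, handle end to the left (+y). Two to four of the four alike brushes are there.
- brush4: flat paint brush, 189 mm long, 60 g, balanced near its origin: mid-length, on the underside as it lies. Own +y to the handle end (handle y +3 to +95 mm, oval, 13 thick, 20 wide at y 34 to 48), -y to the bristle end (flat ferrule y -18 to -46, bristles to -95, 31 wide, 12 thick). Starts flat on the sheet, handle end to the left (+y). Two to four of the four alike brushes are there.
- brush1_tip (a point): middle of the bristle end of this brush
- brush2_tip (a point): middle of the bristle end of this brush
- brush3_tip (a point): middle of the bristle end of this brush
- brush4_tip (a point): middle of the bristle end of this brush
- paint_pot_red: small paint pot with red-brown paint, 61x50x55 mm, behind the board; a bystander, origin at its underside
- paint_pot_green: small paint pot with green paint, 54x44x61 mm; a bystander, origin at its underside
- medium_bottle: white bottle with black cap, 40x50x132 mm; a bystander, origin at its underside

How it is judged:
By the outcome, as a careful person would: the job done as asked, in the order asked, and still so for the second after the job is handed in, with the robot touching nothing.
Of brush1, brush2, brush3, brush4 only 2 to 4 are there at a start; the rules pass over those that are not, and their reading is None.
At some moment in a run one of brush1, brush2, brush3, brush4 may be knocked a few centimetres aside while the robot is not near it.
Once in a run the grip may slacken for a moment while it holds something.
It also fails if it takes over 210 s, if anything falls off the work surface, if the arm or the gripper's body presses on something with over 40 N, if the wrist force passes 120 N, or if a joint passes its speed limit or range.

## Working session

There is one attempt and no reset: what is moved stays moved. The work goes in short steps, Python scripts to look and compute and a tool call to move; the robot and the scene stay as the last step left them, time stands still between calls to the robot, and variables do not carry over. Pictures are saved under pics/ and viewed, about 12 in all and at most 16, crops included, and the job is handed in when it is done.

Besides the shell and the picture viewer there is one more tool, called after ">>>" as a command line: name --argument value ..., lists and objects as JSON in quotes. servo_tool: Moves the arm, as the interface text tells. Shifts and turns lie within -1 to 1; 1 stands for 200 mm of shift or pi/4 rad of turn. Its arguments: {"type":"object","properties":{"commands":{"type":"array"},"gripper":{"type":"number"},"grip_force":{"type":"number"}},"required":["commands"]}

```bash
ls; mkdir -p pics; cat > h.py <<'E'
import numpy as np,cv2
from cell import arm,imaging
def grab(n):
    f=imaging.grab_frame(n); return f['pixels'],np.array(f['K']),np.array(f['world_to_cam'])
def proj(K,T,p):
    c=T@np.append(p,1.); q=K@np.array([c[0],-c[1],-c[2]]); return q[:2]/q[2]
def ray(K,T,px,z):
    d=np.linalg.inv(K)@np.array([px[0],px[1],1.]); d=np.array([d[0],-d[1],-d[2]])
    R=T[:3,:3]; o=-R.T@T[:3,3]; d=R.T@d; return o+d*(z-o[2])/d[2]
def save(n,im,crop=None,s=1):
    if crop: im=im[crop[1]:crop[3],crop[0]:crop[2]]
    im=cv2.resize(im,None,fx=s,fy=s,interpolation=cv2.INTER_CUBIC)
    cv2.imwrite('pics/'+n+'.png',im[:,:,::-1])
def st():
    o=arm.get_obs(); print({k:np.round(o[k],4).tolist() for k in ('time','position','eef_rot','contact_force','width')})
E
python3 - <<'E'
from h import *
st()
for n in('scene','top'):
    im,K,T=grab(n); save(n+'0',im); print(n,K.round(1).tolist(),(-T[:3,:3].T@T[:3,3]).round(3))
    for t in ['dial_axis','dial_pointer','start_button_top','lid_knob','tank_lid','brush1','brush1_tip','bath','board','cell1','cell4']:
        z={'dial_axis':.07,'dial_pointer':.082,'start_button_top':.065,'lid_knob':.136,'tank_lid':.112,'brush1':.004,'brush1_tip':.01,'cell1':.112,'cell4':.112}.get(t,0)
        for r in imaging.spot_point(n,t): print(n,t,round(r['conf'],2),np.round(r['position'],1),ray(K,T,r['position'],z).round(3))
E
```

```text
pics
{'time': 0.0, 'position': [0.2028, -0.5907, 0.2495], 'eef_rot': [-1.4984, 1.5693, 1.9741], 'contact_force': [0.1061, -0.0496, 0.1522], 'width': 1.0044}
scene [[433.1, 0.0, 311.7], [0.0, 433.1, 236.6], [0.0, 0.0, 1.0]] [0.281 0.547 0.571]
scene dial_axis 0.58 [380.5 262.8] [ 0.468 -0.148  0.07 ]
scene dial_pointer 0.65 [235.6 295.9] [0.662 0.074 0.082]
scene dial_pointer 0.57 [376.1 253.5] [ 0.482 -0.158  0.082]
scene start_button_top 0.63 [317.7 346.9] [0.487 0.106 0.065]
scene start_button_top 0.57 [395.1 241.3] [ 0.467 -0.246  0.065]
scene lid_knob 0.61 [329.6 214.2] [ 0.594 -0.178  0.136]
scene lid_knob 0.5 [327.2 269.3] [0.519 0.001 0.136]
scene lid_knob 0.22 [317.  347.3] [0.459 0.169 0.136]
scene tank_lid 0.62 [331.3 222. ] [ 0.594 -0.188  0.112]
scene tank_lid 0.52 [289.9 287.3] [0.568 0.045 0.112]
scene brush1 0.92 [350.8 355.3] [0.452 0.046 0.004]
scene brush1 0.89 [318.5 347.6] [0.51  0.054 0.004]
scene brush1 0.75 [292.5 336. ] [0.564 0.049 0.004]
scene brush1 0.67 [264.6 321.3] [0.63  0.038 0.004]
scene brush1_tip 0.74 [369.2 318.6] [ 0.453 -0.048  0.01 ]
scene bath 
[... 599 characters left out ...]
0.933]
top dial_axis 0.78 [353.8 298.3] [ 0.463 -0.149  0.07 ]
top dial_pointer 0.58 [354.5 287.3] [ 0.483 -0.15   0.082]
top start_button_top 0.44 [383.6 297.7] [ 0.463 -0.207  0.065]
top lid_knob 0.69 [367.2 225.3] [ 0.592 -0.173  0.136]
top lid_knob 0.48 [256.2 249.7] [0.551 0.029 0.136]
top tank_lid 0.81 [365.6 227.3] [ 0.593 -0.172  0.112]
top brush1 0.91 [258.4 309.7] [0.445 0.042 0.004]
top brush1 0.77 [255.3 249.2] [0.571 0.049 0.004]
top brush1 0.73 [257. 222.] [0.629 0.046 0.004]
top brush1_tip 0.94 [303.3 304.6] [ 0.454 -0.051  0.01 ]
top bath 0.41 [387.1 299.3] [ 0.462 -0.224  0.   ]
top board 0.63 [255.6 259. ] [0.551 0.049 0.   ]
top board 0.54 [251.6 275. ] [0.517 0.057 0.   ]
```

View pics/scene0.png

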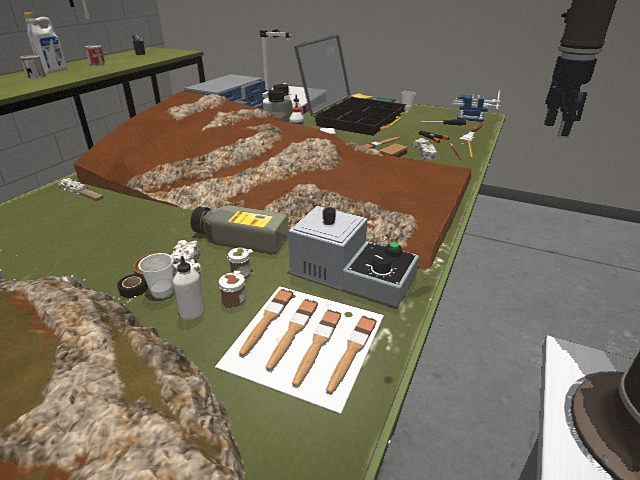

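View pics/top0.png

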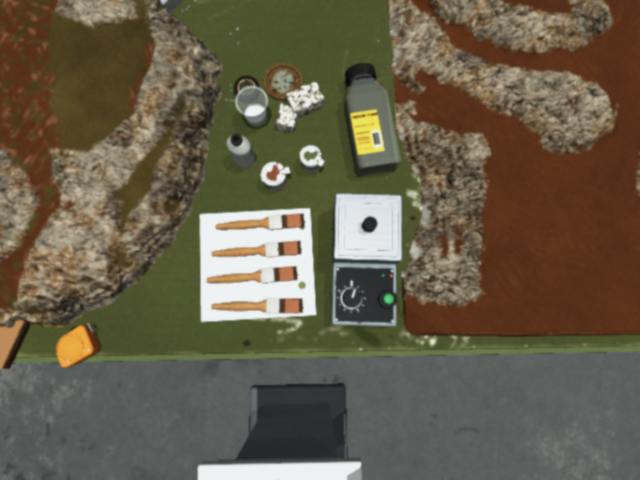

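```bash
cat >> h.py <<'E'
from scipy.spatial.transform import Rotation as Ro
def R_():
    o=arm.get_obs(); return Ro.from_euler('xyz',o['eef_rot']).as_matrix(),np.array(o['position'])
def plan(p,jaw=None):
    """delta (units) & turn to bring TCP to p, jaw world yaw (deg, mod 180)"""
    R,t=R_(); d=R.T@(np.array(p)-t)/.2; s=''
    yaw=np.degrees(np.arctan2(R[1,1],R[0,1]))
    if jaw is not None:
        e=(jaw-yaw+90)%180-90
        # turning +about tool x (down) changes world yaw negatively
        s=' turn %.3f'%(-e/45)
    print('delta',d.round(3).tolist(),s,'jaw yaw',round(yaw,1))
def bath(c,yaw,p):
    a=np.radians(yaw);x,y,z=p; return np.array([c[0]+x*np.cos(a)-y*np.sin(a),c[1]+x*np.sin(a)+y*np.cos(a),z])
E
python3 - <<'E'
from h import *
R,t=R_(); print(R.round(3))
C=(0.594,-0.174);yaw=0
out=[]
for n,cr,s in(('top',(320,180,420,340),4),('scene',(280,195,425,310),4)):
    im,K,T=grab(n)
    a=cv2.resize(im[cr[1]:cr[3],cr[0]:cr[2]],None,fx=s,fy=s,interpolation=cv2.INTER_CUBIC)
    for P in [(-63,-63,112),(63,-63,112),(63,63,112),(-63,63,112),(-184,63,56),(-184,-63,56),(-132,26,82),(-132,-44,65)]:
        q=(proj(K,T,bath(C,yaw,np.array(P)/1e3))-cr[:2])*s
        cv2.drawMarker(a,tuple(int(v) for v in q),(255,0,0),0,10,1)
    out.append(a)
    if n=='top':
        ov=im.copy()
        L=lambda c:np.array([proj(K,T,(c[0]+i*.056,c[1]+j*.056,.009)) for i,j in((1,1),(1,-1),(-1,-1),(-1,1))],int)
        cv2.polylines(ov,[L((.43,.27))],1,(255,0,0)); b=ov[190:360,60:240]; b=cv2.resize(b,None,fx=2,fy=2)
h=max(o.shape[0] for o in out)
c=np.zeros((640,1400,3),np.uint8); c[:640,:400]=out[0]; c[:460,400:980]=out[1]; c[:340,1000:1360]=b
save('bath',c[:, :1400],s=0.57*1.0)
save('bathdeck',out[0])
E
```

```text
[[-0.     0.325 -0.946]
 [-0.    -0.946 -0.325]
 [-1.     0.     0.   ]]
```

View pics/bath.png

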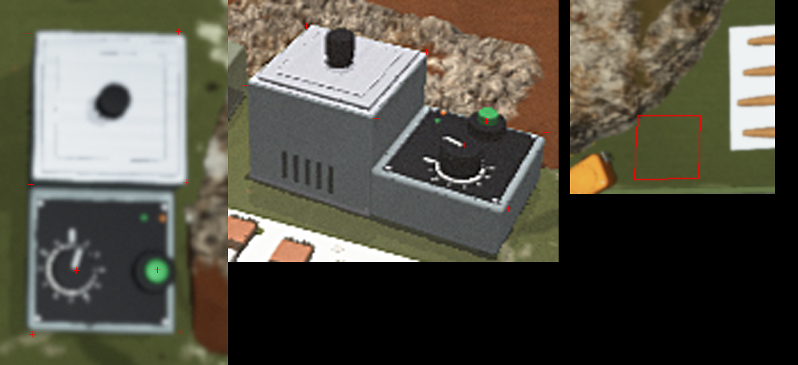

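View pics/bathdeck.png

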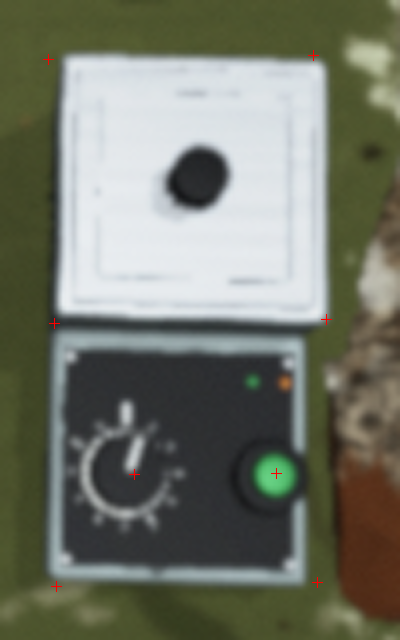

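```bash
cat > fit.py <<'E'
from h import *
from scipy.optimize import least_squares
im,K,T=grab('top')
P=[((-63,63,112),(57,314)),((-63,-63,112),(327,318)),((63,63,112),(63,57)),((63,-63,112),(325,65)),((-184,63,56),(48,577)),((-184,-63,56),(305,583)),((-132,-44,64),(274,474))]
px=np.array([(320+a[1][0]/4,180+a[1][1]/4) for a in P])
f=lambda v:np.concatenate([proj(K,T,bath(v[:2],v[2],np.array(a[0])/1e3))-q for a,q in zip(P,px)])
r=least_squares(f,[.594,-.174,0],loss='soft_l1');print('top fit',r.x.round(4),r.fun.reshape(-1,2).round(1).tolist())
C=r.x[:2];yaw=r.x[2]
rows=[]
for n in('top','scene'):
    im,K,T=grab(n)
    for z in(.082,.056):
        g=np.arange(-.032,.032,.00016); 
        M=np.array([[proj(K,T,bath(C,yaw,(-.132+u,.026-v,z))) for v in(-.032,.032)] for u in(.032,-.032)],np.float32)
        H=cv2.getPerspectiveTransform(M.reshape(4,2),np.float32([[0,0],[350,0],[0,350],[350,350]]))
        w=cv2.warpPerspective(im,H,(350,350),flags=cv2.INTER_CUBIC)
        cv2.drawMarker(w,(175,175),(255,0,0),0,12,1)
        rows.append(w)
save('dial',np.vstack([np.hstack(rows[:2]),np.hstack(rows[2:])]),s=.8)
E
python3 fit.py
```

```text
top fit [ 0.5954 -0.1773 -2.3937] [[-0.2, 0.2], [0.3, 0.9], [-0.4, -1.4], [0.3, -1.7], [-0.2, 0.3], [0.9, 0.4], [-0.6, 0.1]]
```

View pics/dial.png

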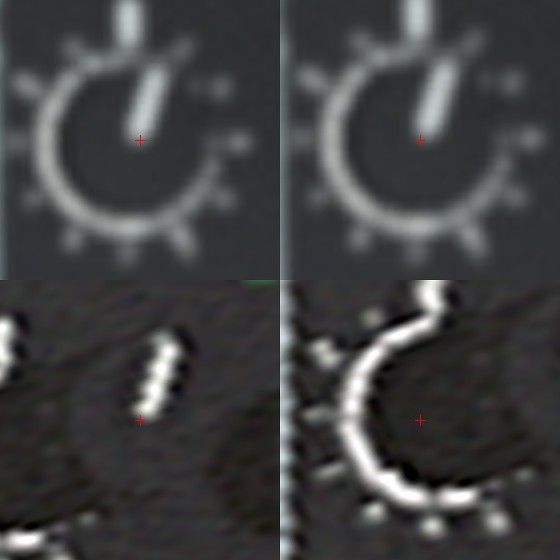

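>>> servo_tool --commands '[{"delta_pos": [0, -0.45, -0.85], "turn": -0.8}, {"delta_pos": [0, -0.45, -0.85], "turn": -0.8}, {"delta_pos": [0, -0.45, -0.85], "turn": -0.8}, {"delta_pos": [0, -0.45, -0.85], "turn": -0.8}, {"delta_pos": [0, -0.45, -0.85], "turn": -0.8}, {"delta_pos": [0, -0.45, -0.85], "turn": -0.8}, {"delta_pos": [0, -0.45, -0.85], "turn": -0.8}, {"delta_pos": [0, -0.45, -0.85], "turn": -0.8}, {"delta_pos": [0, -0.45, -0.85], "turn": -0.8}, {"delta_pos": [0, -0.45, -0.85], "turn": -0.8}]' --gripper -1 --grip_force 60

```text
time: 2.28
position: [0.3333, -0.452, 0.2502]
eef_rot: [-0.434, 1.57, -2.62]
contact_force: [-0.1, -0.1, 1.4]
width: 1.001
```

```bash
python3 -c "
from h import *
st(); plan((.594,-.176,.25),0);print(np.round(arm.get_obs()['joint_positions'],2))"
```

```text
{'time': 2.2833, 'position': [0.3333, -0.452, 0.2502], 'eef_rot': [-0.4344, 1.5702, -2.6203], 'contact_force': [-0.066, -0.1234, 1.3924], 'width': 1.0007}
delta [-0.0, 0.268, -1.879]  turn -0.783 jaw yaw -35.2
[ 1.01  0.31 -0.21  1.74  0.07  1.09  0.17]
```

>>> servo_tool --commands '[{"delta_pos": [0, 0.14, -0.95], "turn": -0.78}, {"delta_pos": [0, 0.14, -0.95], "turn": -0.78}, {"delta_pos": [0, 0.14, -0.95], "turn": -0.78}, {"delta_pos": [0, 0.14, -0.95], "turn": -0.78}, {"delta_pos": [0, 0.14, -0.95], "turn": -0.78}, {"delta_pos": [0, 0.14, -0.95], "turn": -0.78}, {"delta_pos": [0, 0.14, -0.95], "turn": -0.78}, {"delta_pos": [0, 0.14, -0.95], "turn": -0.78}, {"delta_pos": [0, 0.14, -0.95], "turn": -0.78}, {"delta_pos": [0, 0.14, -0.95], "turn": -0.78}]'

```text
time: 3.12
position: [0.4654, -0.313, 0.2502]
eef_rot: [-0.868, 1.57, -2.442]
contact_force: [-0.2, -0.6, 0.2]
width: 1.0
```

```bash
python3 -c "
from h import *
st(); plan((.594,-.176,.25),0)"
```

```text
{'time': 3.1167, 'position': [0.4654, -0.313, 0.2502], 'eef_rot': [-0.8684, 1.5701, -2.4422], 'contact_force': [-0.2453, -0.6497, 0.2166], 'width': 0.9998}
delta [0.0, 0.641, -0.687]  turn -0.004 jaw yaw -0.2
```

>>> servo_tool --commands '[{"delta_pos": [0, 0.643, -0.687], "turn": 0}, {"delta_pos": [0, 0.643, -0.687], "turn": 0}, {"delta_pos": [0, 0.643, -0.687], "turn": 0}, {"delta_pos": [0, 0.643, -0.687], "turn": 0}, {"delta_pos": [0, 0.643, -0.687], "turn": 0}, {"delta_pos": [0, 0.643, -0.687], "turn": 0}, {"delta_pos": [0, 0.643, -0.687], "turn": 0}, {"delta_pos": [0, 0.643, -0.687], "turn": 0}, {"delta_pos": [0, 0.643, -0.687], "turn": 0}, {"delta_pos": [0, 0.643, -0.687], "turn": 0}]' --gripper -0.2

```text
time: 3.95
position: [0.5941, -0.1758, 0.2504]
eef_rot: [-0.318, 1.57, -1.891]
contact_force: [0.1, -0.0, 0.0]
width: 0.601
```

>>> servo_tool --commands '[{"delta_pos": [0.15, 0, 0], "turn": 0}, {"delta_pos": [0.3, 0, 0], "turn": 0}, {"delta_pos": [0.4, 0, 0], "turn": 0}, {"delta_pos": [0.5, 0, 0], "turn": 0}, {"delta_pos": [0.55, 0, 0], "turn": 0}, {"delta_pos": [0.55, 0, 0], "turn": 0}, {"delta_pos": [0.55, 0, 0], "turn": 0}, {"delta_pos": [0.55, 0, 0], "turn": 0}, {"delta_pos": [0.55, 0, 0], "turn": 0}, {"delta_pos": [0.55, 0, 0], "turn": 0}]'

```text
time: 4.78
position: [0.5957, -0.174, 0.1416]
eef_rot: [1.244, 1.569, -0.326]
contact_force: [0.1, -0.3, 0.4]
width: 0.601
```

>>> servo_tool --commands '[{"delta_pos": [0, 0, 0], "turn": 0}, {"delta_pos": [0, 0, 0], "turn": 0}, {"delta_pos": [0, 0, 0], "turn": 0}, {"delta_pos": [0, 0, 0], "turn": 0}, {"delta_pos": [0, 0, 0], "turn": 0}, {"delta_pos": [0, 0, 0], "turn": 0}, {"delta_pos": [0, 0, 0], "turn": 0}, {"delta_pos": [0, 0, 0], "turn": 0}, {"delta_pos": [0, 0, 0], "turn": 0}, {"delta_pos": [0, 0, 0], "turn": 0}]' --gripper 1

```text
time: 5.62
position: [0.5953, -0.1738, 0.1411]
eef_rot: [1.075, 1.57, -0.495]
contact_force: [-1.5, 0.3, 5.8]
width: 0.291
```

```bash
python3 -c "
from h import *
st()
for n in('scene','top'): save('lid_'+n,grab(n)[0])"
```

```text
{'time': 5.6167, 'position': [0.5953, -0.1738, 0.1411], 'eef_rot': [1.0748, 1.5699, -0.4951], 'contact_force': [-1.5106, 0.28, 5.7691], 'width': 0.2909}
```

>>> servo_tool --commands '[{"delta_pos": [-0.1, 0, 0], "turn": 0}, {"delta_pos": [-0.2, 0, 0], "turn": 0}, {"delta_pos": [-0.3, 0, 0], "turn": 0}, {"delta_pos": [-0.4, 0, 0], "turn": 0}, {"delta_pos": [-0.5, 0, 0], "turn": 0}, {"delta_pos": [-0.5, 0, 0], "turn": 0}, {"delta_pos": [-0.5, -0.1, -0.1], "turn": 0}, {"delta_pos": [-0.5, -0.15, -0.2], "turn": 0}, {"delta_pos": [-0.5, -0.2, -0.3], "turn": 0}, {"delta_pos": [-0.5, -0.2, -0.4], "turn": 0}]'

```text
time: 6.55
position: [0.5527, -0.0933, 0.2393]
eef_rot: [-1.414, 1.568, -2.984]
contact_force: [0.8, 0.2, -1.8]
width: 0.288
```

>>> servo_tool --commands '[{"delta_pos": [0, -0.05, -0.1], "turn": 0}, {"delta_pos": [0, -0.1, -0.2], "turn": 0}, {"delta_pos": [0, -0.1, -0.3], "turn": 0}, {"delta_pos": [0, -0.2, -0.4], "turn": 0}, {"delta_pos": [0, -0.2, -0.5], "turn": 0}, {"delta_pos": [0, -0.3, -0.6], "turn": 0}, {"delta_pos": [0, -0.3, -0.7], "turn": 0}, {"delta_pos": [0, -0.3, -0.8], "turn": 0}, {"delta_pos": [0, -0.3, -0.9], "turn": 0}, {"delta_pos": [0, -0.3, -0.9], "turn": 0}]'

```text
time: 7.38
position: [0.4939, 0.0905, 0.2398]
eef_rot: [-3.007, 1.569, 1.711]
contact_force: [-0.8, -0.4, -1.0]
width: 0.291
```

```bash
python3 -c "
from h import *
st(); plan((.43,.265,.24),0);plan((.43,.265,.034));print(np.round(arm.get_obs()['joint_positions'],2))
im,K,T=grab('top');print([ (round(r['conf'],2),ray(K,T,r['position'],.215).round(3)) for r in imaging.spot_point('top','tank_lid')]); save('lidc',im)"
```

```text
{'time': 7.3833, 'position': [0.4939, 0.0905, 0.2398], 'eef_rot': [-3.0071, 1.5685, 1.7113], 'contact_force': [-0.7936, -0.3898, -1.0456], 'width': 0.2912}
delta [0.001, -0.314, -0.874]  turn 0.008 jaw yaw 0.3
delta [1.031, -0.314, -0.872]  jaw yaw 0.3
[ 0.22  0.27 -0.59  1.87  0.17  1.05 -0.43]
[(0.57, array([0.493, 0.092, 0.215]))]
```

View pics/lidc.png

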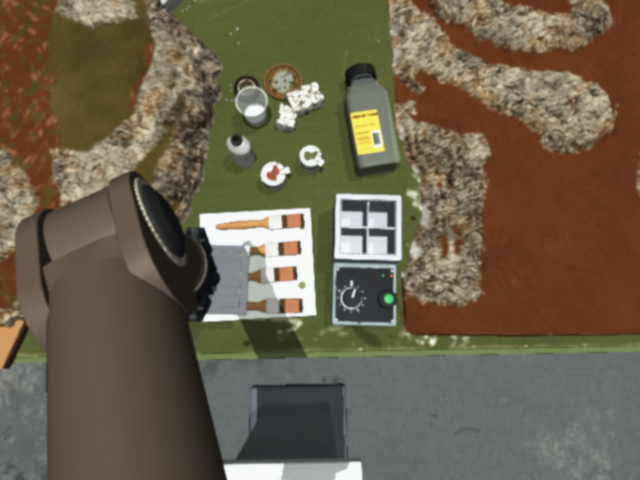

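>>> servo_tool --commands '[{"delta_pos": [0, -0.1, -0.15], "turn": 0}, {"delta_pos": [0, -0.15, -0.3], "turn": 0}, {"delta_pos": [0, -0.2, -0.45], "turn": 0}, {"delta_pos": [0, -0.25, -0.6], "turn": 0}, {"delta_pos": [0, -0.315, -0.75], "turn": 0}, {"delta_pos": [0.1, -0.315, -0.873], "turn": 0}, {"delta_pos": [0.2, -0.315, -0.873], "turn": 0}, {"delta_pos": [0.3, -0.315, -0.873], "turn": 0}, {"delta_pos": [0.4, -0.315, -0.873], "turn": 0}, {"delta_pos": [0.5, -0.315, -0.873], "turn": 0}]'

```text
time: 8.32
position: [0.4319, 0.2593, 0.1388]
eef_rot: [-0.407, 1.57, -1.978]
contact_force: [0.8, -0.6, -1.9]
width: 0.29
```

>>> servo_tool --commands '[{"delta_pos": [0.1, 0, 0], "turn": 0}, {"delta_pos": [0.2, 0, 0], "turn": 0}, {"delta_pos": [0.3, 0, 0], "turn": 0}, {"delta_pos": [0.4, 0, 0], "turn": 0}, {"delta_pos": [0.45, 0, 0], "turn": 0}, {"delta_pos": [0.48, 0, 0], "turn": 0}, {"delta_pos": [0.5, 0, 0], "turn": 0}, {"delta_pos": [0.51, 0, 0], "turn": 0}, {"delta_pos": [0.51, 0, 0], "turn": 0}, {"delta_pos": [0.51, 0, 0], "turn": 0}]'

```text
time: 9.15
position: [0.4321, 0.2609, 0.039]
eef_rot: [1.985, 1.57, 0.415]
contact_force: [0.3, 0.1, -2.0]
width: 0.295
```

```bash
python3 -c "
from h import *
st(); plan((.43,.265,.034),0)"
```

```text
{'time': 9.15, 'position': [0.4321, 0.2609, 0.039], 'eef_rot': [1.9854, 1.5696, 0.4155], 'contact_force': [0.27, 0.0564, -2.0454], 'width': 0.295}
delta [0.025, -0.011, -0.021]  turn 0.001 jaw yaw 0.0
```

>>> servo_tool --commands '[{"delta_pos": [0.01, 0, 0], "turn": 0}, {"delta_pos": [0.02, 0, 0], "turn": 0}, {"delta_pos": [0.025, 0, 0], "turn": 0}, {"delta_pos": [0.025, 0, 0], "turn": 0}, {"delta_pos": [0.025, 0, 0], "turn": 0}, {"delta_pos": [0.025, 0, 0], "turn": 0}, {"delta_pos": [0.025, 0, 0], "turn": 0}, {"delta_pos": [0.025, 0, 0], "turn": 0}, {"delta_pos": [0.025, 0, 0], "turn": 0}, {"delta_pos": [0.025, 0, 0], "turn": 0}]'

```text
time: 9.98
position: [0.432, 0.2608, 0.0341]
eef_rot: [1.525, 1.57, -0.045]
contact_force: [-1.4, -1.9, 7.5]
width: 0.296
```

>>> servo_tool --commands '[{"delta_pos": [0, 0, 0], "turn": 0}, {"delta_pos": [0, 0, 0], "turn": 0}, {"delta_pos": [0, 0, 0], "turn": 0}, {"delta_pos": [0, 0, 0], "turn": 0}, {"delta_pos": [-0.05, 0, 0], "turn": 0}, {"delta_pos": [-0.1, 0, 0], "turn": 0}, {"delta_pos": [-0.2, 0, 0], "turn": 0}, {"delta_pos": [-0.4, 0, 0], "turn": 0}, {"delta_pos": [-0.6, 0, 0], "turn": 0}, {"delta_pos": [-0.7, 0, 0], "turn": 0}]' --gripper -0.2

```text
time: 10.82
position: [0.4324, 0.2621, 0.1784]
eef_rot: [2.158, 1.566, 0.589]
contact_force: [0.8, 0.3, -0.3]
width: 0.601
```

```bash
cat > br.py <<'E'
from h import *
def brushes(n,im,K,T,z=.0105,reg=((.40,.70),(-.10,.20))):
    """handle (orange) and bristle (red-brown) masks -> handle end, bristle end in world"""
    # rectify to table plane z, 1mm/px, rows = -x, cols=-y
    x0,x1=reg[0];y0,y1=reg[1]
    W=np.array([[x1,y1],[x1,y0],[x0,y1],[x0,y0]])
    src=np.float32([proj(K,T,(a,b,z)) for a,b in W]); w,h=int((y1-y0)*2000),int((x1-x0)*2000)
    H=cv2.getPerspectiveTransform(src,np.float32([[0,0],[w,0],[0,h],[w,h]]))
    r=cv2.warpPerspective(im,H,(w,h)); hsv=cv2.cvtColor(r,cv2.COLOR_RGB2HSV)
    m=((hsv[...,0]<20)&(hsv[...,1]>100)&(hsv[...,2]>70)).astype(np.uint8)
    N,l,s,c=cv2.connectedComponentsWithStats(m); out=[]
    for i in range(1,N):
        if s[i,4]<600: continue
        q=np.argwhere(l==i)[:,::-1].astype(np.float32); mu,ev,_=cv2.PCACompute2(q,None)
        d=(q-mu)@ev[0]; a=(mu+ev[0]*d.min())[0];b=(mu+ev[0]*d.max())[0]
        f=lambda p:(x1-p[1]/2000,y1-p[0]/2000)
        A,B=sorted([f(a),f(b)],key=lambda p:-p[1])
        out.append((s[i,4]/4000,np.round(A,4),np.round(B,4),r[l==i].mean(0).round()))
    return out,r
if __name__=='__main__':
    for n in('top','scene'):
        im,K,T=grab(n)
        im=cv2.imread(f'pics/{n}0.png')[:,:,::-1].copy()
        o,r=brushes(n,im,K,T); print(n); [print(*v) for v in o]; 
E
python3 br.py; python3 -c "
from h import *
st()
im,K,T=grab('scene'); save('lidplaced',im)
print([(round(r['conf'],2),ray(K,T,r['position'],.029).round(3)) for r in imaging.spot_point('scene','lid_knob')])"
```

```text
top
1.01925 [ 0.6296 -0.0091] [ 0.6303 -0.0504] [155. 102.  72.]
1.44225 [0.62   0.1311] [0.6267 0.0229] [187. 140.  88.]
0.99575 [ 0.5711 -0.002 ] [ 0.5725 -0.0429] [157. 103.  72.]
1.4165 [0.5628 0.1381] [0.5686 0.0299] [189. 142.  89.]
1.003 [0.5175 0.0071] [ 0.5194 -0.0344] [155. 102.  72.]
1.41375 [0.508  0.1471] [0.515  0.0386] [190. 142.  89.]
1.00475 [ 0.4541 -0.0042] [ 0.4528 -0.0456] [155. 102.  71.]
1.44425 [0.4544 0.136 ] [0.4536 0.028 ] [191. 143.  90.]
scene
0.9675 [ 0.6359 -0.0117] [ 0.6283 -0.0551] [191. 130.  98.]
1.9835 [0.6208 0.1321] [0.628  0.0151] [198. 149. 101.]
0.85 [ 0.5567 -0.0297] [ 0.5886 -0.0316] [205. 139. 105.]
1.912 [0.5635 0.139 ] [0.5698 0.0224] [203. 154. 107.]
0.85025 [ 0.5042 -0.0073] [ 0.5333 -0.0347] [206. 141. 107.]
1.88625 [0.5089 0.1474] [0.5159 0.0318] [205. 156. 110.]
1.93175 [0.4549 0.136 ] [0.4539 0.021 ] [202. 152. 105.]
0.87925 [ 0.4449 -0.0133] [ 0.4612 -0.0497] [201. 136. 101.]
{'time': 10.9167, 'position': [0.4335, 0.2623, 0.1784], 'eef_rot': [2.0347, 1.5627, 0.4648], 'contact_force': [-0.4627, 0.7858, -0.3329], 'width': 0.6018}
[(0.72, array([0.434, 0.256, 0.029]))]
```

View pics/lidplaced.png

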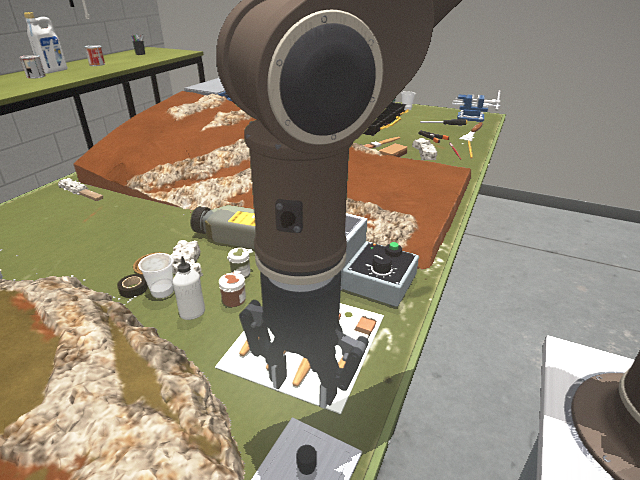

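>>> servo_tool --commands '[{"delta_pos": [0, 0.1, 0.15], "turn": 0}, {"delta_pos": [0, 0.1, 0.3], "turn": 0}, {"delta_pos": [0, 0.1, 0.45], "turn": 0}, {"delta_pos": [0, 0.1, 0.6], "turn": 0}, {"delta_pos": [0.1, 0.105, 0.72], "turn": 0}, {"delta_pos": [0.2, 0.105, 0.72], "turn": 0}, {"delta_pos": [0.3, 0.105, 0.72], "turn": 0}, {"delta_pos": [0.4, 0.105, 0.72], "turn": 0}, {"delta_pos": [0.4, 0.105, 0.72], "turn": 0}, {"delta_pos": [0.4, 0.105, 0.72], "turn": 0}]' --gripper -0.05 --grip_force 20

```text
time: 11.85
position: [0.4514, 0.1165, 0.0922]
eef_rot: [-1.452, 1.567, -3.021]
contact_force: [-0.3, 0.7, 0.3]
width: 0.527
```

```bash
python3 -c "
from h import *
st(); plan((.4542,.118,.025),0)
from br import brushes
for n in('scene','top'):
    im,K,T=grab(n);[print(n,*v) for v in brushes(n,im,K,T)[0]]"
```

```text
{'time': 11.85, 'position': [0.4514, 0.1165, 0.0922], 'eef_rot': [-1.4518, 1.5668, -3.021], 'contact_force': [-0.2844, 0.7123, 0.3117], 'width': 0.5273}
delta [0.336, 0.015, -0.007]  turn 0.002 jaw yaw 0.1
scene 0.92275 [ 0.6337 -0.0121] [ 0.6297 -0.0548] [221. 159. 119.]
scene 1.8095 [0.6205 0.1312] [0.6278 0.0155] [229. 182. 126.]
scene 1.7185 [0.5629 0.1375] [0.5694 0.0228] [231. 184. 129.]
scene 0.19125 [0.5127 0.0873] [0.5196 0.0548] [173. 137. 102.]
scene 0.485 [ 0.4467 -0.0134] [ 0.4662 -0.0497] [219. 154. 115.]
scene 1.20025 [0.4534 0.137 ] [0.4572 0.0413] [152. 118.  86.]
top 1.01125 [ 0.6297 -0.0091] [ 0.6302 -0.0505] [170. 113.  79.]
top 1.4225 [0.6199 0.131 ] [0.6266 0.023 ] [203. 154.  97.]
top 0.98975 [ 0.5711 -0.002 ] [ 0.5726 -0.0429] [171. 114.  80.]
top 1.391 [0.5627 0.1376] [0.5685 0.0299] [206. 156.  99.]
top 1.0 [0.5176 0.0069] [ 0.5195 -0.0344] [170. 113.  79.]
top 1.29075 [0.5091 0.1308] [0.5148 0.039 ] [144. 107.  67.]
top 1.0 [ 0.454  -0.0043] [ 0.4528 -0.0456] [169. 113.  79.]
top 1.34 [0.4542 0.1225] [0.4535 0.028 ] [118.  87.  54.]
```

>>> servo_tool --commands '[{"delta_pos": [0.1, 0, 0], "turn": 0}, {"delta_pos": [0.2, 0, 0], "turn": 0}, {"delta_pos": [0.27, 0, 0], "turn": 0}, {"delta_pos": [0.3, 0, 0], "turn": 0}, {"delta_pos": [0.3, 0, 0], "turn": 0}, {"delta_pos": [0.3, 0, 0], "turn": 0}, {"delta_pos": [0.3, 0, 0], "turn": 0}, {"delta_pos": [0.3, 0, 0], "turn": 0}, {"delta_pos": [0.3, 0, 0], "turn": 0}, {"delta_pos": [0.3, 0, 0], "turn": 0}]'

```text
time: 12.78
position: [0.4531, 0.1166, 0.0338]
eef_rot: [1.633, 1.57, 0.063]
contact_force: [0.6, 0.6, 0.5]
width: 0.525
```

```bash
python3 -c "
from h import *
st(); plan((.4542,.118,.025),0)"
```

```text
{'time': 12.7833, 'position': [0.4531, 0.1166, 0.0338], 'eef_rot': [1.6333, 1.5698, 0.0632], 'contact_force': [0.5966, 0.5798, 0.498], 'width': 0.5255}
delta [0.044, 0.005, -0.007]  turn 0.001 jaw yaw 0.0
```

Descend, close at 20 N, lift 80 mm and look.

>>> servo_tool --commands '[{"delta_pos": [0.02, 0.005, 0], "turn": 0}, {"delta_pos": [0.04, 0.005, 0], "turn": 0}, {"delta_pos": [0.045, 0.005, 0], "turn": 0}, {"delta_pos": [0.045, 0.005, 0], "turn": 0}, {"delta_pos": [0.045, 0.005, 0], "turn": 0}, {"delta_pos": [0.045, 0.005, 0], "turn": 0}, {"delta_pos": [0.045, 0.005, 0], "turn": 0}, {"delta_pos": [0.045, 0.005, 0], "turn": 0}, {"delta_pos": [0.045, 0.005, 0], "turn": 0}, {"delta_pos": [0.045, 0.005, 0], "turn": 0}]'

```text
time: 13.62
position: [0.4538, 0.1167, 0.0243]
eef_rot: [1.45, 1.571, -0.12]
contact_force: [0.1, -0.2, 0.3]
width: 0.528
```

>>> servo_tool --commands '[{"delta_pos": [0, 0, 0], "turn": 0}, {"delta_pos": [0, 0, 0], "turn": 0}, {"delta_pos": [0, 0, 0], "turn": 0}, {"delta_pos": [0, 0, 0], "turn": 0}, {"delta_pos": [0, 0, 0], "turn": 0}, {"delta_pos": [0, 0, 0], "turn": 0}, {"delta_pos": [0, 0, 0], "turn": 0}, {"delta_pos": [0, 0, 0], "turn": 0}, {"delta_pos": [0, 0, 0], "turn": 0}, {"delta_pos": [0, 0, 0], "turn": 0}]' --gripper 1

```text
time: 14.45
position: [0.4538, 0.1167, 0.0243]
eef_rot: [0.504, 1.571, -1.065]
contact_force: [0.4, 0.0, 0.4]
width: 0.168
```

>>> servo_tool --commands '[{"delta_pos": [-0.1, 0, 0], "turn": 0}, {"delta_pos": [-0.2, 0, 0], "turn": 0}, {"delta_pos": [-0.3, 0, 0], "turn": 0}, {"delta_pos": [-0.4, 0, 0], "turn": 0}, {"delta_pos": [-0.4, 0, 0], "turn": 0}, {"delta_pos": [-0.4, 0, 0], "turn": 0}, {"delta_pos": [-0.4, 0, 0], "turn": 0}, {"delta_pos": [-0.4, 0, 0], "turn": 0}, {"delta_pos": [-0.4, 0, 0], "turn": 0}, {"delta_pos": [-0.4, 0, 0], "turn": 0}]'

```text
time: 15.28
position: [0.4533, 0.1166, 0.1035]
eef_rot: [-1.471, 1.569, -3.04]
contact_force: [0.3, -0.3, -0.8]
width: 0.163
```

```bash
python3 -c "
from h import *
st()
a=grab('scene')[0][200:440,180:440];b=grab('top')[0][190:340,180:420]
print(np.round(arm.get_obs()['wrist_torque'],3))
c=np.zeros((480,800,3),np.uint8);c[:480,:520]=cv2.resize(a,(520,480))
c[:175,520:]=cv2.resize(b,(280,175)); save('lift1',c)"
```

```text
{'time': 15.2833, 'position': [0.4533, 0.1166, 0.1035], 'eef_rot': [-1.4709, 1.5692, -3.0405], 'contact_force': [0.2579, -0.2565, -0.7623], 'width': 0.1629}
[ 0.05 -0.05  0.03]
```

View pics/lift1.png

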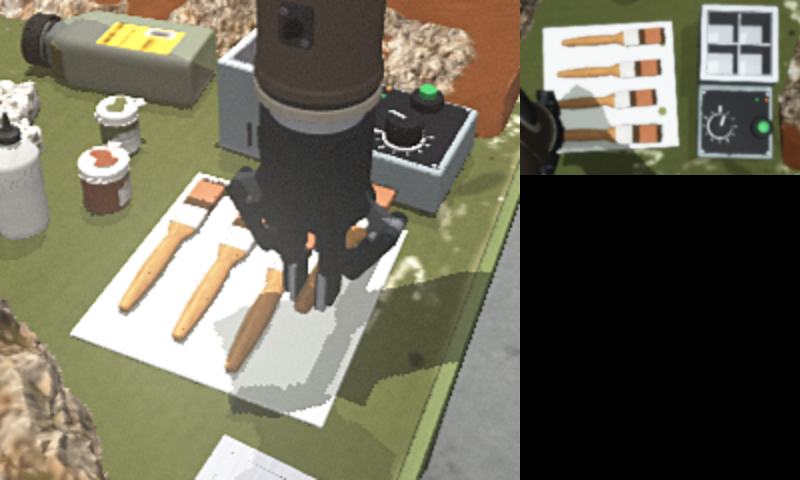

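>>> servo_tool --commands '[{"delta_pos": [-0.1, 0, 0], "turn": 0}, {"delta_pos": [-0.2, 0, 0], "turn": 0}, {"delta_pos": [-0.3, 0, 0], "turn": 0}, {"delta_pos": [-0.4, 0, 0], "turn": 0}, {"delta_pos": [-0.5, 0, 0], "turn": 0}, {"delta_pos": [-0.6, 0, 0], "turn": 0}, {"delta_pos": [-0.7, 0, 0], "turn": 0}, {"delta_pos": [-0.7, 0, 0], "turn": 0}, {"delta_pos": [-0.7, 0, 0], "turn": 0}, {"delta_pos": [-0.7, 0, 0], "turn": 0}]'

```text
time: 16.22
position: [0.4533, 0.1164, 0.2435]
eef_rot: [-1.093, 1.57, -2.663]
contact_force: [-0.6, -0.0, 0.3]
width: 0.163
```

```bash
python3 -c "
from h import *
st()
a=grab('scene')[0][120:420,180:480];b=grab('top')[0][190:340,180:420]
c=np.zeros((480,800,3),np.uint8);c[:480,:480]=cv2.resize(a,(480,480))
c[:200,480:]=cv2.resize(b,(320,200)); save('lift2',c)"
```

```text
{'time': 16.2167, 'position': [0.4533, 0.1164, 0.2435], 'eef_rot': [-1.0925, 1.5697, -2.6625], 'contact_force': [-0.5762, -0.0283, 0.2538], 'width': 0.1635}
```

View pics/lift2.png

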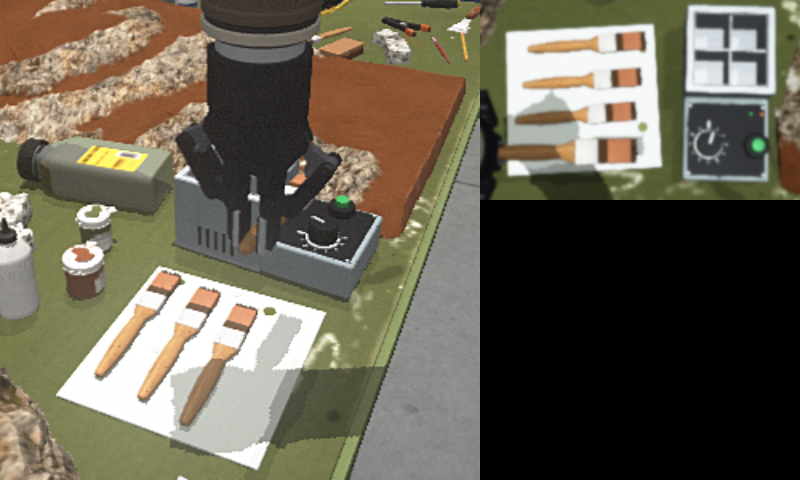

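>>> servo_tool --commands '[{"delta_pos": [0.1, 0, 0.1], "turn": 0.05}, {"delta_pos": [0.2, 0, 0.2], "turn": 0.05}, {"delta_pos": [0.3, 0, 0.25], "turn": 0.05}, {"delta_pos": [0.4, 0, 0.25], "turn": 0.05}, {"delta_pos": [0.5, 0, 0.25], "turn": 0.05}, {"delta_pos": [0.6, 0, 0.25], "turn": 0.05}, {"delta_pos": [0.7, 0, 0.25], "turn": 0.05}, {"delta_pos": [0.8, 0, 0.25], "turn": 0.05}, {"delta_pos": [0.9, 0, 0.25], "turn": 0.05}, {"delta_pos": [1.0, 0, 0.25], "turn": 0.05}]'

```text
time: 17.15
position: [0.4529, 0.0667, 0.0424]
eef_rot: [-1.635, 1.569, 3.039]
contact_force: [0.5, -0.8, -0.7]
width: 0.168
```

>>> servo_tool --commands '[{"delta_pos": [0.03, 0, 0], "turn": 0}, {"delta_pos": [0.04, 0, 0], "turn": 0}, {"delta_pos": [0.04, 0, 0], "turn": 0}, {"delta_pos": [0.04, 0, 0.01], "turn": 0}, {"delta_pos": [0.04, 0, 0.015], "turn": 0}, {"delta_pos": [0.04, 0, 0.02], "turn": 0}, {"delta_pos": [0.04, 0, 0.025], "turn": 0}, {"delta_pos": [0.04, 0, 0.025], "turn": 0}, {"delta_pos": [0.04, 0, 0.025], "turn": 0}, {"delta_pos": [0.04, 0, 0.025], "turn": 0}]'

```text
time: 17.98
position: [0.4537, 0.0616, 0.0365]
eef_rot: [1.324, 1.57, -0.285]
contact_force: [0.4, 0.1, 0.0]
width: 0.166
```

```bash
python3 -c "
from h import *
st();plan((.45,.06,.034),-2.4)
from br import brushes
im,K,T=grab('scene');[print(*v) for v in brushes('scene',im,K,T,z=.02,reg=((.40,.5),(-.14,.2)))[0]]
im,K,T=grab('top');[print(*v) for v in brushes('top',im,K,T,z=.02,reg=((.40,.5),(-.14,.2)))[0]]
"
```

```text
{'time': 17.9833, 'position': [0.4537, 0.0616, 0.0365], 'eef_rot': [1.3241, 1.5704, -0.2852], 'contact_force': [0.4229, 0.0552, 0.0035], 'width': 0.1659}
delta [0.012, -0.018, 0.009]  turn 0.004 jaw yaw -2.2
0.24275 [0.4544 0.0777] [0.462  0.0304] [123.  96.  71.]
0.60975 [ 0.4315 -0.0547] [ 0.4495 -0.0915] [187. 126.  93.]
0.257 [0.4478 0.003 ] [ 0.4439 -0.0272] [122.  91.  62.]
1.12925 [ 0.4474 -0.059 ] [ 0.4505 -0.0996] [164. 110.  76.]
1.04175 [0.4531 0.042 ] [ 0.4509 -0.0276] [121.  89.  56.]
```

>>> servo_tool --commands '[{"delta_pos": [0, 0, 0.005], "turn": 0}, {"delta_pos": [0, 0, 0.01], "turn": 0}, {"delta_pos": [0, 0, 0.015], "turn": 0}, {"delta_pos": [0, 0, 0.02], "turn": 0}, {"delta_pos": [0, 0, 0.02], "turn": 0}, {"delta_pos": [0, 0, 0.025], "turn": 0}, {"delta_pos": [0, 0, 0.025], "turn": 0}, {"delta_pos": [0, 0, 0.025], "turn": 0}, {"delta_pos": [0, 0, 0.025], "turn": 0}, {"delta_pos": [0, 0, 0.025], "turn": 0}]'

```text
time: 18.92
position: [0.4542, 0.0589, 0.0366]
eef_rot: [2.582, 1.567, 0.975]
contact_force: [-0.1, 8.4, 0.5]
width: 0.169
```

>>> servo_tool --commands '[{"delta_pos": [-0.073, 0, 0], "turn": 0}, {"delta_pos": [-0.1455, 0, 0.0075], "turn": 0}, {"delta_pos": [-0.217, 0, 0.021], "turn": 0}, {"delta_pos": [-0.2875, 0, 0.04], "turn": 0}, {"delta_pos": [-0.356, 0, 0.066], "turn": 0}, {"delta_pos": [-0.4215, 0, 0.097], "turn": 0}, {"delta_pos": [-0.484, 0, 0.134], "turn": 0}, {"delta_pos": [-0.544, 0, 0.176], "turn": 0}, {"delta_pos": [-0.6, 0, 0.2235], "turn": 0}, {"delta_pos": [-0.6, 0, 0.2235], "turn": 0}]'

```text
time: 19.75
position: [0.4524, 0.0102, 0.1578]
eef_rot: [1.104, 1.568, -0.507]
contact_force: [-0.5, 0.5, -0.4]
width: 0.164
```

```bash
python3 -c "
from h import *
st()
a=grab('scene')[0][120:420,200:480];b=grab('top')[0][190:340,180:420]
c=np.zeros((480,800,3),np.uint8);c[:480,:448]=cv2.resize(a,(448,480))
c[:220,448:]=cv2.resize(b,(352,220)); save('arc1',c)"
```

```text
{'time': 19.75, 'position': [0.4524, 0.0102, 0.1578], 'eef_rot': [1.1044, 1.5683, -0.5072], 'contact_force': [-0.4694, 0.4834, -0.3874], 'width': 0.1645}
```

View pics/arc1.png

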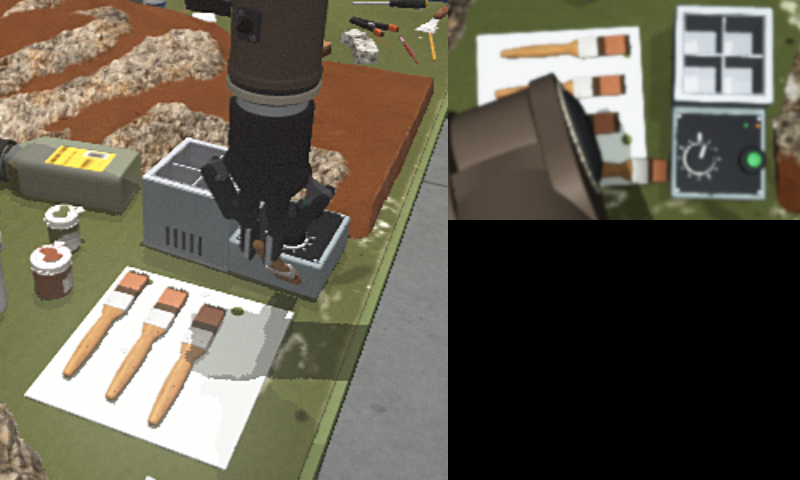

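```bash
cat > ang.py <<'E'
from h import *
import sys
L=float(sys.argv[1]) if len(sys.argv)>1 else .167
st(); R,t=R_(); G=t-[0,0,.014]; a=R[:2,2] # tool z ~ -y : toward tip
for n in('scene','top'):
    im,K,T=grab(n)
    print(n,'tip@theta',{th:proj(K,T,G+L*np.array([a[0]*np.cos(np.radians(th)),a[1]*np.cos(np.radians(th)),-np.sin(np.radians(th))])).round(0).tolist() for th in(0,30,45,60,75,90)})
    print([(round(r['conf'],2),np.round(r['position']).tolist()) for r in imaging.spot_point(n,'brush1_tip')])
E
python3 ang.py
```

```text
{'time': 19.85, 'position': [0.4517, 0.0117, 0.1562], 'eef_rot': [1.0929, 1.5702, -0.5174], 'contact_force': [0.8343, 0.5784, -0.5472], 'width': 0.1663}
scene tip@theta {0: [396.0, 233.0], 30: [388.0, 274.0], 45: [382.0, 296.0], 60: [375.0, 317.0], 75: [367.0, 336.0], 90: [357.0, 354.0]}
[(0.51, [383.0, 292.0])]
top tip@theta {0: [361.0, 307.0], 30: [345.0, 308.0], 45: [331.0, 307.0], 60: [314.0, 307.0], 75: [295.0, 307.0], 90: [274.0, 306.0]}
[(0.83, [330.0, 306.0])]
```

>>> servo_tool --commands '[{"delta_pos": [-0.05, 0, 0.062], "turn": 0}, {"delta_pos": [-0.0975, 0, 0.12], "turn": 0}, {"delta_pos": [-0.1385, 0, 0.18], "turn": 0}, {"delta_pos": [-0.175, 0, 0.244], "turn": 0}, {"delta_pos": [-0.205, 0, 0.31], "turn": 0}, {"delta_pos": [-0.229, 0, 0.38], "turn": 0}, {"delta_pos": [-0.248, 0, 0.45], "turn": 0}, {"delta_pos": [-0.26, 0, 0.52], "turn": 0}, {"delta_pos": [-0.266, 0, 0.594], "turn": 0}, {"delta_pos": [-0.266, 0, 0.594], "turn": 0}]'

```text
time: 20.88
position: [0.4469, -0.1089, 0.209]
eef_rot: [-0.968, 1.57, -2.58]
contact_force: [-0.1, 0.3, -0.0]
width: 0.164
```

```bash
python3 ang.py
```

```text
{'time': 20.8833, 'position': [0.4469, -0.1089, 0.209], 'eef_rot': [-0.9678, 1.5697, -2.5796], 'contact_force': [-0.116, 0.3043, -0.0414], 'width': 0.1643}
scene tip@theta {0: [418.0, 184.0], 30: [410.0, 224.0], 45: [404.0, 244.0], 60: [398.0, 262.0], 75: [391.0, 279.0], 90: [383.0, 293.0]}
[(0.68, [380.0, 292.0])]
top tip@theta {0: [438.0, 309.0], 30: [413.0, 309.0], 45: [395.0, 309.0], 60: [375.0, 308.0], 75: [354.0, 308.0], 90: [332.0, 307.0]}
[(0.37, [379.0, 240.0])]
```

>>> servo_tool --commands '[{"delta_pos": [-0.1, 0, 0], "turn": 0}, {"delta_pos": [-0.2, 0, 0], "turn": 0}, {"delta_pos": [-0.3, 0, 0], "turn": 0}, {"delta_pos": [-0.4, 0, 0], "turn": 0}, {"delta_pos": [-0.5, 0, 0], "turn": 0}, {"delta_pos": [-0.55, 0, 0], "turn": 0}, {"delta_pos": [-0.55, 0, 0], "turn": 0}, {"delta_pos": [-0.55, 0, 0], "turn": 0}, {"delta_pos": [-0.55, 0, 0], "turn": 0}, {"delta_pos": [-0.55, 0, 0], "turn": 0}]'

```text
time: 21.92
position: [0.4466, -0.1065, 0.3182]
eef_rot: [-1.834, 1.569, 2.84]
contact_force: [0.5, 0.1, -0.5]
width: 0.165
```

```bash
python3 ang.py; python3 -c "
from h import *
plan((.6208,-.2049,.319),-2.4)
for n in ('scene','top'):
    im,K,T=grab(n)
    print([(round(r['conf'],2),ray(K,T,r['position'],.112).round(4).tolist()) for r in imaging.spot_point(n,'cell1')])
"
```

```text
{'time': 21.9167, 'position': [0.4466, -0.1065, 0.3182], 'eef_rot': [-1.8339, 1.5686, 2.8405], 'contact_force': [0.5342, 0.0848, -0.5437], 'width': 0.1646}
scene tip@theta {0: [425.0, 132.0], 30: [416.0, 176.0], 45: [410.0, 197.0], 60: [403.0, 217.0], 75: [396.0, 234.0], 90: [388.0, 247.0]}
[(0.96, [390.0, 242.0])]
top tip@theta {0: [457.0, 308.0], 30: [426.0, 308.0], 45: [405.0, 308.0], 60: [382.0, 308.0], 75: [358.0, 307.0], 90: [333.0, 307.0]}
[]
delta [-0.002, 0.887, 0.457]  turn 0.005 jaw yaw -2.2
[(0.76, [0.5651, -0.2074, 0.112]), (0.65, [0.574, -0.1622, 0.112]), (0.59, [0.622, -0.1449, 0.112]), (0.58, [0.625, -0.2239, 0.112])]
[(0.93, [0.6235, -0.1506, 0.112]), (0.76, [0.617, -0.1974, 0.112]), (0.61, [0.5703, -0.2025, 0.112])]
```

>>> servo_tool --commands '[{"delta_pos": [0, 0.12, 0.06], "turn": 0}, {"delta_pos": [0, 0.24, 0.12], "turn": 0}, {"delta_pos": [0, 0.36, 0.18], "turn": 0}, {"delta_pos": [0, 0.48, 0.24], "turn": 0}, {"delta_pos": [0, 0.6, 0.3], "turn": 0}, {"delta_pos": [0, 0.7, 0.36], "turn": 0}, {"delta_pos": [0, 0.8, 0.4], "turn": 0}, {"delta_pos": [0, 0.887, 0.437], "turn": 0}, {"delta_pos": [0, 0.887, 0.437], "turn": 0}, {"delta_pos": [0, 0.887, 0.437], "turn": 0}]'

```text
time: 23.15
position: [0.6213, -0.201, 0.3184]
eef_rot: [-2.225, 1.569, 2.449]
contact_force: [0.2, 0.9, -1.2]
width: 0.162
```

```bash
python3 ang.py; python3 -c "
from h import *
plan((.6208,-.203,.193),-2.4)
a=grab('scene')[0][80:330,250:450];b=grab('top')[0][180:340,320:420]
c=np.zeros((500,800,3),np.uint8);c[:500,:400]=cv2.resize(a,(400,500))
c[:500,430:742]=cv2.resize(b,(312,500)); save('over1',c)"
```

```text
{'time': 23.15, 'position': [0.6213, -0.201, 0.3184], 'eef_rot': [-2.225, 1.5691, 2.4487], 'contact_force': [0.1626, 0.8938, -1.2004], 'width': 0.1616}
scene tip@theta {0: [357.0, 109.0], 30: [351.0, 148.0], 45: [346.0, 166.0], 60: [339.0, 182.0], 75: [331.0, 196.0], 90: [322.0, 206.0]}
[(0.78, [322.0, 202.0])]
top tip@theta {0: [513.0, 186.0], 30: [477.0, 200.0], 45: [455.0, 204.0], 60: [431.0, 208.0], 75: [406.0, 209.0], 90: [382.0, 209.0]}
[(0.54, [385.0, 208.0]), (0.3, [150.0, 316.0]), (0.21, [378.0, 243.0])]
delta [0.634, 0.002, 0.013]  turn 0.005 jaw yaw -2.2
```

View pics/over1.png

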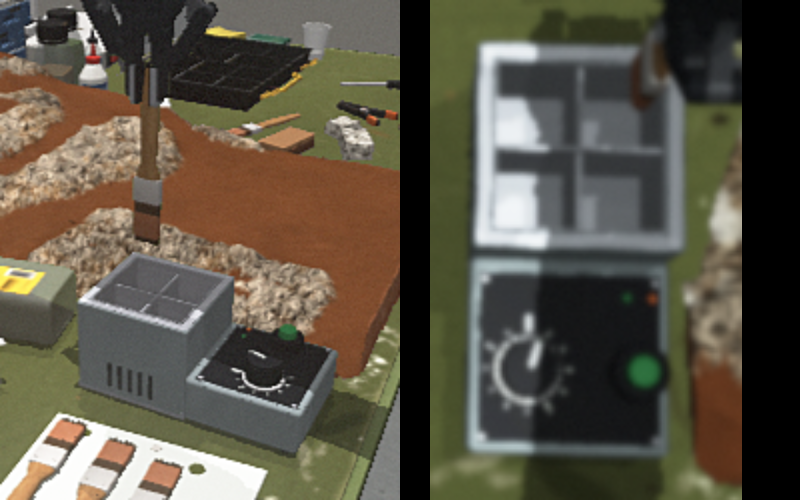

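>>> servo_tool --commands '[{"delta_pos": [0.08, 0, 0.01], "turn": 0}, {"delta_pos": [0.16, 0, 0.01], "turn": 0}, {"delta_pos": [0.24, 0, 0.01], "turn": 0}, {"delta_pos": [0.32, 0, 0.01], "turn": 0}, {"delta_pos": [0.4, 0, 0.01], "turn": 0}, {"delta_pos": [0.48, 0, 0.01], "turn": 0}, {"delta_pos": [0.55, 0, 0.01], "turn": 0}, {"delta_pos": [0.58, 0, 0.01], "turn": 0}, {"delta_pos": [0.58, 0, 0.01], "turn": 0}, {"delta_pos": [0.58, 0, 0.01], "turn": 0}]'

```text
time: 24.28
position: [0.6211, -0.2028, 0.2041]
eef_rot: [1.344, 1.57, -0.265]
contact_force: [-0.7, 0.3, -0.6]
width: 0.166
```

>>> servo_tool --commands '[{"delta_pos": [0.005, 0, 0], "turn": 0}, {"delta_pos": [0.01, 0, 0], "turn": 0}, {"delta_pos": [0.015, 0, 0], "turn": 0}, {"delta_pos": [0.02, 0, 0], "turn": 0}, {"delta_pos": [0.025, 0, 0], "turn": 0}, {"delta_pos": [0.03, 0, 0], "turn": 0}, {"delta_pos": [0.035, 0, 0], "turn": 0}, {"delta_pos": [0.035, 0, 0], "turn": 0}, {"delta_pos": [0.035, 0, 0], "turn": 0}, {"delta_pos": [0.035, 0, 0], "turn": 0}]'

```text
time: 25.12
position: [0.621, -0.2028, 0.1965]
eef_rot: [0.99, 1.571, -0.619]
contact_force: [0.0, -1.0, -0.3]
width: 0.162
```

```bash
python3 ang.py
```

```text
{'time': 25.1167, 'position': [0.621, -0.2028, 0.1965], 'eef_rot': [0.9903, 1.5707, -0.6187], 'contact_force': [0.0418, -0.9856, -0.3182], 'width': 0.1625}
scene tip@theta {0: [354.0, 160.0], 30: [349.0, 195.0], 45: [344.0, 212.0], 60: [338.0, 228.0], 75: [330.0, 242.0], 90: [322.0, 253.0]}
[]
top tip@theta {0: [483.0, 206.0], 30: [456.0, 216.0], 45: [437.0, 219.0], 60: [417.0, 222.0], 75: [396.0, 223.0], 90: [375.0, 223.0]}
[(0.59, [377.0, 222.0])]
```

>>> servo_tool --commands '[{"delta_pos": [0.005, 0, 0], "turn": 0}, {"delta_pos": [0.01, 0, 0], "turn": 0}, {"delta_pos": [0.015, 0, 0], "turn": 0}, {"delta_pos": [0.02, 0, 0], "turn": 0}, {"delta_pos": [0.025, 0, 0], "turn": 0}, {"delta_pos": [0.025, 0, 0], "turn": 0}, {"delta_pos": [0.025, 0, 0], "turn": 0}, {"delta_pos": [0.025, 0, 0], "turn": 0}, {"delta_pos": [0.025, 0, 0], "turn": 0}, {"delta_pos": [0.025, 0, 0], "turn": 0}]'

```text
time: 26.15
position: [0.621, -0.2028, 0.1916]
eef_rot: [1.382, 1.571, -0.227]
contact_force: [0.6, -0.3, -0.5]
width: 0.162
```

>>> servo_tool --commands '[{"delta_pos": [0.005, 0, 0], "turn": 0}, {"delta_pos": [0.01, 0, 0], "turn": 0}, {"delta_pos": [0.015, 0, 0], "turn": 0}, {"delta_pos": [0.02, 0, 0], "turn": 0}, {"delta_pos": [0.02, 0, 0], "turn": 0}, {"delta_pos": [0.02, 0, 0], "turn": 0}, {"delta_pos": [0.02, 0, 0], "turn": 0}, {"delta_pos": [0.02, 0, 0], "turn": 0}, {"delta_pos": [0.02, 0, 0], "turn": 0}, {"delta_pos": [0.02, 0, 0], "turn": 0}]'

```text
time: 26.98
position: [0.6211, -0.2028, 0.1877]
eef_rot: [1.106, 1.57, -0.503]
contact_force: [-1.1, 0.1, 2.2]
width: 0.164
```

>>> servo_tool --commands '[{"delta_pos": [0, 0, 0], "turn": 0}, {"delta_pos": [0, 0, 0], "turn": 0}, {"delta_pos": [0, 0, 0], "turn": 0}, {"delta_pos": [0, 0, 0], "turn": 0}, {"delta_pos": [0, 0, 0], "turn": 0}, {"delta_pos": [-0.05, 0, 0], "turn": 0}, {"delta_pos": [-0.1, 0, 0], "turn": 0}, {"delta_pos": [-0.2, 0, 0], "turn": 0}, {"delta_pos": [-0.3, 0, 0], "turn": 0}, {"delta_pos": [-0.4, 0, 0], "turn": 0}]' --gripper 0.45

```text
time: 27.82
position: [0.6212, -0.2027, 0.2696]
eef_rot: [1.469, 1.57, -0.14]
contact_force: [0.1, -0.5, -1.3]
width: 0.275
```

```bash
python3 -c "
from h import *
from br import brushes
st();plan((.5095,.12,.27),2.0)
f=[]
for n in('scene','top'):
    im,K,T=grab(n); save('rel1'+n,im); [print(n,*v[:3]) for v in brushes(n,im,K,T)[0]]
a=grab('scene')[0][120:330,250:450];b=grab('top')[0][180:340,320:420]
c=np.zeros((500,800,3),np.uint8);c[:500,:476]=cv2.resize(a,(476,500))
c[:500,480:792]=cv2.resize(b,(312,500)); save('rel1',c)"
```

```text
{'time': 27.8167, 'position': [0.6212, -0.2027, 0.2696], 'eef_rot': [1.4688, 1.5698, -0.1403], 'contact_force': [0.1157, -0.4766, -1.2771], 'width': 0.2745}
delta [-0.003, -0.62, -1.591]  turn -0.093 jaw yaw -2.2
scene 0.96575 [ 0.6343 -0.012 ] [ 0.6292 -0.0549]
scene 1.9695 [0.6209 0.1316] [0.6279 0.0151]
scene 0.83275 [ 0.5536 -0.0249] [ 0.59  -0.036]
scene 1.893 [0.5637 0.138 ] [0.5698 0.0224]
scene 0.82625 [ 0.5015 -0.0136] [ 0.5359 -0.0291]
scene 1.854 [0.509  0.1469] [0.516  0.0318]
top 1.0125 [ 0.6297 -0.0091] [ 0.6302 -0.0505]
top 1.4235 [0.6199 0.1311] [0.6266 0.023 ]
top 0.97325 [ 0.5711 -0.002 ] [ 0.5725 -0.0429]
top 1.3955 [0.5627 0.138 ] [0.5685 0.0296]
top 0.97 [0.5175 0.0071] [ 0.5195 -0.0334]
top 1.39625 [0.508 0.147] [0.5149 0.039 ]
```

View pics/rel1.png

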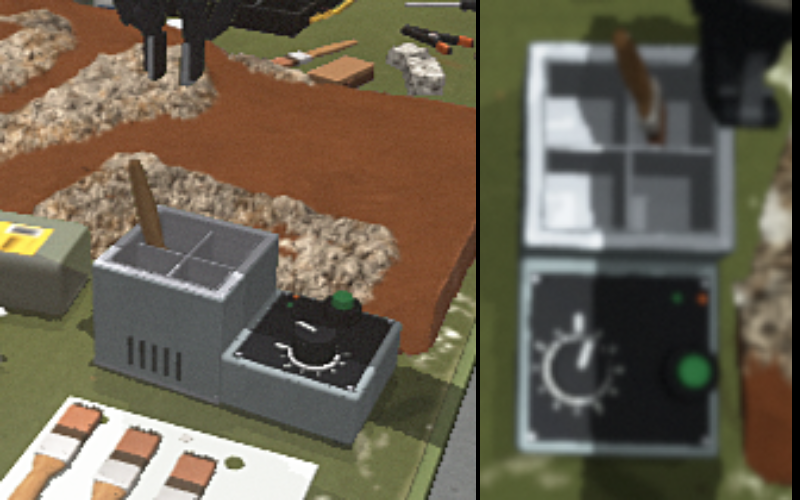

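```bash
cat > lean.py <<'E'
from h import *
from scipy.optimize import least_squares
import sys
# orange/brown pixels above the tank in both views: fit line of handle
C=(.5954,-.1773)
def obs(lo,hi):
    """world segments from both views: top blob extent in pixels"""
    out=[]
    for n in('scene','top'):
        im,K,T=grab(n); hsv=cv2.cvtColor(im,cv2.COLOR_RGB2HSV)
        m=((hsv[...,0]<22)&(hsv[...,1]>70)&(hsv[...,2]>40)).astype(np.uint8)
        reg=np.zeros_like(m); pts=np.array([proj(K,T,(C[0]+a,C[1]+b,z)) for a in(-.09,.09) for b in(-.09,.09) for z in(lo,hi)],np.float32)
        cv2.fillConvexPoly(reg,cv2.convexHull(pts).astype(int),1); m&=reg
        N,l,s,c=cv2.connectedComponentsWithStats(m)
        for i in range(1,N):
            if s[i,4]>25: print(n,s[i].tolist(),np.round(c[i]).tolist(),im[l==i].mean(0).round().tolist())
obs(.10,.20)
for n,a in(('top',[(365.5,191),(376,225)]),('scene',[(306,187),(315.5,222)])):
    im,K,T=grab(n); print(n,[ray(K,T,p,z).round(3).tolist() for p,z in zip(a,(.19,.105))])
E
python3 lean.py
```

```text
scene [267, 163, 120, 67, 3984] [330.0, 192.0] [128.0, 88.0, 60.0]
scene [326, 197, 13, 5, 26] [332.0, 199.0] [132.0, 113.0, 93.0]
top [362, 190, 13, 28, 169] [369.0, 202.0] [62.0, 46.0, 31.0]
top [415, 225, 12, 23, 168] [420.0, 236.0] [102.0, 88.0, 68.0]
top [406, 258, 22, 16, 157] [416.0, 265.0] [102.0, 89.0, 70.0]
top [[0.642, -0.165, 0.19], [0.599, -0.193, 0.105]]
scene [[0.645, -0.173, 0.19], [0.629, -0.185, 0.105]]
```

>>> servo_tool --commands '[{"delta_pos": [0, 0.05, -0.1], "turn": 0}, {"delta_pos": [0, 0.1, -0.2], "turn": 0}, {"delta_pos": [0, 0.1, -0.29], "turn": 0}, {"delta_pos": [0, 0.1, -0.29], "turn": 0}, {"delta_pos": [0.1, 0.1, -0.29], "turn": 0}, {"delta_pos": [0.2, 0.1, -0.29], "turn": 0}, {"delta_pos": [0.3, 0.1, -0.29], "turn": 0}, {"delta_pos": [0.37, 0.1, -0.29], "turn": 0}, {"delta_pos": [0.37, 0.1, -0.29], "turn": 0}, {"delta_pos": [0.37, 0.1, -0.29], "turn": 0}]' --gripper 1

```text
time: 29.05
position: [0.6425, -0.146, 0.1925]
eef_rot: [-1.708, 1.568, 2.966]
contact_force: [0.3, -0.5, 0.4]
width: -0.001
```

>>> servo_tool --commands '[{"delta_pos": [0, 0, 0.05], "turn": 0}, {"delta_pos": [0, 0, 0.1], "turn": 0}, {"delta_pos": [0, 0, 0.14], "turn": 0}, {"delta_pos": [0, 0, 0.18], "turn": 0}, {"delta_pos": [0, 0, 0.22], "turn": 0}, {"delta_pos": [0, 0, 0.26], "turn": 0}, {"delta_pos": [0, 0, 0.29], "turn": 0}, {"delta_pos": [0, 0, 0.29], "turn": 0}, {"delta_pos": [0, 0, 0.29], "turn": 0}, {"delta_pos": [0, 0, 0.29], "turn": 0}]'

```text
time: 29.88
position: [0.6411, -0.203, 0.1934]
eef_rot: [-3.047, 1.57, 1.628]
contact_force: [0.4, 0.1, -0.1]
width: -0.001
```

>>> servo_tool --commands '[{"delta_pos": [0, 0, 0], "turn": 0}, {"delta_pos": [0, 0, 0], "turn": 0}, {"delta_pos": [0, 0, -0.02], "turn": 0}, {"delta_pos": [-0.1, 0, -0.02], "turn": 0}, {"delta_pos": [-0.2, 0, -0.02], "turn": 0}, {"delta_pos": [-0.3, 0, -0.1], "turn": 0}, {"delta_pos": [-0.4, 0, -0.3], "turn": 0}, {"delta_pos": [-0.4, -0.1, -0.5], "turn": 0}, {"delta_pos": [-0.4, -0.2, -0.7], "turn": 0}, {"delta_pos": [-0.4, -0.2, -0.8], "turn": -0.05}]'

```text
time: 30.72
position: [0.605, -0.0376, 0.2745]
eef_rot: [2.747, 1.57, 1.18]
contact_force: [0.9, 0.9, 0.2]
width: -0.001
```

```bash
python3 -c "
from h import *
from br import brushes
st();plan((.5095,.121,.20),4)
a=grab('scene')[0][120:330,250:450];b=grab('top')[0][180:340,320:420]
c=np.zeros((500,800,3),np.uint8);c[:500,:476]=cv2.resize(a,(476,500))
c[:500,480:792]=cv2.resize(b,(312,500)); save('nudge1',c)
for n in('scene','top'):
    im,K,T=grab(n);  [print(n,*v[:3]) for v in brushes(n,im,K,T,reg=((.48,.54),(-.1,.2)))[0]]
"
```

```text
{'time': 30.7167, 'position': [0.605, -0.0376, 0.2745], 'eef_rot': [2.7471, 1.5701, 1.1802], 'contact_force': [0.9251, 0.9345, 0.1605], 'width': -0.0015}
delta [0.373, -0.475, -0.794]  turn -0.084 jaw yaw 0.2
scene 0.81575 [ 0.5025 -0.0191] [ 0.5356 -0.022 ]
scene 1.89575 [0.5085 0.1472] [0.5155 0.0317]
top 0.419 [0.5076 0.1466] [0.5105 0.1067]
```

View pics/nudge1.png

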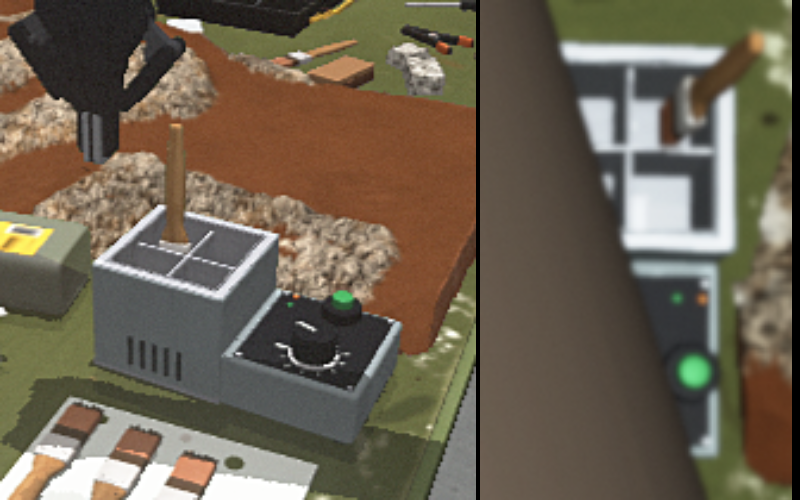

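>>> servo_tool --commands '[{"delta_pos": [0, -0.1, -0.2], "turn": -0.07}, {"delta_pos": [0, -0.2, -0.35], "turn": -0.07}, {"delta_pos": [0.1, -0.3, -0.5], "turn": -0.07}, {"delta_pos": [0.2, -0.4, -0.65], "turn": -0.07}, {"delta_pos": [0.35, -0.478, -0.8], "turn": -0.07}, {"delta_pos": [0.5, -0.478, -0.828], "turn": -0.07}, {"delta_pos": [0.65, -0.478, -0.828], "turn": -0.07}, {"delta_pos": [0.8, -0.478, -0.828], "turn": -0.07}, {"delta_pos": [0.9, -0.478, -0.828], "turn": -0.07}, {"delta_pos": [0.97, -0.478, -0.828], "turn": -0.07}]' --gripper -0.05

```text
time: 31.75
position: [0.511, 0.1215, 0.0768]
eef_rot: [-1.219, 1.568, -2.736]
contact_force: [-0.3, -0.1, -0.2]
width: 0.525
```

>>> servo_tool --commands '[{"delta_pos": [0.1, 0, 0], "turn": 0}, {"delta_pos": [0.18, 0, 0], "turn": 0}, {"delta_pos": [0.2, 0, 0], "turn": 0}, {"delta_pos": [0.2, 0, 0], "turn": 0}, {"delta_pos": [0.2, 0, 0], "turn": 0}, {"delta_pos": [0.2, 0, 0], "turn": 0}, {"delta_pos": [0.2, 0, 0], "turn": 0}, {"delta_pos": [0.2, 0, 0], "turn": 0}, {"delta_pos": [0.2, 0, 0], "turn": 0}, {"delta_pos": [0.2, 0, 0], "turn": 0}]'

```text
time: 32.58
position: [0.5116, 0.1233, 0.0399]
eef_rot: [1.495, 1.57, -0.019]
contact_force: [0.1, 0.7, 0.6]
width: 0.525
```

```bash
python3 -c "
from h import *
from br import brushes
st();plan((.5097,.1277,.0245),3.6)
for n in('scene','top'):
    im,K,T=grab(n);  [print(n,*v[:3]) for v in brushes(n,im,K,T)[0]]
"
```

```text
{'time': 32.5833, 'position': [0.5116, 0.1233, 0.0399], 'eef_rot': [1.4955, 1.57, -0.0194], 'contact_force': [0.1224, 0.7435, 0.5511], 'width': 0.5253}
delta [0.077, -0.009, -0.022]  turn -0.009 jaw yaw 3.2
scene 0.891 [0.6172 0.1317] [0.628  0.0537]
scene 0.39475 [0.5616 0.1385] [0.5716 0.0936]
scene 0.8325 [ 0.5067 -0.0048] [ 0.5294 -0.0378]
scene 0.7135 [0.5072 0.1479] [0.5179 0.0744]
top 1.01 [ 0.6297 -0.0091] [ 0.6302 -0.0505]
top 1.41875 [0.6199 0.131 ] [0.6266 0.023 ]
top 0.9895 [ 0.5711 -0.0021] [ 0.5725 -0.0429]
top 1.37075 [0.5629 0.1307] [0.5686 0.0299]
top 0.9985 [0.5175 0.0071] [ 0.5195 -0.0343]
top 1.17625 [0.5095 0.1213] [0.5149 0.039 ]
```

>>> servo_tool --commands '[{"delta_pos": [0.03, -0.009, -0.022], "turn": 0}, {"delta_pos": [0.06, -0.009, -0.022], "turn": 0}, {"delta_pos": [0.077, -0.009, -0.022], "turn": 0}, {"delta_pos": [0.077, -0.009, -0.022], "turn": 0}, {"delta_pos": [0.077, -0.009, -0.022], "turn": 0}, {"delta_pos": [0.077, -0.009, -0.022], "turn": 0}, {"delta_pos": [0.077, -0.009, -0.022], "turn": 0}, {"delta_pos": [0.077, -0.009, -0.022], "turn": 0}, {"delta_pos": [0.077, -0.009, -0.022], "turn": 0}, {"delta_pos": [0.077, -0.009, -0.022], "turn": 0}]'

```text
time: 33.52
position: [0.5095, 0.1276, 0.0242]
eef_rot: [1.625, 1.57, 0.11]
contact_force: [0.2, -0.0, 0.5]
width: 0.523
```

>>> servo_tool --commands '[{"delta_pos": [0, 0, 0], "turn": 0}, {"delta_pos": [0, 0, 0], "turn": 0}, {"delta_pos": [0, 0, 0], "turn": 0}, {"delta_pos": [0, 0, 0], "turn": 0}, {"delta_pos": [0, 0, 0], "turn": 0}, {"delta_pos": [0, 0, 0], "turn": 0}, {"delta_pos": [0, 0, 0], "turn": 0}, {"delta_pos": [0, 0, 0], "turn": 0}, {"delta_pos": [0, 0, 0], "turn": 0}, {"delta_pos": [0, 0, 0], "turn": 0}]' --gripper 1

```text
time: 34.35
position: [0.5094, 0.1276, 0.0241]
eef_rot: [0.633, 1.571, -0.882]
contact_force: [-1.9, 0.4, 1.8]
width: 0.167
```

>>> servo_tool --commands '[{"delta_pos": [-0.03, 0, 0], "turn": 0}, {"delta_pos": [-0.06, 0, 0], "turn": 0.05}, {"delta_pos": [-0.06, 0, 0.05], "turn": 0.125}, {"delta_pos": [-0.06, 0, 0.1], "turn": 0.125}, {"delta_pos": [-0.06, 0, 0.15], "turn": 0.125}, {"delta_pos": [-0.06, 0, 0.2], "turn": 0.125}, {"delta_pos": [-0.06, 0, 0.25], "turn": 0.125}, {"delta_pos": [-0.06, 0, 0.28], "turn": 0.125}, {"delta_pos": [-0.06, 0, 0.31], "turn": 0.125}, {"delta_pos": [-0.06, 0, 0.31], "turn": 0.125}]'

```text
time: 35.18
position: [0.5128, 0.064, 0.0359]
eef_rot: [-0.526, 1.57, -2.141]
contact_force: [-0.4, -0.6, -0.6]
width: 0.164
```

>>> servo_tool --commands '[{"delta_pos": [0, 0, 0.005], "turn": 0}, {"delta_pos": [0, 0, 0.01], "turn": 0}, {"delta_pos": [0, 0, 0.015], "turn": 0}, {"delta_pos": [0, 0, 0.02], "turn": 0}, {"delta_pos": [0, 0, 0.025], "turn": 0}, {"delta_pos": [0, 0, 0.03], "turn": 0}, {"delta_pos": [0, 0, 0.03], "turn": 0}, {"delta_pos": [0, 0, 0.03], "turn": 0}, {"delta_pos": [0, 0, 0.03], "turn": 0}, {"delta_pos": [0, 0, 0.03], "turn": 0}]'

```text
time: 36.02
position: [0.5126, 0.0598, 0.0361]
eef_rot: [1.944, 1.571, 0.331]
contact_force: [1.2, -1.2, -0.0]
width: 0.167
```

```bash
python3 ang.py .165; python3 -c "
from h import *
plan((.515,.0542,.0366),-2.3)"
```

```text
{'time': 36.0167, 'position': [0.5126, 0.0598, 0.0361], 'eef_rot': [1.944, 1.5707, 0.3311], 'contact_force': [1.1871, -1.2207, -0.032], 'width': 0.1669}
scene tip@theta {0: [354.0, 289.0], 30: [348.0, 326.0], 45: [342.0, 346.0], 60: [335.0, 366.0], 75: [326.0, 386.0], 90: [316.0, 404.0]}
[]
top tip@theta {0: [329.0, 278.0], 30: [319.0, 281.0], 45: [307.0, 282.0], 60: [293.0, 282.0], 75: [277.0, 282.0], 90: [259.0, 282.0]}
[(0.86, [374.0, 221.0])]
delta [-0.003, 0.013, 0.027]  turn -0.003 jaw yaw -2.4
```

>>> servo_tool --commands '[{"delta_pos": [0, 0, 0.005], "turn": 0}, {"delta_pos": [0, 0, 0.01], "turn": 0}, {"delta_pos": [0, 0, 0.015], "turn": 0}, {"delta_pos": [0, 0, 0.02], "turn": 0}, {"delta_pos": [0, 0, 0.025], "turn": 0}, {"delta_pos": [0, 0, 0.03], "turn": 0}, {"delta_pos": [0, 0, 0.03], "turn": 0}, {"delta_pos": [0, 0, 0.03], "turn": 0}, {"delta_pos": [0, 0, 0.03], "turn": 0}, {"delta_pos": [0, 0, 0.03], "turn": 0}]'

```text
time: 37.05
position: [0.513, 0.0565, 0.0365]
eef_rot: [2.663, 1.567, 1.052]
contact_force: [0.1, 8.3, 0.5]
width: 0.165
```

>>> servo_tool --commands '[{"delta_pos": [-0.073, 0, 0], "turn": 0}, {"delta_pos": [-0.1455, 0, 0.0075], "turn": 0}, {"delta_pos": [-0.217, 0, 0.021], "turn": 0}, {"delta_pos": [-0.2875, 0, 0.04], "turn": 0}, {"delta_pos": [-0.356, 0, 0.066], "turn": 0}, {"delta_pos": [-0.4215, 0, 0.097], "turn": 0}, {"delta_pos": [-0.484, 0, 0.134], "turn": 0}, {"delta_pos": [-0.544, 0, 0.176], "turn": 0}, {"delta_pos": [-0.6, 0, 0.2235], "turn": 0}, {"delta_pos": [-0.6, 0, 0.2235], "turn": 0}]'

```text
time: 37.88
position: [0.5113, 0.007, 0.1578]
eef_rot: [1.091, 1.568, -0.525]
contact_force: [1.0, -0.3, -0.4]
width: 0.165
```

>>> servo_tool --commands '[{"delta_pos": [-0.05, 0, 0.062], "turn": 0}, {"delta_pos": [-0.0975, 0, 0.12], "turn": 0}, {"delta_pos": [-0.1385, 0, 0.18], "turn": 0}, {"delta_pos": [-0.175, 0, 0.244], "turn": 0}, {"delta_pos": [-0.205, 0, 0.31], "turn": 0}, {"delta_pos": [-0.229, 0, 0.38], "turn": 0}, {"delta_pos": [-0.248, 0, 0.45], "turn": 0}, {"delta_pos": [-0.26, 0, 0.52], "turn": 0}, {"delta_pos": [-0.266, 0, 0.594], "turn": 0}, {"delta_pos": [-0.266, 0, 0.594], "turn": 0}]'

```text
time: 38.72
position: [0.505, -0.1124, 0.2086]
eef_rot: [-0.598, 1.569, -2.215]
contact_force: [0.5, 0.2, -0.5]
width: 0.165
```

>>> servo_tool --commands '[{"delta_pos": [-0.1, 0, 0], "turn": 0}, {"delta_pos": [-0.2, 0, 0], "turn": 0}, {"delta_pos": [-0.3, 0, 0], "turn": 0}, {"delta_pos": [-0.4, 0, 0], "turn": 0}, {"delta_pos": [-0.5, 0, 0], "turn": 0}, {"delta_pos": [-0.55, 0, 0], "turn": 0}, {"delta_pos": [-0.55, 0, 0], "turn": 0}, {"delta_pos": [-0.55, 0, 0], "turn": 0}, {"delta_pos": [-0.55, 0, 0], "turn": 0}, {"delta_pos": [-0.55, 0, 0], "turn": 0}]'

```text
time: 39.55
position: [0.5048, -0.1095, 0.3178]
eef_rot: [-1.773, 1.568, 2.897]
contact_force: [-0.0, -0.2, -0.0]
width: 0.164
```

```bash
python3 ang.py .165; python3 -c "
from h import *
plan((.5678,-.2027,.319),-2.4); plan((.623,-.1519,.319),-2.4)"
```

```text
{'time': 39.55, 'position': [0.5048, -0.1095, 0.3178], 'eef_rot': [-1.7734, 1.5685, 2.8969], 'contact_force': [-0.0106, -0.1929, -0.0396], 'width': 0.1639}
scene tip@theta {0: [396.0, 128.0], 30: [388.0, 171.0], 45: [382.0, 191.0], 60: [375.0, 210.0], 75: [367.0, 226.0], 90: [358.0, 239.0]}
[(0.65, [235.0, 296.0])]
top tip@theta {0: [454.0, 267.0], 30: [425.0, 272.0], 45: [404.0, 273.0], 60: [382.0, 274.0], 75: [358.0, 274.0], 90: [334.0, 274.0]}
[]
delta [-0.002, 0.332, 0.452]  turn -0.000 jaw yaw -2.4
delta [-0.002, 0.597, 0.186]  turn -0.000 jaw yaw -2.4
```

>>> servo_tool --commands '[{"delta_pos": [0, 0.1, 0.03], "turn": 0}, {"delta_pos": [0, 0.2, 0.06], "turn": 0}, {"delta_pos": [0, 0.3, 0.09], "turn": 0}, {"delta_pos": [0, 0.4, 0.12], "turn": 0}, {"delta_pos": [0, 0.5, 0.126], "turn": 0}, {"delta_pos": [0, 0.6, 0.126], "turn": 0}, {"delta_pos": [0, 0.6, 0.126], "turn": 0}, {"delta_pos": [0, 0.6, 0.126], "turn": 0}, {"delta_pos": [0, 0.6, 0.126], "turn": 0}, {"delta_pos": [0, 0.6, 0.126], "turn": 0}]'

```text
time: 40.58
position: [0.6235, -0.1398, 0.3193]
eef_rot: [-1.14, 1.57, -2.753]
contact_force: [0.0, 0.4, -1.0]
width: 0.162
```

```bash
cat > tip.py <<'E'
from h import *
# bristle blob of the held brush (between ferrule and tip) in both views -> direction of brush by reprojection fit
from scipy.optimize import least_squares
import sys
L=.165; R,t=R_(); G=t-[0,0,.014]; st()
for n in('scene','top'):
    im,K,T=grab(n); hsv=cv2.cvtColor(im,cv2.COLOR_RGB2HSV)
    m=((hsv[...,0]<22)&(hsv[...,1]>70)&(hsv[...,2]>40))
    p=proj(K,T,G-[0,0,L]); q=proj(K,T,G-[0,0,.04])
    w=im[int(min(p[1],q[1]))-15:int(max(p[1],q[1]))+18,int(min(p[0],q[0]))-30:int(max(p[0],q[0]))+30]
    print(n,'vertical tip px',p.round(1).tolist(),'grip-40',q.round(1).tolist(),[ (round(r['conf'],2),np.round(r['position']).tolist()) for r in imaging.spot_point(n,'brush1_tip')])
    if n=='scene':
        v=cv2.resize(w,None,fx=8,fy=8,interpolation=cv2.INTER_CUBIC)
        for rr in range(0,w.shape[0],6):
            y=int(min(p[1],q[1]))-15+rr
        cv2.imwrite('pics/tipcrop.png',v[:600,:800,::-1])
    # line of brownish columns per row near the vertical line
    for f in(.3,.5,.7,.85,.97):
        c=proj(K,T,G-[0,0,.04+f*(L-.04)]); 
        if n=='scene':
            r=int(round(c[1])); xs=np.where(m[r,int(c[0])-14:int(c[0])+15])[0]
            print('row',r,'pred col',round(c[0],1),'brown cols',(xs.min()+int(c[0])-14,xs.max()+int(c[0])-14) if len(xs) else None)
E
python3 tip.py
```

```text
{'time': 40.5833, 'position': [0.6235, -0.1398, 0.3193], 'eef_rot': [-1.1398, 1.5703, -2.7529], 'contact_force': [0.0346, 0.3913, -0.9746], 'width': 0.1622}
scene vertical tip px [308.5, 217.5] grip-40 [307.9, 159.4] [(0.69, [324.0, 266.0]), (0.61, [304.0, 340.0]), (0.46, [265.0, 320.0])]
row 178 pred col 308.1 brown cols (np.int64(294), np.int64(322))
row 190 pred col 308.2 brown cols (np.int64(294), np.int64(322))
row 201 pred col 308.4 brown cols (np.int64(294), np.int64(322))
row 209 pred col 308.4 brown cols (np.int64(294), np.int64(322))
row 216 pred col 308.5 brown cols (np.int64(294), np.int64(322))
top vertical tip px [348.9, 208.4] grip-40 [354.6, 189.9] []
```

```bash
python3 -c "
from h import *
R,t=R_();G=t-[0,0,.014]; o=[]
for n in('scene','top'):
    im,K,T=grab(n); p=proj(K,T,G-[0,0,.165]); x,y=int(p[0]),int(p[1])
    w=im[y-70:y+50,x-50:x+50]; w=cv2.resize(w,None,fx=4,fy=4,interpolation=cv2.INTER_CUBIC)
    cv2.drawMarker(w,(int((p[0]-x+50)*4),int((p[1]-y+70)*4)),(0,255,255),0,10,1); o.append(w)
save('over2',np.hstack(o))"
```

```text
(no output)
```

View pics/over2.png

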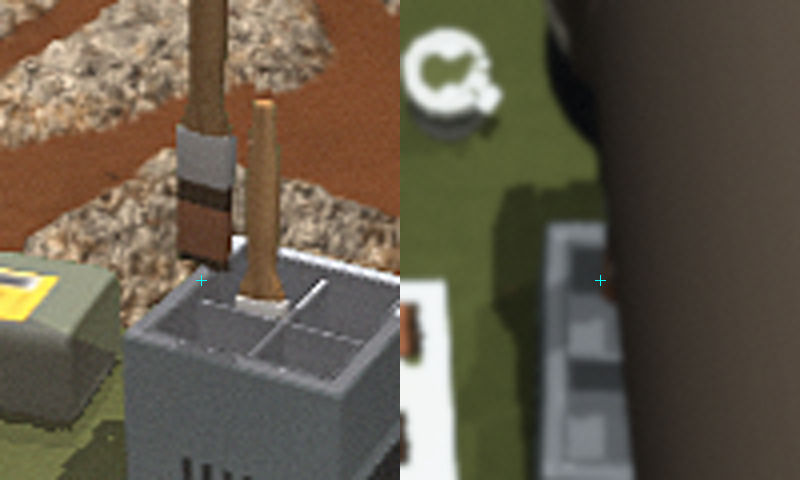

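>>> servo_tool --commands '[{"delta_pos": [0.0, 0, -0.028], "turn": 0}, {"delta_pos": [0.08, 0, -0.028], "turn": 0}, {"delta_pos": [0.16, 0, -0.028], "turn": 0}, {"delta_pos": [0.24, 0, -0.028], "turn": 0}, {"delta_pos": [0.32, 0, -0.028], "turn": 0}, {"delta_pos": [0.4, 0, -0.028], "turn": 0}, {"delta_pos": [0.48, 0, -0.028], "turn": 0}, {"delta_pos": [0.55, 0, -0.028], "turn": 0}, {"delta_pos": [0.6, 0, -0.028], "turn": 0}, {"delta_pos": [0.62, 0, -0.028], "turn": 0}]'

```text
time: 41.72
position: [0.6237, -0.1339, 0.1937]
eef_rot: [-1.784, 1.569, 2.886]
contact_force: [0.3, -0.0, -0.8]
width: 0.163
```

>>> servo_tool --commands '[{"delta_pos": [0.005, 0, 0], "turn": 0}, {"delta_pos": [0.01, 0, 0], "turn": 0}, {"delta_pos": [0.015, 0, 0], "turn": 0}, {"delta_pos": [0.02, 0, 0], "turn": 0}, {"delta_pos": [0.025, 0, 0], "turn": 0}, {"delta_pos": [0.03, 0, 0], "turn": 0}, {"delta_pos": [0.035, 0, 0], "turn": 0}, {"delta_pos": [0.035, 0, 0], "turn": 0}, {"delta_pos": [0.035, 0, 0], "turn": 0}, {"delta_pos": [0.035, 0, 0], "turn": 0}]'

```text
time: 42.55
position: [0.6245, -0.1343, 0.1883]
eef_rot: [1.801, 1.571, 0.188]
contact_force: [0.6, -0.6, -1.4]
width: 0.166
```

>>> servo_tool --commands '[{"delta_pos": [0.005, 0, 0], "turn": 0}, {"delta_pos": [0.01, 0, 0], "turn": 0}, {"delta_pos": [0.015, 0, 0], "turn": 0}, {"delta_pos": [0.02, 0, 0], "turn": 0}, {"delta_pos": [0.02, 0, 0], "turn": 0}, {"delta_pos": [0.02, 0, 0], "turn": 0}, {"delta_pos": [0.02, 0, 0], "turn": 0}, {"delta_pos": [0.02, 0, 0], "turn": 0}, {"delta_pos": [0.02, 0, 0], "turn": 0}, {"delta_pos": [0.02, 0, 0], "turn": 0}]'

```text
time: 43.38
position: [0.6262, -0.1344, 0.1868]
eef_rot: [1.386, 1.566, -0.227]
contact_force: [0.5, 0.2, 11.2]
width: 0.167
```

>>> servo_tool --commands '[{"delta_pos": [-0.005, 0, -0.01], "turn": 0}, {"delta_pos": [-0.005, 0, -0.02], "turn": 0}, {"delta_pos": [-0.005, 0, -0.03], "turn": 0}, {"delta_pos": [-0.005, 0, -0.035], "turn": 0}, {"delta_pos": [-0.005, 0, -0.035], "turn": 0}, {"delta_pos": [-0.005, 0, -0.035], "turn": 0}, {"delta_pos": [-0.005, 0, -0.035], "turn": 0}, {"delta_pos": [-0.005, 0, -0.035], "turn": 0}, {"delta_pos": [-0.005, 0, -0.035], "turn": 0}, {"delta_pos": [-0.005, 0, -0.035], "turn": 0}]'

```text
time: 44.22
position: [0.6259, -0.1273, 0.187]
eef_rot: [1.397, 1.567, -0.216]
contact_force: [0.8, 0.1, 7.9]
width: 0.168
```

>>> servo_tool --commands '[{"delta_pos": [0, 0, 0], "turn": 0}, {"delta_pos": [0, 0, 0], "turn": 0}, {"delta_pos": [0, 0, 0], "turn": 0}, {"delta_pos": [0, 0, 0], "turn": 0}, {"delta_pos": [0, 0, 0], "turn": 0}, {"delta_pos": [0, 0, 0], "turn": 0}, {"delta_pos": [-0.05, 0, 0], "turn": 0}, {"delta_pos": [-0.15, 0, 0], "turn": 0}, {"delta_pos": [-0.25, 0, 0], "turn": 0}, {"delta_pos": [-0.4, 0, 0], "turn": 0}]' --gripper 0.45

```text
time: 45.05
position: [0.6238, -0.1272, 0.265]
eef_rot: [-1.75, 1.568, 2.921]
contact_force: [-0.2, -0.3, -0.9]
width: 0.277
```

```bash
cat > stand.py <<'E'
from h import *
# handle-end detection of standing brushes: brown blobs tall in scene inside tank prism
for n in('scene','top'):
    im,K,T=grab(n)
    for z in(.196,.012):
        print(n,z,[(round(r['conf'],2),np.round(r['position']).tolist(),ray(K,T,r['position'],.106).round(3)[:2].tolist()) for r in imaging.find_in(n,'brush1')] if z>.1 else '')
    save('s_'+n,im)
E
python3 stand.py; python3 -c "
from h import *
from br import brushes
st();plan((.5650,.1187,.20),3.1);print(np.round(arm.get_obs()['joint_positions'],2))
for n in('scene','top'):
    im,K,T=grab(n);  [print(n,*v[:3]) for v in brushes(n,im,K,T)[0]]
"
```

```text
scene 0.196 [(0.86, [294.0, 328.0], [0.52, 0.122]), (0.81, [303.0, 215.0], [0.666, -0.199]), (0.75, [323.0, 203.0], [0.651, -0.272]), (0.66, [267.0, 313.0], [0.574, 0.112])]
scene 0.012 
top 0.196 [(0.79, [268.0, 222.0], [0.607, 0.011]), (0.3, [334.0, 291.0], [0.476, -0.111])]
top 0.012 
{'time': 45.25, 'position': [0.6252, -0.1273, 0.2668], 'eef_rot': [1.3488, 1.5684, -0.2643], 'contact_force': [0.1163, -0.0029, -0.9031], 'width': 0.2728}
delta [0.333, -0.354, -1.216]  turn -0.123 jaw yaw -2.4
[ 0.5   0.48 -0.54  1.52  0.25  1.22 -0.12]
scene 0.89825 [ 0.6479 -0.0319] [ 0.6153 -0.0427]
scene 1.99 [0.6208 0.1321] [0.628  0.0147]
scene 0.833 [ 0.5545 -0.0258] [ 0.5899 -0.0352]
scene 1.89425 [0.5636 0.1385] [0.5698 0.0224]
top 0.9935 [ 0.6296 -0.0091] [ 0.6303 -0.05  ]
top 1.42825 [0.62   0.1311] [0.6266 0.023 ]
top 0.9635 [ 0.571 -0.002] [ 0.5727 -0.0427]
top 1.385 [0.5627 0.138 ] [0.5686 0.0299]
```

>>> servo_tool --commands '[{"delta_pos": [0, 0, -0.15], "turn": 0}, {"delta_pos": [0, -0.05, -0.3], "turn": 0}, {"delta_pos": [0, -0.1, -0.45], "turn": -0.05}, {"delta_pos": [0, -0.15, -0.6], "turn": -0.122}, {"delta_pos": [0, -0.2, -0.75], "turn": -0.122}, {"delta_pos": [0, -0.25, -0.85], "turn": -0.122}, {"delta_pos": [0, -0.3, -0.95], "turn": -0.122}, {"delta_pos": [0.1, -0.358, -1.0], "turn": -0.122}, {"delta_pos": [0.2, -0.358, -1.0], "turn": -0.122}, {"delta_pos": [0.3, -0.358, -1.0], "turn": -0.122}]' --gripper -0.05

```text
time: 46.18
position: [0.5606, 0.0767, 0.2041]
eef_rot: [-1.391, 1.57, -2.905]
contact_force: [-0.4, -0.5, 0.1]
width: 0.525
```

>>> servo_tool --commands '[{"delta_pos": [0.1, 0, -0.1], "turn": 0}, {"delta_pos": [0.2, 0, -0.22], "turn": 0}, {"delta_pos": [0.3, 0, -0.22], "turn": 0}, {"delta_pos": [0.4, 0, -0.22], "turn": 0}, {"delta_pos": [0.5, 0, -0.22], "turn": 0}, {"delta_pos": [0.6, 0, -0.22], "turn": 0}, {"delta_pos": [0.7, 0, -0.22], "turn": 0}, {"delta_pos": [0.8, 0, -0.22], "turn": 0}, {"delta_pos": [0.8, 0, -0.22], "turn": 0}, {"delta_pos": [0.8, 0, -0.22], "turn": 0}]'

```text
time: 47.02
position: [0.558, 0.1193, 0.044]
eef_rot: [-1.481, 1.567, -2.998]
contact_force: [-0.1, -0.0, 0.1]
width: 0.528
```

```bash
cat > diff.py <<'E'
from h import *
import sys
# standing brushes: pixels that differ from the first picture within the tank prism above the rim
for n in('scene','top'):
    im,K,T=grab(n); im0=cv2.imread(f'pics/{n}0.png')[:,:,::-1]
    d=np.abs(im.astype(int)-im0).max(2); hsv=cv2.cvtColor(im,cv2.COLOR_RGB2HSV)
    m=((hsv[...,0]<24)&(hsv[...,1]>85)&(hsv[...,2]>50)&(d>25)).astype(np.uint8)
    reg=np.zeros_like(m); pts=np.array([proj(K,T,(.5954+a,-.1773+b,z)) for a in(-.08,.08) for b in(-.08,.08) for z in(.112,.205)],np.float32)
    cv2.fillConvexPoly(reg,cv2.convexHull(pts).astype(int),1); m=cv2.morphologyEx(m&reg,cv2.MORPH_OPEN,np.ones((2,2)))
    N,l,s,c=cv2.connectedComponentsWithStats(m)
    for i in range(1,N):
        if s[i,4]<40: continue
        q=np.argwhere(l==i)[:,::-1].astype(float); mu=q.mean(0); e=np.linalg.svd(q-mu,full_matrices=0)[2][0]; t=(q-mu)@e
        a,b=mu+e*t.min(),mu+e*t.max(); a,b=sorted([a,b],key=lambda p:p[1])
        print(n,s[i,4],'upper',a.round(1).tolist(),'lower',b.round(1).tolist(),'upper@.198',ray(K,T,a,.198).round(3)[:2].tolist(),'lower@.115',ray(K,T,b,.115).round(3)[:2].tolist())
E
python3 diff.py;python3 -c "
from h import *
st();plan((.5640,.1187,.0245),3.1)"
```

```text
scene 2012 upper [303.0, 186.2] lower [380.9, 187.4] upper@.198 [0.644, -0.158] lower@.115 [0.55, -0.39]
scene 115 upper [354.0, 210.1] lower [374.6, 219.8] upper@.198 [0.515, -0.108] lower@.115 [0.512, -0.231]
scene 140 upper [304.5, 213.0] lower [304.9, 232.1] upper@.198 [0.591, -0.06] lower@.115 [0.624, -0.123]
top 100 upper [344.7, 193.0] lower [344.9, 217.0] upper@.198 [0.637, -0.129] lower@.115 [0.613, -0.134]
top 195 upper [410.4, 191.4] lower [388.0, 215.2] upper@.198 [0.638, -0.241] lower@.115 [0.615, -0.215]
top 47 upper [380.6, 214.0] lower [381.0, 226.0] upper@.198 [0.599, -0.189] lower@.115 [0.595, -0.201]
{'time': 47.1167, 'position': [0.5596, 0.1198, 0.046], 'eef_rot': [2.216, 1.5703, 0.6989], 'contact_force': [-0.2833, 0.5622, -0.1144], 'width': 0.5233}
delta [0.107, 0.022, 0.007]  turn -0.001 jaw yaw 3.1
```

>>> servo_tool --commands '[{"delta_pos": [0.03, 0.022, 0.007], "turn": 0}, {"delta_pos": [0.06, 0.022, 0.007], "turn": 0}, {"delta_pos": [0.09, 0.022, 0.007], "turn": 0}, {"delta_pos": [0.107, 0.022, 0.007], "turn": 0}, {"delta_pos": [0.107, 0.022, 0.007], "turn": 0}, {"delta_pos": [0.107, 0.022, 0.007], "turn": 0}, {"delta_pos": [0.107, 0.022, 0.007], "turn": 0}, {"delta_pos": [0.107, 0.022, 0.007], "turn": 0}, {"delta_pos": [0.107, 0.022, 0.007], "turn": 0}, {"delta_pos": [0.107, 0.022, 0.007], "turn": 0}]'

```text
time: 47.95
position: [0.5639, 0.1184, 0.0241]
eef_rot: [1.567, 1.57, 0.05]
contact_force: [-1.1, 0.2, 0.4]
width: 0.526
```

>>> servo_tool --commands '[{"delta_pos": [0, 0, 0], "turn": 0}, {"delta_pos": [0, 0, 0], "turn": 0}, {"delta_pos": [0, 0, 0], "turn": 0}, {"delta_pos": [0, 0, 0], "turn": 0}, {"delta_pos": [0, 0, 0], "turn": 0}, {"delta_pos": [0, 0, 0], "turn": 0}, {"delta_pos": [0, 0, 0], "turn": 0}, {"delta_pos": [0, 0, 0], "turn": 0}, {"delta_pos": [0, 0, 0], "turn": 0}, {"delta_pos": [0, 0, 0], "turn": 0}]' --gripper 1

```text
time: 48.78
position: [0.5638, 0.1183, 0.0239]
eef_rot: [0.576, 1.571, -0.941]
contact_force: [-0.2, 0.6, 0.7]
width: 0.172
```

>>> servo_tool --commands '[{"delta_pos": [-0.03, 0, 0], "turn": 0}, {"delta_pos": [-0.06, -0.05, 0], "turn": 0.05}, {"delta_pos": [-0.06, -0.1, 0.05], "turn": 0.12}, {"delta_pos": [-0.06, -0.15, 0.1], "turn": 0.12}, {"delta_pos": [-0.06, -0.2, 0.15], "turn": 0.12}, {"delta_pos": [-0.06, -0.25, 0.2], "turn": 0.12}, {"delta_pos": [-0.06, -0.25, 0.23], "turn": 0.12}, {"delta_pos": [-0.06, -0.25, 0.26], "turn": 0.12}, {"delta_pos": [-0.06, -0.25, 0.26], "turn": 0.12}, {"delta_pos": [-0.06, -0.25, 0.26], "turn": 0.12}]'

```text
time: 49.62
position: [0.5175, 0.0638, 0.0361]
eef_rot: [2.071, 1.57, 0.459]
contact_force: [-0.0, 0.2, -0.5]
width: 0.171
```

```bash
python3 ang.py .16; python3 -c "
from h import *
plan((.513,.054,.0366),-2.3)"
```

```text
{'time': 49.6167, 'position': [0.5175, 0.0638, 0.0361], 'eef_rot': [2.0712, 1.5698, 0.459], 'contact_force': [-0.0486, 0.2408, -0.5359], 'width': 0.171}
scene tip@theta {0: [350.0, 291.0], 30: [344.0, 327.0], 45: [338.0, 346.0], 60: [331.0, 366.0], 75: [322.0, 385.0], 90: [313.0, 403.0]}
[(0.29, [266.0, 321.0])]
top tip@theta {0: [325.0, 276.0], 30: [315.0, 279.0], 45: [304.0, 279.0], 60: [290.0, 280.0], 75: [274.0, 280.0], 90: [257.0, 280.0]}
[(0.96, [374.0, 224.0])]
delta [-0.004, -0.018, 0.053]  turn 0.000 jaw yaw -2.3
```

>>> servo_tool --commands '[{"delta_pos": [0, -0.02, 0.005], "turn": 0}, {"delta_pos": [0, -0.02, 0.01], "turn": 0}, {"delta_pos": [0, -0.02, 0.02], "turn": 0}, {"delta_pos": [0, -0.02, 0.025], "turn": 0}, {"delta_pos": [0, -0.02, 0.03], "turn": 0}, {"delta_pos": [0, -0.02, 0.035], "turn": 0}, {"delta_pos": [0, -0.02, 0.04], "turn": 0}, {"delta_pos": [0, -0.02, 0.045], "turn": 0}, {"delta_pos": [0, -0.02, 0.05], "turn": 0}, {"delta_pos": [0, -0.02, 0.05], "turn": 0}]'

```text
time: 50.65
position: [0.513, 0.0566, 0.0363]
eef_rot: [2.64, 1.567, 1.03]
contact_force: [0.2, 7.7, 0.0]
width: 0.167
```

>>> servo_tool --commands '[{"delta_pos": [-0.073, 0, 0], "turn": 0}, {"delta_pos": [-0.1455, 0, 0.0075], "turn": 0}, {"delta_pos": [-0.217, 0, 0.021], "turn": 0}, {"delta_pos": [-0.2875, 0, 0.04], "turn": 0}, {"delta_pos": [-0.356, 0, 0.066], "turn": 0}, {"delta_pos": [-0.4215, 0, 0.097], "turn": 0}, {"delta_pos": [-0.484, 0, 0.134], "turn": 0}, {"delta_pos": [-0.544, 0, 0.176], "turn": 0}, {"delta_pos": [-0.6, 0, 0.2235], "turn": 0}, {"delta_pos": [-0.6, 0, 0.2235], "turn": 0}]'

```text
time: 51.48
position: [0.5113, 0.0072, 0.1576]
eef_rot: [1.107, 1.568, -0.507]
contact_force: [0.7, 1.0, 0.3]
width: 0.165
```

>>> servo_tool --commands '[{"delta_pos": [-0.05, 0, 0.062], "turn": 0}, {"delta_pos": [-0.0975, 0, 0.12], "turn": 0}, {"delta_pos": [-0.1385, 0, 0.18], "turn": 0}, {"delta_pos": [-0.175, 0, 0.244], "turn": 0}, {"delta_pos": [-0.205, 0, 0.31], "turn": 0}, {"delta_pos": [-0.229, 0, 0.38], "turn": 0}, {"delta_pos": [-0.248, 0, 0.45], "turn": 0}, {"delta_pos": [-0.26, 0, 0.52], "turn": 0}, {"delta_pos": [-0.266, 0, 0.594], "turn": 0}, {"delta_pos": [-0.266, 0, 0.594], "turn": 0}]'

```text
time: 52.32
position: [0.5052, -0.1122, 0.2084]
eef_rot: [-0.591, 1.569, -2.206]
contact_force: [-0.8, -0.3, 0.0]
width: 0.171
```

>>> servo_tool --commands '[{"delta_pos": [-0.1, 0, 0], "turn": 0}, {"delta_pos": [-0.2, 0, 0], "turn": 0}, {"delta_pos": [-0.3, 0, 0], "turn": 0}, {"delta_pos": [-0.4, 0, 0], "turn": 0}, {"delta_pos": [-0.5, 0, 0], "turn": 0}, {"delta_pos": [-0.55, 0, 0], "turn": 0}, {"delta_pos": [-0.55, 0, 0], "turn": 0}, {"delta_pos": [-0.55, 0, 0], "turn": 0}, {"delta_pos": [-0.55, 0, 0], "turn": 0}, {"delta_pos": [-0.55, 0, 0], "turn": 0}]'

```text
time: 53.15
position: [0.505, -0.1093, 0.3176]
eef_rot: [-1.771, 1.568, 2.901]
contact_force: [-0.8, -0.4, -1.0]
width: 0.161
```

```bash
python3 ang.py .16; python3 -c "
from h import *
plan((.5674,-.2112,.319),-2.4)"; python3 diff.py
```

```text
{'time': 53.15, 'position': [0.505, -0.1093, 0.3176], 'eef_rot': [-1.7709, 1.5685, 2.9009], 'contact_force': [-0.8393, -0.3534, -1.0118], 'width': 0.1611}
scene tip@theta {0: [394.0, 129.0], 30: [387.0, 171.0], 45: [381.0, 190.0], 60: [375.0, 208.0], 75: [367.0, 224.0], 90: [358.0, 236.0]}
[(0.41, [346.0, 222.0]), (0.3, [379.0, 256.0])]
top tip@theta {0: [451.0, 266.0], 30: [422.0, 271.0], 45: [403.0, 273.0], 60: [381.0, 274.0], 75: [357.0, 274.0], 90: [334.0, 274.0]}
[]
delta [-0.003, 0.331, 0.496]  turn 0.001 jaw yaw -2.3
scene 266 upper [363.4, 172.1] lower [362.5, 200.0] upper@.198 [0.559, -0.277] lower@.115 [0.567, -0.308]
scene 43 upper [303.4, 192.8] lower [301.1, 201.6] upper@.198 [0.63, -0.132] lower@.115 [0.692, -0.24]
scene 201 upper [323.8, 195.0] lower [324.1, 222.0] upper@.198 [0.59, -0.14] lower@.115 [0.605, -0.177]
scene 208 upper [302.0, 202.7] lower [305.8, 232.3] upper@.198 [0.614, -0.093] lower@.115 [0.622, -0.123]
scene 210 upper [351.7, 220.1] lower [367.1, 229.8] upper@.198 [0.506, -0.072] lower@.115 [0.513, -0.185]
```

>>> servo_tool --commands '[{"delta_pos": [0, 0.06, 0.1], "turn": 0}, {"delta_pos": [0, 0.12, 0.2], "turn": 0}, {"delta_pos": [0, 0.18, 0.3], "turn": 0}, {"delta_pos": [0, 0.25, 0.4], "turn": 0}, {"delta_pos": [0, 0.33, 0.45], "turn": 0}, {"delta_pos": [0, 0.332, 0.496], "turn": 0}, {"delta_pos": [0, 0.332, 0.496], "turn": 0}, {"delta_pos": [0, 0.332, 0.496], "turn": 0}, {"delta_pos": [0, 0.332, 0.496], "turn": 0}, {"delta_pos": [0, 0.332, 0.496], "turn": 0}]'

```text
time: 54.28
position: [0.5675, -0.2101, 0.3195]
eef_rot: [1.437, 1.571, -0.174]
contact_force: [0.3, -0.3, -0.7]
width: 0.162
```

```bash
python3 ang.py .16; python3 -c "
from h import *
R,t=R_();G=t-[0,0,.014]
for n in('scene','top'):
    im,K,T=grab(n); im0=cv2.imread(f'pics/{n}0.png')[:,:,::-1]
    d=(np.abs(im.astype(int)-im0).max(2)>25); 
    if n=='scene':
        for dz in(.06,.1,.12,.14,.15,.155,.16,.165):
            c=proj(K,T,G-[0,0,dz]); r=int(c[1]); x=np.where(d[r,int(c[0])-16:int(c[0])+17])[0]+int(c[0])-16
            print(dz,c.round(1).tolist(),x.tolist())
"
```

```text
{'time': 54.2833, 'position': [0.5675, -0.2101, 0.3195], 'eef_rot': [1.4366, 1.5706, -0.1736], 'contact_force': [0.2884, -0.2967, -0.6703], 'width': 0.162}
scene tip@theta {0: [380.0, 111.0], 30: [374.0, 149.0], 45: [369.0, 167.0], 60: [362.0, 183.0], 75: [355.0, 196.0], 90: [347.0, 206.0]}
[]
top tip@theta {0: [518.0, 222.0], 30: [483.0, 231.0], 45: [461.0, 235.0], 60: [437.0, 237.0], 75: [413.0, 238.0], 90: [389.0, 238.0]}
[(0.7, [257.0, 261.0]), (0.57, [378.0, 224.0])]
0.06 [349.1, 161.2] [347, 348, 349, 350, 351, 352, 354]
0.1 [348.3, 179.7] [342, 343, 344, 345, 346, 347, 348, 349, 350, 351, 352, 353, 354, 355, 356]
0.12 [348.0, 188.7] [343, 344, 345, 346, 347, 348, 349, 350, 351, 352, 353, 354, 355]
0.14 [347.6, 197.4] [341, 342, 343, 344, 345, 346, 347, 348, 349, 350, 351, 352, 353, 354]
0.15 [347.4, 201.7] [341, 342, 343, 344, 345, 346, 347, 350, 351, 353, 354]
0.155 [347.3, 203.8] [346, 347, 348, 349, 350, 351, 352, 353]
0.16 [347.2, 206.0] [351]
0.165 [347.1, 208.1] [331, 332, 333]
```

>>> servo_tool --commands '[{"delta_pos": [0.08, 0, 0], "turn": 0}, {"delta_pos": [0.16, 0, 0], "turn": 0}, {"delta_pos": [0.24, 0, 0], "turn": 0}, {"delta_pos": [0.32, 0, 0], "turn": 0}, {"delta_pos": [0.4, 0, 0], "turn": 0}, {"delta_pos": [0.48, 0, 0], "turn": 0}, {"delta_pos": [0.55, 0, 0], "turn": 0}, {"delta_pos": [0.6, 0, 0], "turn": 0}, {"delta_pos": [0.63, 0, 0], "turn": 0}, {"delta_pos": [0.63, 0, 0], "turn": 0}]'

```text
time: 55.42
position: [0.5674, -0.2112, 0.1919]
eef_rot: [-1.884, 1.569, 2.788]
contact_force: [0.4, -0.1, -1.5]
width: 0.162
```

>>> servo_tool --commands '[{"delta_pos": [0.005, 0, 0], "turn": 0}, {"delta_pos": [0.01, 0, 0], "turn": 0}, {"delta_pos": [0.015, 0, 0], "turn": 0}, {"delta_pos": [0.02, 0, 0], "turn": 0}, {"delta_pos": [0.025, 0, 0], "turn": 0}, {"delta_pos": [0.03, 0, 0], "turn": 0}, {"delta_pos": [0.035, 0, 0], "turn": 0}, {"delta_pos": [0.04, 0, 0], "turn": 0}, {"delta_pos": [0.04, 0, 0], "turn": 0}, {"delta_pos": [0.04, 0, 0], "turn": 0}]'

```text
time: 56.25
position: [0.569, -0.2115, 0.1865]
eef_rot: [1.236, 1.568, -0.375]
contact_force: [0.7, -0.3, 7.2]
width: 0.166
```

>>> servo_tool --commands '[{"delta_pos": [-0.003, 0, 0.01], "turn": 0}, {"delta_pos": [-0.003, 0, 0.02], "turn": 0}, {"delta_pos": [-0.003, 0, 0.03], "turn": 0}, {"delta_pos": [-0.003, 0, 0.04], "turn": 0}, {"delta_pos": [-0.003, 0, 0.05], "turn": 0}, {"delta_pos": [-0.003, 0, 0.05], "turn": 0}, {"delta_pos": [-0.003, 0, 0.05], "turn": 0}, {"delta_pos": [-0.003, 0, 0.05], "turn": 0}, {"delta_pos": [-0.003, 0, 0.05], "turn": 0}, {"delta_pos": [-0.003, 0, 0.05], "turn": 0}]'

```text
time: 57.08
position: [0.5674, -0.2213, 0.1855]
eef_rot: [-1.458, 1.571, -3.069]
contact_force: [1.4, 0.9, -0.5]
width: 0.165
```

>>> servo_tool --commands '[{"delta_pos": [0, 0, 0], "turn": 0}, {"delta_pos": [0, 0, 0], "turn": 0}, {"delta_pos": [0, 0, 0], "turn": 0}, {"delta_pos": [0, 0, 0], "turn": 0}, {"delta_pos": [0, 0, 0], "turn": 0}, {"delta_pos": [0, 0, 0], "turn": 0}, {"delta_pos": [-0.05, 0, 0], "turn": 0}, {"delta_pos": [-0.15, 0, 0], "turn": 0}, {"delta_pos": [-0.25, 0, 0], "turn": 0}, {"delta_pos": [-0.4, 0, 0], "turn": 0}]' --gripper 0.45

```text
time: 57.92
position: [0.5666, -0.221, 0.2655]
eef_rot: [-1.934, 1.568, 2.738]
contact_force: [0.7, -0.0, -0.5]
width: 0.275
```

```bash
python3 diff.py; python3 -c "
from h import *
from br import brushes
st();plan((.6210,.1118,.27),3.5)
for n in('scene','top'):
    im,K,T=grab(n);  [print(n,*v[:3]) for v in brushes(n,im,K,T)[0]]
"
```

```text
scene 315 upper [352.9, 181.0] lower [347.8, 228.9] upper@.198 [0.563, -0.224] lower@.115 [0.55, -0.172]
scene 252 upper [324.2, 188.0] lower [323.9, 222.0] upper@.198 [0.603, -0.169] lower@.115 [0.606, -0.177]
scene 45 upper [302.4, 192.9] lower [302.7, 201.1] upper@.198 [0.632, -0.131] lower@.115 [0.69, -0.243]
scene 211 upper [302.1, 202.7] lower [305.7, 232.3] upper@.198 [0.613, -0.093] lower@.115 [0.622, -0.123]
top 100 upper [344.7, 193.0] lower [344.9, 217.0] upper@.198 [0.637, -0.129] lower@.115 [0.613, -0.134]
top 120 upper [398.8, 199.9] lower [388.6, 217.2] upper@.198 [0.624, -0.221] lower@.115 [0.611, -0.216]
top 141 upper [403.0, 236.2] lower [387.2, 244.6] upper@.198 [0.561, -0.225] lower@.115 [0.559, -0.211]
{'time': 58.0167, 'position': [0.5698, -0.2215, 0.2715], 'eef_rot': [1.2764, 1.5626, -0.335], 'contact_force': [0.0529, 0.5637, 0.0119], 'width': 0.2727}
delta [0.005, 0.188, -1.675]  turn -0.129 jaw yaw -2.3
scene 0.887 [ 0.6419 -0.0132] [ 0.6247 -0.0546]
scene 1.9445 [0.621  0.1321] [0.6281 0.0151]
scene 0.29625 [ 0.5658 -0.0194] [ 0.5779 -0.0353]
top 1.01325 [ 0.6297 -0.0095] [ 0.6303 -0.0505]
top 1.42425 [0.62  0.131] [0.6266 0.023 ]
top 0.21675 [ 0.5744 -0.0239] [ 0.5733 -0.0406]
```

>>> servo_tool --commands '[{"delta_pos": [0, 0, -0.15], "turn": 0}, {"delta_pos": [0, 0.02, -0.3], "turn": 0}, {"delta_pos": [0, 0.05, -0.45], "turn": -0.05}, {"delta_pos": [0, 0.08, -0.6], "turn": -0.128}, {"delta_pos": [0, 0.1, -0.75], "turn": -0.128}, {"delta_pos": [0, 0.12, -0.85], "turn": -0.128}, {"delta_pos": [0, 0.15, -0.95], "turn": -0.128}, {"delta_pos": [0, 0.19, -1.0], "turn": -0.128}, {"delta_pos": [0, 0.19, -1.0], "turn": -0.128}, {"delta_pos": [0, 0.19, -1.0], "turn": -0.128}]' --gripper -0.05

```text
time: 58.95
position: [0.6136, -0.0232, 0.2649]
eef_rot: [-1.481, 1.569, -2.991]
contact_force: [-0.8, -1.1, -0.5]
width: 0.529
```

>>> servo_tool --commands '[{"delta_pos": [0, 0.03, -0.15], "turn": 0}, {"delta_pos": [0, 0.06, -0.3], "turn": 0}, {"delta_pos": [0.1, 0.07, -0.45], "turn": 0}, {"delta_pos": [0.2, 0.07, -0.6], "turn": 0}, {"delta_pos": [0.3, 0.07, -0.67], "turn": 0}, {"delta_pos": [0.45, 0.07, -0.67], "turn": 0}, {"delta_pos": [0.6, 0.07, -0.67], "turn": 0}, {"delta_pos": [0.75, 0.07, -0.67], "turn": 0}, {"delta_pos": [0.9, 0.07, -0.67], "turn": 0}, {"delta_pos": [0.98, 0.07, -0.67], "turn": 0}]'

```text
time: 59.78
position: [0.6179, 0.1084, 0.0657]
eef_rot: [-1.156, 1.566, -2.669]
contact_force: [-0.5, -0.8, 0.0]
width: 0.521
```

```bash
python3 -c "
from h import *
from br import brushes
st();plan((.6210,.1118,.0245),3.5)
for n in('scene','top'):
    im,K,T=grab(n);  [print(n,*v[:3]) for v in brushes(n,im,K,T)[0]]
"
```

```text
{'time': 59.7833, 'position': [0.6179, 0.1084, 0.0657], 'eef_rot': [-1.156, 1.5656, -2.6692], 'contact_force': [-0.4563, -0.766, 0.0049], 'width': 0.5214}
delta [0.206, 0.017, -0.016]  turn -0.004 jaw yaw 3.3
scene 0.55125 [ 0.6198 -0.021 ] [ 0.63   -0.0538]
scene 0.78825 [0.6188 0.132 ] [0.6291 0.0658]
scene 0.29875 [ 0.565  -0.0199] [ 0.5785 -0.0346]
top 1.009 [ 0.6296 -0.0095] [ 0.6302 -0.0505]
top 0.695 [0.6248 0.0729] [0.6258 0.023 ]
top 0.2135 [ 0.5749 -0.0239] [ 0.5728 -0.0406]
```

>>> servo_tool --commands '[{"delta_pos": [0.05, 0, 0], "turn": 0}, {"delta_pos": [0.1, 0, 0], "turn": 0}, {"delta_pos": [0.12, 0, 0], "turn": 0}, {"delta_pos": [0.12, 0, 0], "turn": 0}, {"delta_pos": [0.12, 0, 0], "turn": 0}, {"delta_pos": [0.12, 0, 0], "turn": 0}, {"delta_pos": [0.12, 0, 0], "turn": 0}, {"delta_pos": [0.12, 0, 0], "turn": 0}, {"delta_pos": [0.12, 0, 0], "turn": 0}, {"delta_pos": [0.12, 0, 0], "turn": 0}]'

```text
time: 60.72
position: [0.6197, 0.1116, 0.0459]
eef_rot: [1.467, 1.57, -0.044]
contact_force: [0.0, 1.3, -0.1]
width: 0.525
```

```bash
python3 -c "
from h import *
st();plan((.6210,.1118,.0245),3.5)
"
```

```text
{'time': 60.7167, 'position': [0.6197, 0.1116, 0.0459], 'eef_rot': [1.4667, 1.5704, -0.0443], 'contact_force': [0.0284, 1.2537, -0.0618], 'width': 0.5251}
delta [0.107, 0.007, -0.001]  turn -0.002 jaw yaw 3.4
```

>>> servo_tool --commands '[{"delta_pos": [0.03, 0.007, 0], "turn": 0}, {"delta_pos": [0.06, 0.007, 0], "turn": 0}, {"delta_pos": [0.09, 0.007, 0], "turn": 0}, {"delta_pos": [0.107, 0.007, 0], "turn": 0}, {"delta_pos": [0.107, 0.007, 0], "turn": 0}, {"delta_pos": [0.107, 0.007, 0], "turn": 0}, {"delta_pos": [0.107, 0.007, 0], "turn": 0}, {"delta_pos": [0.107, 0.007, 0], "turn": 0}, {"delta_pos": [0.107, 0.007, 0], "turn": 0}, {"delta_pos": [0.107, 0.007, 0], "turn": 0}]'

```text
time: 61.55
position: [0.6211, 0.1117, 0.0245]
eef_rot: [1.534, 1.57, 0.023]
contact_force: [0.2, -0.1, 0.2]
width: 0.521
```

>>> servo_tool --commands '[{"delta_pos": [0, 0, 0], "turn": 0}, {"delta_pos": [0, 0, 0], "turn": 0}, {"delta_pos": [0, 0, 0], "turn": 0}, {"delta_pos": [0, 0, 0], "turn": 0}, {"delta_pos": [0, 0, 0], "turn": 0}, {"delta_pos": [0, 0, 0], "turn": 0}, {"delta_pos": [0, 0, 0], "turn": 0}, {"delta_pos": [0, 0, 0], "turn": 0}, {"delta_pos": [0, 0, 0], "turn": 0}, {"delta_pos": [0, 0, 0], "turn": 0}]' --gripper 1

```text
time: 62.38
position: [0.621, 0.1117, 0.0243]
eef_rot: [1.183, 1.571, -0.328]
contact_force: [-0.5, -1.3, 0.9]
width: 0.165
```

>>> servo_tool --commands '[{"delta_pos": [-0.03, 0, 0], "turn": 0}, {"delta_pos": [-0.06, -0.05, 0], "turn": 0.05}, {"delta_pos": [-0.06, -0.12, 0], "turn": 0.127}, {"delta_pos": [-0.06, -0.2, 0], "turn": 0.127}, {"delta_pos": [-0.06, -0.3, 0.05], "turn": 0.127}, {"delta_pos": [-0.06, -0.4, 0.1], "turn": 0.127}, {"delta_pos": [-0.06, -0.48, 0.15], "turn": 0.127}, {"delta_pos": [-0.06, -0.54, 0.18], "turn": 0.127}, {"delta_pos": [-0.06, -0.54, 0.18], "turn": 0.127}, {"delta_pos": [-0.06, -0.54, 0.18], "turn": 0.127}]'

```text
time: 63.22
position: [0.5154, 0.0691, 0.0367]
eef_rot: [1.379, 1.57, -0.232]
contact_force: [0.8, 0.2, -1.2]
width: 0.166
```

```bash
python3 -c "
from h import *
st();plan((.513,.054,.0363),-2.3)
from br import brushes
for n in('scene','top'):
    im,K,T=grab(n);  [print(n,*v[:3]) for v in brushes(n,im,K,T,z=.022,reg=((.4,.7),(-.12,.2)))[0]]
"; python3 diff.py
```

```text
{'time': 63.2167, 'position': [0.5154, 0.0691, 0.0367], 'eef_rot': [1.3789, 1.5702, -0.2323], 'contact_force': [0.8449, 0.1572, -1.1672], 'width': 0.1664}
delta [0.002, -0.009, 0.076]  turn -0.000 jaw yaw -2.3
scene 1.0505 [ 0.5043 -0.0467] [ 0.5106 -0.0858]
scene 0.291 [0.511  0.0115] [ 0.5191 -0.0216]
top 0.20925 [ 0.5736 -0.0248] [ 0.5706 -0.0411]
top 1.02375 [0.5145 0.0475] [ 0.5144 -0.0195]
top 1.122 [ 0.5117 -0.0518] [ 0.5103 -0.0928]
scene 190 upper [349.1, 199.0] lower [348.8, 229.0] upper@.198 [0.54, -0.145] lower@.115 [0.548, -0.172]
top 101 upper [344.7, 193.0] lower [345.0, 217.0] upper@.198 [0.637, -0.129] lower@.115 [0.613, -0.134]
top 198 upper [410.4, 191.4] lower [388.1, 215.2] upper@.198 [0.638, -0.241] lower@.115 [0.615, -0.215]
top 47 upper [380.9, 213.0] lower [380.6, 226.0] upper@.198 [0.601, -0.189] lower@.115 [0.595, -0.2]
top 191 upper [411.4, 231.8] lower [387.5, 244.1] upper@.198 [0.568, -0.239] lower@.115 [0.56, -0.211]
```

>>> servo_tool --commands '[{"delta_pos": [0, -0.01, 0.01], "turn": 0}, {"delta_pos": [0, -0.01, 0.02], "turn": 0}, {"delta_pos": [0, -0.01, 0.03], "turn": 0}, {"delta_pos": [0, -0.01, 0.04], "turn": 0}, {"delta_pos": [0, -0.01, 0.05], "turn": 0}, {"delta_pos": [0, -0.01, 0.06], "turn": 0}, {"delta_pos": [0, -0.01, 0.065], "turn": 0}, {"delta_pos": [0, -0.01, 0.07], "turn": 0}, {"delta_pos": [0, -0.01, 0.076], "turn": 0}, {"delta_pos": [0, -0.01, 0.076], "turn": 0}]'

```text
time: 64.25
position: [0.5134, 0.0569, 0.0368]
eef_rot: [2.64, 1.567, 1.031]
contact_force: [0.4, 7.2, -0.2]
width: 0.164
```

>>> servo_tool --commands '[{"delta_pos": [-0.073, 0, 0], "turn": 0}, {"delta_pos": [-0.1455, 0, 0.0075], "turn": 0}, {"delta_pos": [-0.217, 0, 0.021], "turn": 0}, {"delta_pos": [-0.2875, 0, 0.04], "turn": 0}, {"delta_pos": [-0.356, 0, 0.066], "turn": 0}, {"delta_pos": [-0.4215, 0, 0.097], "turn": 0}, {"delta_pos": [-0.484, 0, 0.134], "turn": 0}, {"delta_pos": [-0.544, 0, 0.176], "turn": 0}, {"delta_pos": [-0.6, 0, 0.2235], "turn": 0}, {"delta_pos": [-0.6, 0, 0.2235], "turn": 0}]'

```text
time: 65.08
position: [0.5118, 0.0075, 0.158]
eef_rot: [1.068, 1.568, -0.545]
contact_force: [0.5, 0.4, -0.8]
width: 0.162
```

>>> servo_tool --commands '[{"delta_pos": [-0.05, 0, 0.062], "turn": 0}, {"delta_pos": [-0.0975, 0, 0.12], "turn": 0}, {"delta_pos": [-0.1385, 0, 0.18], "turn": 0}, {"delta_pos": [-0.175, 0, 0.244], "turn": 0}, {"delta_pos": [-0.205, 0, 0.31], "turn": 0}, {"delta_pos": [-0.229, 0, 0.38], "turn": 0}, {"delta_pos": [-0.248, 0, 0.45], "turn": 0}, {"delta_pos": [-0.26, 0, 0.52], "turn": 0}, {"delta_pos": [-0.266, 0, 0.594], "turn": 0}, {"delta_pos": [-0.266, 0, 0.594], "turn": 0}]'

```text
time: 65.92
position: [0.5058, -0.112, 0.2089]
eef_rot: [-0.533, 1.569, -2.147]
contact_force: [-0.2, 0.6, -0.1]
width: 0.164
```

>>> servo_tool --commands '[{"delta_pos": [-0.1, 0, 0], "turn": 0}, {"delta_pos": [-0.2, 0, 0], "turn": 0}, {"delta_pos": [-0.3, 0, 0], "turn": 0}, {"delta_pos": [-0.4, 0, 0], "turn": 0}, {"delta_pos": [-0.5, 0, 0], "turn": 0}, {"delta_pos": [-0.55, 0, 0], "turn": 0}, {"delta_pos": [-0.55, 0, 0], "turn": 0}, {"delta_pos": [-0.55, 0, 0], "turn": 0}, {"delta_pos": [-0.55, 0, 0], "turn": 0}, {"delta_pos": [-0.55, 0, 0], "turn": 0}]'

```text
time: 66.75
position: [0.5056, -0.109, 0.318]
eef_rot: [-1.763, 1.568, 2.909]
contact_force: [-0.2, 0.0, -0.4]
width: 0.164
```

```bash
cat > vert.py <<'E'
from h import *
R,t=R_();G=t-[0,0,.014]; st()
im,K,T=grab('scene'); im0=cv2.imread('pics/scene0.png')[:,:,::-1]
d=(np.abs(im.astype(int)-im0).max(2)>25)
for dz in(.06,.12,.14,.15,.155,.16,.165):
    c=proj(K,T,G-[0,0,dz]); r=int(c[1]); x=np.where(d[r,int(c[0])-16:int(c[0])+17])[0]+int(c[0])-16
    print(dz,c.round(1).tolist(),x.tolist())
E
python3 vert.py; python3 -c "
from h import *
plan((.5706,-.1362,.319),-2.4)"
```

```text
{'time': 66.75, 'position': [0.5056, -0.109, 0.318], 'eef_rot': [-1.7632, 1.5685, 2.9094], 'contact_force': [-0.1771, 0.0304, -0.438], 'width': 0.1637}
0.06 [360.7, 187.7] [348, 355, 357, 358, 359, 360, 361, 362, 363, 364, 365, 366]
0.12 [358.9, 217.6] [342, 343, 344, 345, 346, 347, 348, 349, 350, 351, 352, 353, 354, 355, 356, 357, 358, 359, 360, 361, 362, 363, 364, 365, 366, 367]
0.14 [358.4, 227.1] [342, 343, 344, 345, 346, 347, 348, 349, 350, 351, 352, 353, 354, 355, 356, 357, 358, 359, 360, 361, 363, 364, 365, 366]
0.15 [358.1, 231.7] [342, 344, 346, 347, 348, 349, 350, 351, 352, 353, 354, 355, 356, 357, 358, 359, 360, 361, 362, 363, 364, 365]
0.155 [358.0, 234.0] [341, 342, 343, 344, 345, 346, 347, 348, 349, 350, 351, 352, 353, 356, 357, 358, 359, 360, 361, 362, 363, 364, 365]
0.16 [357.8, 236.3] [341, 342, 343, 344, 345, 346, 347, 348, 349, 350, 351, 352, 361, 362, 363, 364, 365]
0.165 [357.7, 238.6] [341, 342, 343, 344, 346, 347, 348, 349]
delta [-0.005, 0.33, 0.123]  turn 0.003 jaw yaw -2.3
```

Hanging straight again; on to cell 3.

>>> servo_tool --commands '[{"delta_pos": [0, 0.06, 0.03], "turn": 0}, {"delta_pos": [0, 0.12, 0.06], "turn": 0}, {"delta_pos": [0, 0.18, 0.09], "turn": 0}, {"delta_pos": [0, 0.25, 0.12], "turn": 0}, {"delta_pos": [0, 0.33, 0.123], "turn": 0}, {"delta_pos": [0, 0.33, 0.123], "turn": 0}, {"delta_pos": [0, 0.33, 0.123], "turn": 0}, {"delta_pos": [0, 0.33, 0.123], "turn": 0}, {"delta_pos": [0, 0.33, 0.123], "turn": 0}, {"delta_pos": [0, 0.33, 0.123], "turn": 0}]'

```text
time: 67.63
position: [0.5706, -0.1363, 0.3196]
eef_rot: [-0.366, 1.57, -1.976]
contact_force: [0.6, 0.2, -1.2]
width: 0.163
```

```bash
python3 vert.py; python3 -c "
from h import *
plan((.5706,-.1362,.192),-2.4)"
```

```text
{'time': 67.6333, 'position': [0.5706, -0.1363, 0.3196], 'eef_rot': [-0.3658, 1.5705, -1.9765], 'contact_force': [0.6188, 0.1646, -1.1747], 'width': 0.1631}
0.06 [332.8, 174.7] [325, 330, 331, 332, 333, 334, 335, 336, 337, 338]
0.12 [332.2, 203.5] [319, 320, 321, 322, 323, 324, 325, 326, 327, 328, 329, 330, 331, 332, 333, 334, 335, 336, 337, 338, 339, 346, 347]
0.14 [332.0, 212.7] [315, 316, 317, 318, 319, 320, 321, 322, 323, 324, 325, 326, 327, 328, 330, 331, 332, 333, 334, 335, 336, 337, 338, 339, 346, 347]
0.15 [331.9, 217.2] [315, 316, 317, 318, 319, 320, 321, 322, 323, 324, 325, 332, 333, 334, 335, 336, 337, 338, 339, 340, 341, 342, 343, 344, 345, 346, 347]
0.155 [331.8, 219.4] [315, 316, 317, 318, 319, 320, 321, 322, 323, 324, 325, 326, 327, 328, 329, 335, 336, 337, 338, 339, 340, 341, 342, 343, 344, 345, 346, 347]
0.16 [331.8, 221.6] [315, 316, 319, 320, 321, 322, 323, 324, 325, 326, 327, 328, 329, 330, 331, 332, 333, 335, 336, 337, 338, 339, 340, 341, 342, 343, 344, 345, 346, 347]
0.165 [331.7, 223.8] [315, 316, 317, 318, 319, 320, 321, 322, 324, 325, 326, 327, 328, 329, 330, 331, 332, 333, 334, 335, 336, 337, 338, 339, 340, 341, 342, 343, 344, 345, 346, 347]
delta [0.638, -0.001, -0.001]  turn 0.003 jaw yaw -2.3
```

>>> servo_tool --commands '[{"delta_pos": [0.08, 0, 0], "turn": 0}, {"delta_pos": [0.16, 0, 0], "turn": 0}, {"delta_pos": [0.24, 0, 0], "turn": 0}, {"delta_pos": [0.32, 0, 0], "turn": 0}, {"delta_pos": [0.4, 0, 0], "turn": 0}, {"delta_pos": [0.48, 0, 0], "turn": 0}, {"delta_pos": [0.55, 0, 0], "turn": 0}, {"delta_pos": [0.6, 0, 0], "turn": 0}, {"delta_pos": [0.63, 0, 0], "turn": 0}, {"delta_pos": [0.63, 0, 0], "turn": 0}]'

```text
time: 68.52
position: [0.5705, -0.1364, 0.1925]
eef_rot: [-1.708, 1.569, 2.965]
contact_force: [0.1, 0.2, -0.9]
width: 0.163
```

>>> servo_tool --commands '[{"delta_pos": [0.005, 0, 0], "turn": 0}, {"delta_pos": [0.01, 0, 0], "turn": 0}, {"delta_pos": [0.015, 0, 0], "turn": 0}, {"delta_pos": [0.02, 0, 0], "turn": 0}, {"delta_pos": [0.025, 0, 0], "turn": 0}, {"delta_pos": [0.03, 0, 0], "turn": 0}, {"delta_pos": [0.035, 0, 0], "turn": 0}, {"delta_pos": [0.04, 0, 0], "turn": 0}, {"delta_pos": [0.04, 0, 0], "turn": 0}, {"delta_pos": [0.04, 0, 0], "turn": 0}]'

```text
time: 69.35
position: [0.5727, -0.1365, 0.1874]
eef_rot: [1.35, 1.567, -0.261]
contact_force: [-0.0, -0.1, 10.0]
width: 0.163
```

>>> servo_tool --commands '[{"delta_pos": [-0.005, 0, -0.01], "turn": 0}, {"delta_pos": [-0.005, 0, -0.02], "turn": 0}, {"delta_pos": [-0.005, 0, -0.03], "turn": 0}, {"delta_pos": [-0.005, 0, -0.04], "turn": 0}, {"delta_pos": [-0.005, 0, -0.04], "turn": 0}, {"delta_pos": [-0.005, 0, -0.04], "turn": 0}, {"delta_pos": [-0.005, 0, -0.04], "turn": 0}, {"delta_pos": [-0.005, 0, -0.04], "turn": 0}, {"delta_pos": [-0.005, 0, -0.04], "turn": 0}, {"delta_pos": [-0.005, 0, -0.04], "turn": 0}]'

```text
time: 70.18
position: [0.5723, -0.1283, 0.1875]
eef_rot: [1.389, 1.569, -0.221]
contact_force: [-0.9, -0.0, 6.2]
width: 0.162
```

>>> servo_tool --commands '[{"delta_pos": [0, 0, 0], "turn": 0}, {"delta_pos": [0, 0, 0], "turn": 0}, {"delta_pos": [0, 0, 0], "turn": 0}, {"delta_pos": [0, 0, 0], "turn": 0}, {"delta_pos": [0, 0, 0], "turn": 0}, {"delta_pos": [0, 0, 0], "turn": 0}, {"delta_pos": [-0.05, 0, 0], "turn": 0}, {"delta_pos": [-0.15, 0, 0], "turn": 0}, {"delta_pos": [-0.25, 0, 0], "turn": 0}, {"delta_pos": [-0.4, 0, 0], "turn": 0}]' --gripper 0.45

```text
time: 71.02
position: [0.5705, -0.1283, 0.2663]
eef_rot: [-1.811, 1.568, 2.862]
contact_force: [0.4, -0.7, 0.1]
width: 0.274
```

>>> servo_tool --commands '[{"delta_pos": [-0.1, 0, 0], "turn": 0}, {"delta_pos": [-0.1, -0.1, 0], "turn": 0}, {"delta_pos": [-0.1, -0.2, 0], "turn": 0}, {"delta_pos": [-0.1, -0.3, 0], "turn": 0}, {"delta_pos": [-0.1, -0.4, 0], "turn": 0}, {"delta_pos": [-0.1, -0.5, 0], "turn": 0}, {"delta_pos": [-0.1, -0.535, 0.07], "turn": 0}, {"delta_pos": [-0.1, -0.535, 0.07], "turn": 0}, {"delta_pos": [-0.1, -0.535, 0.07], "turn": 0}, {"delta_pos": [-0.1, -0.535, 0.07], "turn": 0}]'

```text
time: 71.85
position: [0.4647, -0.1377, 0.287]
eef_rot: [1.693, 1.57, 0.082]
contact_force: [-0.0, 0.2, -0.2]
width: 0.272
```

```bash
python3 diff.py; python3 -c "
from h import *
st();plan((.4646,-.1458,.25)); print(np.round(arm.get_obs()['joint_positions'],2))
a=grab('scene')[0][150:310,260:440];b=grab('top')[0][170:330,310:430]
c=np.hstack([cv2.resize(a,(450,400),interpolation=2),cv2.resize(b,(300,400),interpolation=2)]); save('four',c)"
```

```text
scene 44 upper [349.8, 188.9] lower [349.3, 201.0] upper@.198 [0.555, -0.187] lower@.115 [0.593, -0.29]
scene 445 upper [322.4, 189.8] lower [330.5, 239.4] upper@.198 [0.602, -0.16] lower@.115 [0.565, -0.119]
scene 285 upper [301.7, 192.8] lower [305.2, 232.2] upper@.198 [0.633, -0.13] lower@.115 [0.623, -0.122]
scene 201 upper [349.8, 202.1] lower [348.5, 229.0] upper@.198 [0.534, -0.134] lower@.115 [0.548, -0.172]
top 40 upper [344.4, 193.0] lower [345.0, 202.1] upper@.198 [0.637, -0.128] lower@.115 [0.642, -0.135]
top 198 upper [411.4, 192.5] lower [390.1, 211.2] upper@.198 [0.636, -0.243] lower@.115 [0.623, -0.219]
{'time': 71.95, 'position': [0.4647, -0.1374, 0.2866], 'eef_rot': [2.4732, 1.5701, 0.8634], 'contact_force': [0.5356, 0.0759, -0.0317], 'width': 0.2733}
delta [0.183, 0.001, 0.042]  jaw yaw -2.2
[ 0.71  0.19 -0.6   1.85  0.12  1.14  0.04]
```

View pics/four.png

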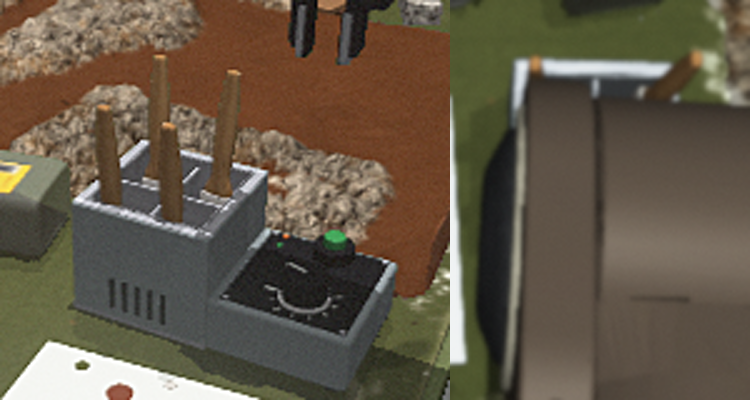

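```bash
python3 -c "
from h import *
plan((.634,-.237,.286),-2.4)
im,K,T=grab('scene');p=(260+232/2.5,150+72/2.5);print('A top',ray(K,T,p,.193).round(3)); print('A ferrule top at rim',ray(K,T,(260+215/2.5,150+193/2.5),.09).round(3))
im,K,T=grab('top');p=(310+697/1-450,0);print(ray(K,T,(310+(697-450)/2.5,170+57/2.5),.193).round(3))"
```

```text
delta [0.002, 0.866, 0.464]  turn 0.004 jaw yaw -2.2
A top [ 0.571 -0.245  0.193]
A ferrule top at rim [ 0.571 -0.216  0.09 ]
[ 0.637 -0.239  0.193]
```

>>> servo_tool --commands '[{"delta_pos": [0, 0.1, 0.05], "turn": 0}, {"delta_pos": [0, 0.2, 0.1], "turn": 0}, {"delta_pos": [0, 0.3, 0.15], "turn": 0}, {"delta_pos": [0, 0.4, 0.2], "turn": 0}, {"delta_pos": [0, 0.5, 0.26], "turn": 0}, {"delta_pos": [0, 0.6, 0.32], "turn": 0}, {"delta_pos": [0, 0.7, 0.38], "turn": 0}, {"delta_pos": [0, 0.8, 0.43], "turn": 0}, {"delta_pos": [0, 0.866, 0.464], "turn": 0}, {"delta_pos": [0, 0.866, 0.464], "turn": 0}]' --gripper 0.2

```text
time: 72.98
position: [0.6351, -0.2391, 0.2849]
eef_rot: [-2.53, 1.57, 2.141]
contact_force: [-1.1, 0.3, 0.4]
width: 0.397
```

>>> servo_tool --commands '[{"delta_pos": [0, 0, 0], "turn": 0}, {"delta_pos": [0.1, 0, 0], "turn": 0}, {"delta_pos": [0.2, 0, 0], "turn": 0}, {"delta_pos": [0.3, 0, 0], "turn": 0}, {"delta_pos": [0.4, 0, 0], "turn": 0}, {"delta_pos": [0.48, 0, 0], "turn": 0}, {"delta_pos": [0.48, 0, 0], "turn": 0}, {"delta_pos": [0.48, 0, 0], "turn": 0}, {"delta_pos": [0.48, 0, 0], "turn": 0}, {"delta_pos": [0.48, 0, 0], "turn": 0}]'

```text
time: 73.82
position: [0.634, -0.2377, 0.1923]
eef_rot: [1.286, 1.568, -0.325]
contact_force: [-0.1, -0.2, 0.8]
width: 0.397
```

>>> servo_tool --commands '[{"delta_pos": [0, 0, 0], "turn": 0}, {"delta_pos": [0, 0, 0], "turn": 0}, {"delta_pos": [0, 0, 0], "turn": 0}, {"delta_pos": [0, 0, 0], "turn": 0}, {"delta_pos": [0, 0, 0], "turn": 0}, {"delta_pos": [0, 0, 0], "turn": 0}, {"delta_pos": [0, 0, 0], "turn": 0}, {"delta_pos": [0, 0, 0], "turn": 0}, {"delta_pos": [0, 0, 0], "turn": 0}, {"delta_pos": [0, 0, 0], "turn": 0}]' --gripper 1

```text
time: 74.65
position: [0.6338, -0.2379, 0.1914]
eef_rot: [1.148, 1.569, -0.463]
contact_force: [-0.6, 0.6, 5.8]
width: 0.159
```

```bash
python3 -c "
from h import *
st(); plan((.620,-.187,.188),-2.4)"
```

```text
{'time': 74.65, 'position': [0.6338, -0.2379, 0.1914], 'eef_rot': [1.1483, 1.5694, -0.4626], 'contact_force': [-0.566, 0.5903, 5.8033], 'width': 0.1588}
delta [0.017, -0.079, -0.252]  turn 0.002 jaw yaw -2.3
```

>>> servo_tool --commands '[{"delta_pos": [-0.008, -0.01, -0.03], "turn": 0}, {"delta_pos": [-0.015, -0.02, -0.06], "turn": 0}, {"delta_pos": [-0.02, -0.03, -0.09], "turn": 0}, {"delta_pos": [-0.025, -0.04, -0.12], "turn": 0}, {"delta_pos": [-0.03, -0.05, -0.15], "turn": 0}, {"delta_pos": [-0.033, -0.06, -0.18], "turn": 0}, {"delta_pos": [-0.035, -0.07, -0.21], "turn": 0}, {"delta_pos": [-0.035, -0.07, -0.24], "turn": 0}, {"delta_pos": [-0.035, -0.07, -0.25], "turn": 0}, {"delta_pos": [-0.035, -0.07, -0.25], "turn": 0}]'

```text
time: 75.48
position: [0.6213, -0.1865, 0.1976]
eef_rot: [-1.287, 1.571, -2.896]
contact_force: [0.4, -0.8, -0.5]
width: 0.159
```

```bash
python3 -c "
from h import *
st(); print(np.round(arm.get_obs()['wrist_torque'],2))"; python3 vert.py; python3 diff.py
```

```text
{'time': 75.4833, 'position': [0.6213, -0.1865, 0.1976], 'eef_rot': [-1.2867, 1.5706, -2.8964], 'contact_force': [0.3513, -0.7776, -0.5171], 'width': 0.1589}
[-0.24  0.18  0.04]
{'time': 75.4833, 'position': [0.6213, -0.1865, 0.1976], 'eef_rot': [-1.2867, 1.5706, -2.8964], 'contact_force': [0.3513, -0.7776, -0.5171], 'width': 0.1589}
0.06 [319.2, 214.9] [303, 304, 306, 307, 308, 309, 310, 311, 312, 313, 314, 315, 316, 317, 318, 319, 320, 321, 322, 324, 325, 326, 327, 328, 329, 330, 331, 332, 333, 334]
0.12 [319.1, 238.7] [315, 318, 319, 320, 321, 322, 323, 327, 328, 329, 330, 331, 332, 333, 334, 335]
0.14 [319.0, 246.3] []
0.15 [319.0, 250.1] []
0.155 [319.0, 251.9] []
0.16 [319.0, 253.8] []
0.165 [319.0, 255.6] []
scene 322 upper [352.7, 181.0] lower [347.9, 228.9] upper@.198 [0.563, -0.224] lower@.115 [0.549, -0.172]
scene 583 upper [317.2, 182.9] lower [330.8, 239.5] upper@.198 [0.625, -0.185] lower@.115 [0.565, -0.119]
scene 269 upper [301.7, 192.8] lower [305.3, 232.2] upper@.198 [0.633, -0.13] lower@.115 [0.623, -0.123]
top 110 upper [345.1, 193.0] lower [345.0, 217.0] upper@.198 [0.637, -0.13] lower@.115 [0.613, -0.134]
top 86 upper [342.4, 226.9] lower [344.9, 245.0] upper@.198 [0.578, -0.124] lower@.115 [0.56, -0.132]
top 112 upper [399.4, 235.4] lower [387.7, 246.6] upper@.198 [0.562, -0.219] lower@.115 [0.556, -0.212]
```

>>> servo_tool --commands '[{"delta_pos": [0.005, 0, -0.005], "turn": 0}, {"delta_pos": [0.01, 0, -0.01], "turn": 0}, {"delta_pos": [0.015, 0, -0.015], "turn": 0}, {"delta_pos": [0.02, 0, -0.015], "turn": 0}, {"delta_pos": [0.02, 0, -0.015], "turn": 0}, {"delta_pos": [0.02, 0, -0.015], "turn": 0}, {"delta_pos": [0.02, 0, -0.015], "turn": 0}, {"delta_pos": [0.02, 0, -0.015], "turn": 0}, {"delta_pos": [0.02, 0, -0.015], "turn": 0}, {"delta_pos": [0.02, 0, -0.015], "turn": 0}]'

```text
time: 76.47
position: [0.6214, -0.1842, 0.1935]
eef_rot: [-1.466, 1.571, -3.077]
contact_force: [1.0, -0.2, 0.0]
width: 0.154
```

>>> servo_tool --commands '[{"delta_pos": [0, 0, 0], "turn": 0}, {"delta_pos": [0, 0, 0], "turn": 0}, {"delta_pos": [0, 0, 0], "turn": 0}, {"delta_pos": [0, 0, 0], "turn": 0}, {"delta_pos": [0, 0, 0], "turn": 0}, {"delta_pos": [0, 0, 0], "turn": 0}, {"delta_pos": [-0.05, 0, 0], "turn": 0}, {"delta_pos": [-0.15, 0, 0], "turn": 0}, {"delta_pos": [-0.25, 0, 0], "turn": 0}, {"delta_pos": [-0.42, 0, 0], "turn": 0}]' --gripper 0.45

```text
time: 77.3
position: [0.6202, -0.1841, 0.2765]
eef_rot: [-1.824, 1.566, 2.849]
contact_force: [0.8, -0.4, 0.1]
width: 0.279
```

```bash
python3 diff.py; python3 -c "
from h import *
st(); plan((.571,-.240,.28),-2.4);
im,K,T=grab('top'); save('aft_top',im); save('aft_scene',grab('scene')[0])"
```

```text
scene 122 upper [354.8, 179.7] lower [349.1, 200.6] upper@.198 [0.562, -0.232] lower@.115 [0.594, -0.292]
scene 572 upper [316.6, 186.1] lower [331.2, 239.5] upper@.198 [0.62, -0.17] lower@.115 [0.564, -0.12]
scene 266 upper [301.8, 192.8] lower [305.3, 232.2] upper@.198 [0.633, -0.13] lower@.115 [0.623, -0.123]
scene 196 upper [349.8, 202.9] lower [348.4, 229.0] upper@.198 [0.533, -0.131] lower@.115 [0.548, -0.172]
top 107 upper [345.1, 194.0] lower [345.0, 217.0] upper@.198 [0.635, -0.13] lower@.115 [0.613, -0.134]
top 43 upper [375.6, 200.0] lower [375.8, 208.0] upper@.198 [0.624, -0.181] lower@.115 [0.629, -0.193]
top 86 upper [342.5, 226.9] lower [344.8, 245.0] upper@.198 [0.578, -0.124] lower@.115 [0.56, -0.132]
top 187 upper [409.4, 232.7] lower [387.1, 244.5] upper@.198 [0.567, -0.236] lower@.115 [0.56, -0.211]
{'time': 77.4, 'position': [0.624, -0.1841, 0.2842], 'eef_rot': [1.3864, 1.5616, -0.2243], 'contact_force': [0.5214, -0.11, 0.5139], 'width': 0.2792}
delta [0.019, -0.254, 0.29]  turn 0.003 jaw yaw -2.3
```

>>> servo_tool --commands '[{"delta_pos": [0, -0.05, 0.03], "turn": 0}, {"delta_pos": [0, -0.1, 0.08], "turn": 0}, {"delta_pos": [0, -0.2, 0.15], "turn": 0}, {"delta_pos": [0, -0.27, 0.25], "turn": 0}, {"delta_pos": [0, -0.275, 0.255], "turn": 0}, {"delta_pos": [0, -0.275, 0.255], "turn": 0}, {"delta_pos": [0, -0.275, 0.255], "turn": 0}, {"delta_pos": [0.1, -0.275, 0.255], "turn": 0}, {"delta_pos": [0.2, -0.275, 0.255], "turn": 0}, {"delta_pos": [0.3, -0.275, 0.255], "turn": 0}]' --gripper 0.2

```text
time: 78.33
position: [0.5649, -0.232, 0.2168]
eef_rot: [2.083, 1.57, 0.474]
contact_force: [0.7, -0.3, -0.4]
width: 0.395
```

```bash
python3 -c "
from h import *
st(); plan((.566,-.232,.191),-2.4)"
```

```text
{'time': 78.3333, 'position': [0.5649, -0.232, 0.2168], 'eef_rot': [2.0828, 1.57, 0.4735], 'contact_force': [0.7002, -0.2678, -0.3659], 'width': 0.3954}
delta [0.129, 0.005, -0.0]  turn 0.004 jaw yaw -2.2
```

>>> servo_tool --commands '[{"delta_pos": [0.04, 0, 0], "turn": 0}, {"delta_pos": [0.08, 0, 0], "turn": 0}, {"delta_pos": [0.115, 0, 0], "turn": 0}, {"delta_pos": [0.115, 0, 0], "turn": 0}, {"delta_pos": [0.115, 0, 0], "turn": 0}, {"delta_pos": [0.115, 0, 0], "turn": 0}, {"delta_pos": [0.115, 0, 0], "turn": 0}, {"delta_pos": [0.115, 0, 0], "turn": 0}, {"delta_pos": [0.115, 0, 0], "turn": 0}, {"delta_pos": [0.115, 0, 0], "turn": 0}]'

```text
time: 79.17
position: [0.5646, -0.2331, 0.1948]
eef_rot: [1.018, 1.57, -0.593]
contact_force: [-0.5, 0.0, 0.0]
width: 0.401
```

>>> servo_tool --commands '[{"delta_pos": [0, 0, 0], "turn": 0}, {"delta_pos": [0, 0, 0], "turn": 0}, {"delta_pos": [0, 0, 0], "turn": 0}, {"delta_pos": [0, 0, 0], "turn": 0}, {"delta_pos": [0, 0, 0], "turn": 0}, {"delta_pos": [0, 0, 0], "turn": 0}, {"delta_pos": [0, 0, 0], "turn": 0}, {"delta_pos": [0, 0, 0], "turn": 0}, {"delta_pos": [0, 0, 0], "turn": 0}, {"delta_pos": [0, 0, 0], "turn": 0}]' --gripper 1

```text
time: 80.0
position: [0.5646, -0.233, 0.1946]
eef_rot: [1.18, 1.571, -0.431]
contact_force: [-0.8, 0.3, 0.7]
width: 0.15
```

```bash
python3 -c "
from h import *
st(); plan((.567,-.183,.195),-2.4)"
```

```text
{'time': 80.0, 'position': [0.5646, -0.233, 0.1946], 'eef_rot': [1.1797, 1.5706, -0.431], 'contact_force': [-0.8337, 0.3395, 0.6853], 'width': 0.1505}
delta [-0.002, 0.002, -0.25]  turn 0.003 jaw yaw -2.3
```

>>> servo_tool --commands '[{"delta_pos": [-0.008, 0, -0.03], "turn": 0}, {"delta_pos": [-0.015, 0, -0.06], "turn": 0}, {"delta_pos": [-0.02, 0, -0.09], "turn": 0}, {"delta_pos": [-0.025, 0, -0.12], "turn": 0}, {"delta_pos": [-0.03, 0, -0.15], "turn": 0}, {"delta_pos": [-0.033, 0, -0.18], "turn": 0}, {"delta_pos": [-0.035, 0, -0.21], "turn": 0}, {"delta_pos": [-0.035, 0, -0.24], "turn": 0}, {"delta_pos": [-0.035, 0, -0.255], "turn": 0}, {"delta_pos": [-0.035, 0, -0.255], "turn": 0}]'

```text
time: 80.83
position: [0.5667, -0.1811, 0.2016]
eef_rot: [1.826, 1.571, 0.217]
contact_force: [0.4, -0.5, -0.4]
width: 0.149
```

>>> servo_tool --commands '[{"delta_pos": [0.005, 0, 0], "turn": 0}, {"delta_pos": [0.01, 0, 0], "turn": 0}, {"delta_pos": [0.015, 0, 0], "turn": 0}, {"delta_pos": [0.02, 0, 0], "turn": 0}, {"delta_pos": [0.02, 0, 0], "turn": 0}, {"delta_pos": [0.02, 0, 0], "turn": 0}, {"delta_pos": [0.02, 0, 0], "turn": 0}, {"delta_pos": [0.02, 0, 0], "turn": 0}, {"delta_pos": [0.02, 0, 0], "turn": 0}, {"delta_pos": [0.02, 0, 0], "turn": 0}]'

```text
time: 81.67
position: [0.5665, -0.1821, 0.1975]
eef_rot: [-0.904, 1.571, -2.515]
contact_force: [0.3, -1.5, -0.2]
width: 0.15
```

>>> servo_tool --commands '[{"delta_pos": [0, 0, 0], "turn": 0}, {"delta_pos": [0, 0, 0], "turn": 0}, {"delta_pos": [0, 0, 0], "turn": 0}, {"delta_pos": [0, 0, 0], "turn": 0}, {"delta_pos": [0, 0, 0], "turn": 0}, {"delta_pos": [0, 0, 0], "turn": 0}, {"delta_pos": [-0.05, 0, 0], "turn": 0}, {"delta_pos": [-0.15, 0, 0], "turn": 0}, {"delta_pos": [-0.25, 0, 0], "turn": 0}, {"delta_pos": [-0.42, 0, 0], "turn": 0}]' --gripper 0.45

```text
time: 82.5
position: [0.5652, -0.1818, 0.2807]
eef_rot: [-1.876, 1.567, 2.797]
contact_force: [0.8, -0.5, -0.2]
width: 0.278
```

```bash
python3 diff.py; python3 -c "
from h import *
st(); plan((.4646,-.1458,.28),-2.4)"
```

```text
scene 569 upper [316.5, 185.1] lower [331.2, 239.5] upper@.198 [0.622, -0.174] lower@.115 [0.564, -0.12]
scene 306 upper [339.0, 189.9] lower [340.3, 231.1] upper@.198 [0.572, -0.173] lower@.115 [0.56, -0.157]
scene 41 upper [301.4, 192.6] lower [304.2, 201.6] upper@.198 [0.634, -0.131] lower@.115 [0.686, -0.243]
scene 211 upper [301.9, 202.7] lower [306.0, 232.4] upper@.198 [0.614, -0.093] lower@.115 [0.621, -0.123]
top 90 upper [344.7, 193.0] lower [345.2, 211.0] upper@.198 [0.637, -0.129] lower@.115 [0.625, -0.135]
top 47 upper [376.7, 224.9] lower [375.9, 235.0] upper@.198 [0.581, -0.181] lower@.115 [0.578, -0.191]
top 87 upper [342.5, 226.9] lower [344.8, 245.0] upper@.198 [0.578, -0.124] lower@.115 [0.56, -0.132]
{'time': 82.6, 'position': [0.569, -0.182, 0.2877], 'eef_rot': [1.338, 1.562, -0.2726], 'contact_force': [0.0509, -0.0784, -0.281], 'width': 0.278}
delta [0.034, -0.529, -0.16]  turn 0.003 jaw yaw -2.3
```

>>> servo_tool --commands '[{"delta_pos": [0, -0.15, -0.05], "turn": 0}, {"delta_pos": [0, -0.3, -0.1], "turn": -0.1}, {"delta_pos": [0, -0.45, -0.16], "turn": -0.2}, {"delta_pos": [0, -0.529, -0.16], "turn": -0.3}, {"delta_pos": [0, -0.529, -0.16], "turn": -0.4}, {"delta_pos": [0, -0.529, -0.16], "turn": -0.55}, {"delta_pos": [0, -0.529, -0.16], "turn": -0.7}, {"delta_pos": [0, -0.529, -0.16], "turn": -0.85}, {"delta_pos": [0, -0.529, -0.16], "turn": -1.0}, {"delta_pos": [0, -0.529, -0.16], "turn": -1.0}]' --gripper -0.25

```text
time: 83.43
position: [0.4622, -0.1458, 0.2821]
eef_rot: [0.264, 1.57, -0.556]
contact_force: [-0.3, -0.5, -0.1]
width: 0.631
```

>>> servo_tool --commands '[{"delta_pos": [0, 0, 0], "turn": -0.1}, {"delta_pos": [0, 0, 0], "turn": -0.25}, {"delta_pos": [0, 0, 0], "turn": -0.4}, {"delta_pos": [0, 0, 0], "turn": -0.55}, {"delta_pos": [0, 0, 0], "turn": -0.7}, {"delta_pos": [0, 0, 0], "turn": -0.85}, {"delta_pos": [0, 0, 0], "turn": -1.0}, {"delta_pos": [0, 0, 0], "turn": -1.0}, {"delta_pos": [0, 0, 0], "turn": -1.0}, {"delta_pos": [0, 0, 0], "turn": -1.0}]'

```text
time: 84.27
position: [0.4621, -0.1459, 0.2817]
eef_rot: [-0.645, 1.571, -0.69]
contact_force: [0.4, 0.4, 1.3]
width: 0.627
```

```bash
python3 -c "
from h import *
st(); plan((.4646,-.1458,.079),90);print(np.round(arm.get_obs()['joint_positions'],2))
for n in('scene','top'):
    im,K,T=grab(n)
    for t,z in(('dial_axis',.07),('dial_pointer',.082),('start_button_top',.064)): print(n,t,[(round(r['conf'],2),ray(K,T,r['position'],z).round(3).tolist()) for r in imaging.spot_point(n,t)])"
```

```text
{'time': 84.2667, 'position': [0.4621, -0.1459, 0.2817], 'eef_rot': [-0.6446, 1.5705, -0.6902], 'contact_force': [0.3594, 0.3948, 1.2662], 'width': 0.6271}
delta [1.013, 0.001, 0.012]  turn -0.058 jaw yaw 87.4
[ 0.92  0.23 -0.83  1.84  0.19  1.15  1.55]
scene dial_axis [(0.75, [0.462, -0.144, 0.07])]
scene dial_pointer [(0.88, [0.478, -0.157, 0.082]), (0.3, [0.421, 0.284, 0.082])]
scene start_button_top [(0.48, [0.465, -0.231, 0.064]), (0.31, [0.657, -0.231, 0.064])]
top dial_axis []
top dial_pointer [(0.71, [0.607, -0.132, 0.082])]
top start_button_top []
```

>>> servo_tool --commands '[{"delta_pos": [0.1, 0, 0.006], "turn": 0}, {"delta_pos": [0.2, 0, 0.006], "turn": 0}, {"delta_pos": [0.3, 0, 0.006], "turn": 0}, {"delta_pos": [0.4, 0, 0.006], "turn": 0}, {"delta_pos": [0.5, 0, 0.006], "turn": 0}, {"delta_pos": [0.6, 0, 0.006], "turn": 0}, {"delta_pos": [0.7, 0, 0.006], "turn": 0}, {"delta_pos": [0.8, 0, 0.006], "turn": 0}, {"delta_pos": [0.88, 0, 0.006], "turn": 0}, {"delta_pos": [0.9, 0, 0.006], "turn": 0}]' --grip_force 25

```text
time: 85.5
position: [0.4619, -0.1456, 0.0992]
eef_rot: [2.786, 1.567, 2.745]
contact_force: [-0.2, 0.1, -0.6]
width: 0.626
```

>>> servo_tool --commands '[{"delta_pos": [0.02, 0, 0], "turn": 0}, {"delta_pos": [0.04, 0, 0], "turn": 0}, {"delta_pos": [0.06, 0, 0], "turn": 0}, {"delta_pos": [0.08, 0, 0], "turn": 0}, {"delta_pos": [0.09, 0, 0], "turn": 0}, {"delta_pos": [0.1, 0, 0], "turn": 0}, {"delta_pos": [0.1, 0, 0], "turn": 0}, {"delta_pos": [0.1, 0, 0], "turn": 0}, {"delta_pos": [0.1, 0, 0], "turn": 0}, {"delta_pos": [0.1, 0, 0], "turn": 0}]'

```text
time: 86.33
position: [0.4634, -0.1459, 0.0817]
eef_rot: [-0.543, 1.57, -0.583]
contact_force: [0.0, 0.8, -0.4]
width: 0.625
```

>>> servo_tool --commands '[{"delta_pos": [0, 0, 0], "turn": 0}, {"delta_pos": [0, 0, 0], "turn": 0}, {"delta_pos": [0, 0, 0], "turn": 0}, {"delta_pos": [0, 0, 0], "turn": 0}, {"delta_pos": [0, 0, 0], "turn": 0}, {"delta_pos": [0, 0, 0], "turn": 0}, {"delta_pos": [0, 0, 0], "turn": 0}, {"delta_pos": [0, 0, 0], "turn": 0}, {"delta_pos": [0, 0, 0], "turn": 0}, {"delta_pos": [0, 0, 0], "turn": 0}]' --gripper 1

```text
time: 87.17
position: [0.4635, -0.1448, 0.082]
eef_rot: [1.137, 1.57, 1.097]
contact_force: [-1.9, 3.3, 6.0]
width: 0.412
```

```bash
python3 -c "
from h import *
st(); plan((.4646,-.1458,.079),90);print(np.round(arm.get_obs()['wrist_torque'],3))"
```

```text
{'time': 87.1667, 'position': [0.4635, -0.1448, 0.082], 'eef_rot': [1.1366, 1.5699, 1.0973], 'contact_force': [-1.8717, 3.2638, 5.9758], 'width': 0.4118}
delta [0.015, -0.005, 0.006]  turn -0.050 jaw yaw 87.8
[ 0.922  0.38  -0.022]
```

>>> servo_tool --commands '[{"delta_pos": [0, 0, 0], "turn": -0.1}, {"delta_pos": [0, 0, 0], "turn": -0.2}, {"delta_pos": [0, 0, 0], "turn": -0.3}, {"delta_pos": [0, 0, 0], "turn": -0.4}, {"delta_pos": [0, 0, 0], "turn": -0.4}, {"delta_pos": [0, 0, 0], "turn": -0.4}, {"delta_pos": [0, 0, 0], "turn": -0.4}, {"delta_pos": [0, 0, 0], "turn": -0.4}, {"delta_pos": [0, 0, 0], "turn": -0.4}, {"delta_pos": [0, 0, 0], "turn": -0.4}]'

```text
time: 88.0
position: [0.4635, -0.1452, 0.082]
eef_rot: [0.581, 1.57, 0.855]
contact_force: [-1.9, 2.3, 6.5]
width: 0.408
```

```bash
python3 -c "
from h import *
st(); plan((.4646,-.1458,.079),90);print(np.round(arm.get_obs()['wrist_torque'],3))"
```

```text
{'time': 88.0, 'position': [0.4635, -0.1452, 0.082], 'eef_rot': [0.5811, 1.57, 0.8551], 'contact_force': [-1.8559, 2.2774, 6.5289], 'width': 0.4078}
delta [0.015, -0.004, 0.004]  turn 0.349 jaw yaw 105.7
[ 0.799  0.374 -0.321]
```

>>> servo_tool --commands '[{"delta_pos": [0, 0, 0], "turn": -0.1}, {"delta_pos": [0, 0, 0], "turn": -0.2}, {"delta_pos": [0, 0, 0], "turn": -0.3}, {"delta_pos": [0, 0, 0], "turn": -0.4}, {"delta_pos": [0, 0, 0], "turn": -0.5}, {"delta_pos": [0, 0, 0], "turn": -0.6}, {"delta_pos": [0, 0, 0], "turn": -0.6}, {"delta_pos": [0, 0, 0], "turn": -0.6}, {"delta_pos": [0, 0, 0], "turn": -0.6}, {"delta_pos": [0, 0, 0], "turn": -0.6}]'

```text
time: 88.83
position: [0.4639, -0.1455, 0.0821]
eef_rot: [-0.586, 1.57, 0.159]
contact_force: [-0.7, 1.0, 6.1]
width: 0.416
```

```bash
python3 -c "
from h import *
st(); plan((.4646,-.1458,.079),135);print(np.round(arm.get_obs()['wrist_torque'],3),np.round(arm.get_obs()['joint_positions'],2))"
```

```text
{'time': 88.8333, 'position': [0.4639, -0.1455, 0.0821], 'eef_rot': [-0.586, 1.5695, 0.159], 'contact_force': [-0.6548, 0.9513, 6.1422], 'width': 0.4164}
delta [0.015, -0.003, 0.001]  turn -0.051 jaw yaw 132.7
[ 0.316  0.066 -0.203] [ 0.89  0.57 -0.88  2.05  0.61  0.81  1.96]
```

>>> servo_tool --commands '[{"delta_pos": [0, 0, 0], "turn": -0.06}, {"delta_pos": [0, 0, 0], "turn": -0.12}, {"delta_pos": [0, 0, 0], "turn": -0.18}, {"delta_pos": [0, 0, 0], "turn": -0.24}, {"delta_pos": [0, 0, 0], "turn": -0.3}, {"delta_pos": [0, 0, 0], "turn": -0.36}, {"delta_pos": [0, 0, 0], "turn": -0.36}, {"delta_pos": [0, 0, 0], "turn": -0.36}, {"delta_pos": [0, 0, 0], "turn": -0.36}, {"delta_pos": [0, 0, 0], "turn": -0.36}]'

```text
time: 89.67
position: [0.4639, -0.1461, 0.082]
eef_rot: [-1.33, 1.569, -0.303]
contact_force: [0.2, 0.3, 5.2]
width: 0.416
```

```bash
python3 -c "
from h import *
st(); plan((.4646,-.1458,.079),135);print(np.round(arm.get_obs()['wrist_torque'],3),np.round(arm.get_obs()['joint_positions'],2))"
```

```text
{'time': 89.6667, 'position': [0.4639, -0.1461, 0.082], 'eef_rot': [-1.3304, 1.5695, -0.3032], 'contact_force': [0.2136, 0.2946, 5.1645], 'width': 0.4165}
delta [0.015, -0.002, 0.003]  turn 0.308 jaw yaw 148.9
[ 0.074 -0.019 -0.274] [ 0.94  0.6  -0.94  2.04  0.66  0.84  2.2 ]
```

>>> servo_tool --commands '[{"delta_pos": [0, 0, 0], "turn": 0}, {"delta_pos": [0, 0, 0], "turn": 0}, {"delta_pos": [0, 0, 0], "turn": 0}, {"delta_pos": [0, 0, 0], "turn": 0.14}, {"delta_pos": [0, 0, 0], "turn": 0.28}, {"delta_pos": [0, 0, 0], "turn": 0.42}, {"delta_pos": [0, 0, 0], "turn": 0.56}, {"delta_pos": [0, 0, 0], "turn": 0.7}, {"delta_pos": [0, 0, 0], "turn": 0.85}, {"delta_pos": [0, 0, 0], "turn": 1.0}]' --grip_force 60

```text
time: 90.5
position: [0.4633, -0.1452, 0.0822]
eef_rot: [-0.753, 1.571, -0.516]
contact_force: [-3.4, 2.7, 9.3]
width: 0.396
```

>>> servo_tool --commands '[{"delta_pos": [0, 0, 0], "turn": 0.1}, {"delta_pos": [0, 0, 0], "turn": 0.2}, {"delta_pos": [0, 0, 0], "turn": 0.3}, {"delta_pos": [0, 0, 0], "turn": 0.4}, {"delta_pos": [0, 0, 0], "turn": 0.5}, {"delta_pos": [0, 0, 0], "turn": 0.6}, {"delta_pos": [0, 0, 0], "turn": 0.7}, {"delta_pos": [0, 0, 0], "turn": 0.8}, {"delta_pos": [0, 0, 0], "turn": 0.9}, {"delta_pos": [0, 0, 0], "turn": 1.0}]'

```text
time: 91.33
position: [0.4635, -0.1443, 0.0822]
eef_rot: [1.817, 1.57, 1.271]
contact_force: [-3.3, 5.3, 11.1]
width: 0.398
```

>>> servo_tool --commands '[{"delta_pos": [0, 0, 0], "turn": 0.1}, {"delta_pos": [0, 0, 0], "turn": 0.2}, {"delta_pos": [0, 0, 0], "turn": 0.3}, {"delta_pos": [0, 0, 0], "turn": 0.4}, {"delta_pos": [0, 0, 0], "turn": 0.5}, {"delta_pos": [0, 0, 0], "turn": 0.6}, {"delta_pos": [0, 0, 0], "turn": 0.7}, {"delta_pos": [0, 0, 0], "turn": 0.8}, {"delta_pos": [0, 0, 0], "turn": 0.9}, {"delta_pos": [0, 0, 0], "turn": 1.0}]'

```text
time: 92.17
position: [0.4642, -0.1437, 0.0822]
eef_rot: [2.122, 1.568, 0.792]
contact_force: [0.0, 7.9, 6.3]
width: 0.399
```

```bash
python3 -c "
from h import *
st(); plan((.4646,-.1458,.079),-121);print(np.round(arm.get_obs()['wrist_torque'],3),np.round(arm.get_obs()['joint_positions'],2))"
```

```text
{'time': 92.1667, 'position': [0.4642, -0.1437, 0.0822], 'eef_rot': [2.1217, 1.5683, 0.7918], 'contact_force': [0.0136, 7.8647, 6.3321], 'width': 0.3994}
delta [0.016, -0.001, 0.011]  turn -1.004 jaw yaw 13.8
[1.683 0.019 0.04 ] [ 0.51  0.43 -0.38  2.07  0.25  0.68  0.21]
```

>>> servo_tool --commands '[{"delta_pos": [0, 0, 0], "turn": 0.1}, {"delta_pos": [0, 0, 0], "turn": 0.2}, {"delta_pos": [0, 0, 0], "turn": 0.3}, {"delta_pos": [0, 0, 0], "turn": 0.4}, {"delta_pos": [0, 0, 0], "turn": 0.5}, {"delta_pos": [0, 0, 0], "turn": 0.6}, {"delta_pos": [0, 0, 0], "turn": 0.7}, {"delta_pos": [0, 0, 0], "turn": 0.8}, {"delta_pos": [0, 0, 0], "turn": 0.9}, {"delta_pos": [0, 0, 0], "turn": 1.0}]'

```text
time: 93.0
position: [0.4652, -0.1439, 0.0822]
eef_rot: [2.543, 1.567, 0.428]
contact_force: [3.5, 6.6, 3.9]
width: 0.398
```

>>> servo_tool --commands '[{"delta_pos": [0, 0, 0], "turn": 0.1}, {"delta_pos": [0, 0, 0], "turn": 0.2}, {"delta_pos": [0, 0, 0], "turn": 0.3}, {"delta_pos": [0, 0, 0], "turn": 0.4}, {"delta_pos": [0, 0, 0], "turn": 0.5}, {"delta_pos": [0, 0, 0], "turn": 0.6}, {"delta_pos": [0, 0, 0], "turn": 0.7}, {"delta_pos": [0, 0, 0], "turn": 0.8}, {"delta_pos": [0, 0, 0], "turn": 0.9}, {"delta_pos": [0, 0, 0], "turn": 1.0}]'

```text
time: 93.83
position: [0.4658, -0.1447, 0.0823]
eef_rot: [3.026, 1.566, 0.125]
contact_force: [3.7, 2.8, -0.2]
width: 0.401
```

>>> servo_tool --commands '[{"delta_pos": [0, 0, 0], "turn": 0.15}, {"delta_pos": [0, 0, 0], "turn": 0.3}, {"delta_pos": [0, 0, 0], "turn": 0.45}, {"delta_pos": [0, 0, 0], "turn": 0.6}, {"delta_pos": [0, 0, 0], "turn": 0.75}, {"delta_pos": [0, 0, 0], "turn": 0.9}, {"delta_pos": [0, 0, 0], "turn": 1.0}, {"delta_pos": [0, 0, 0], "turn": 1.0}, {"delta_pos": [0, 0, 0], "turn": 1.0}, {"delta_pos": [0, 0, 0], "turn": 1.0}]'

```text
time: 94.67
position: [0.4656, -0.1456, 0.0823]
eef_rot: [-2.718, 1.566, -0.116]
contact_force: [5.2, 1.9, 1.1]
width: 0.4
```

```bash
python3 -c "
from h import *
st(); plan((.4646,-.1458,.079),-121);print(np.round(arm.get_obs()['wrist_torque'],3),np.round(arm.get_obs()['joint_positions'],2))"
```

```text
{'time': 94.6667, 'position': [0.4656, -0.1456, 0.0823], 'eef_rot': [-2.718, 1.5663, -0.1161], 'contact_force': [5.2025, 1.8582, 1.0772], 'width': 0.3995}
delta [0.016, 0.003, 0.004]  turn 0.002 jaw yaw -120.9
[ 0.39  -1.146 -0.039] [ 0.03  0.41  0.22  2.1  -0.14  0.64 -1.77]
```

>>> servo_tool --commands '[{"delta_pos": [0, 0, 0], "turn": 0}, {"delta_pos": [0, 0, 0], "turn": 0}, {"delta_pos": [0, 0, 0], "turn": 0}, {"delta_pos": [0, 0, 0], "turn": 0}, {"delta_pos": [0, 0, 0], "turn": 0}, {"delta_pos": [-0.1, 0, 0], "turn": 0}, {"delta_pos": [-0.2, 0, 0], "turn": 0}, {"delta_pos": [-0.35, 0, 0], "turn": 0}, {"delta_pos": [-0.5, 0, 0], "turn": 0}, {"delta_pos": [-0.65, 0, 0], "turn": 0}]' --gripper -0.25

```text
time: 95.5
position: [0.4626, -0.146, 0.2126]
eef_rot: [0.618, 1.57, -3.067]
contact_force: [-0.9, -0.0, -0.1]
width: 0.626
```

>>> servo_tool --commands '[{"delta_pos": [-0.1, 0, 0], "turn": -0.1}, {"delta_pos": [-0.15, 0, 0], "turn": -0.2}, {"delta_pos": [-0.2, 0, 0], "turn": -0.3}, {"delta_pos": [-0.2, 0, 0], "turn": -0.4}, {"delta_pos": [-0.2, 0, 0], "turn": -0.5}, {"delta_pos": [-0.2, 0, 0], "turn": -0.6}, {"delta_pos": [-0.2, 0, 0], "turn": -0.7}, {"delta_pos": [-0.2, 0, 0], "turn": -0.8}, {"delta_pos": [-0.2, 0, 0], "turn": -0.9}, {"delta_pos": [-0.2, 0, 0], "turn": -1.0}]' --gripper 1

```text
time: 96.33
position: [0.4629, -0.146, 0.2513]
eef_rot: [-0.204, 1.57, -3.098]
contact_force: [0.4, -0.2, -0.6]
width: 0.007
```

```bash
cat > dial.py <<'E'
from h import *
st(); C=(.5954,-.1773);yaw=-2.39
rows=[]
for n,im in(('scene',None),('top',None),('scene',cv2.imread('pics/scene0.png')[:,:,::-1].copy())):
    i,K,T=grab(n); im=i if im is None else im
    M=np.float32([proj(K,T,bath(C,yaw,(-.132+u,.026-v,.082))) for u in(.032,-.032) for v in(-.032,.032)])
    H=cv2.getPerspectiveTransform(M,np.float32([[0,0],[320,0],[0,320],[320,320]]))
    w=cv2.warpPerspective(im,H,(320,320),flags=cv2.INTER_CUBIC); rows.append(w)
    g=cv2.cvtColor(w,cv2.COLOR_RGB2GRAY); yy,xx=np.mgrid[:320,:320]; m=((g>120)&(np.hypot(xx-160,yy-160)<88)).astype(np.uint8)
    N,l,s,c=cv2.connectedComponentsWithStats(m)
    for k in range(1,N):
        if s[k,4]>200:
            q=np.argwhere(l==k)[:,::-1]-160.; mu=q.mean(0); e=np.linalg.svd(q-mu,full_matrices=0)[2][0]; e=e*np.sign(e@mu)
            print(n,s[k,4],'centroid',mu.round(),'line cw angle from tank side',round(np.degrees(np.arctan2(e[0],-e[1]))%360,1),'centroid angle',round(np.degrees(np.arctan2(mu[0],-mu[1]))%360,1))
    print(n,[(round(r['conf'],2),ray(K,T,r['position'],.082).round(3).tolist()) for r in imaging.spot_point(n,'dial_pointer')])
cv2.imwrite('pics/dial2.png',np.hstack(rows)[:,:,::-1][:,:800])
E
python3 dial.py; python3 diff.py
```

```text
{'time': 96.3333, 'position': [0.4629, -0.146, 0.2513], 'eef_rot': [-0.2036, 1.5702, -3.0984], 'contact_force': [0.3857, -0.188, -0.5685], 'width': 0.0069}
scene 994 centroid [-34.  -5.] line cw angle from tank side 271.1 centroid angle 278.5
scene [(0.8, [0.464, -0.143, 0.082])]
top []
scene 2037 centroid [ 19. -43.] line cw angle from tank side 18.9 centroid angle 23.8
scene [(0.79, [0.465, -0.136, 0.082]), (0.57, [0.593, -0.164, 0.082])]
scene 559 upper [316.8, 186.1] lower [331.0, 239.5] upper@.198 [0.62, -0.171] lower@.115 [0.564, -0.12]
scene 304 upper [337.3, 186.0] lower [339.3, 230.2] upper@.198 [0.582, -0.189] lower@.115 [0.563, -0.16]
scene 287 upper [301.7, 192.9] lower [305.4, 232.2] upper@.198 [0.633, -0.13] lower@.115 [0.622, -0.123]
top 85 upper [344.6, 193.0] lower [345.0, 211.0] upper@.198 [0.637, -0.129] lower@.115 [0.625, -0.134]
top 58 upper [376.4, 199.9] lower [374.3, 209.9] upper@.198 [0.624, -0.183] lower@.115 [0.626, -0.19]
```

```bash
python3 -c "
from h import *
a=grab('scene')[0]; d=cv2.imread('pics/dial2.png')[:,:320,::-1]
c=np.zeros((600,800,3),np.uint8)
c[:320,:320]=d
c[:600,320:]=cv2.resize(a[150:330,270:414],(480,600),interpolation=cv2.INTER_CUBIC)
save('last',c)
plan((.4617,-.2158,.25)); print(bath((.5954,-.1773),-2.39,(-.132,-.044,.064)))
im,K,T=grab('scene');print([(round(r['conf'],2),ray(K,T,r['position'],.066).round(3).tolist()) for r in imaging.spot_point('scene','start_button_top')])
hsv=cv2.cvtColor(im,cv2.COLOR_RGB2HSV);m=(abs(hsv[...,0].astype(int)-65)<20)&(hsv[...,1]>120)&(hsv[...,2]>60);m[:225]=0;m[265:]=0;m[:,:375]=0;m[:,420:]=0
q=np.argwhere(m);print(len(q),q.mean(0),[ray(K,T,q.mean(0)[::-1],z).round(4).tolist() for z in(.06,.066,.072)])
"
```

```text
delta [0.007, 0.337, 0.091]  jaw yaw -76.1
[ 0.46167997 -0.21575716  0.064     ]
[(0.4, [0.47, -0.232, 0.066])]
49 [245.32653061 393.93877551] [[0.466, -0.2367, 0.06], [0.4638, -0.2275, 0.066], [0.4617, -0.2183, 0.072]]
```

View pics/last.png

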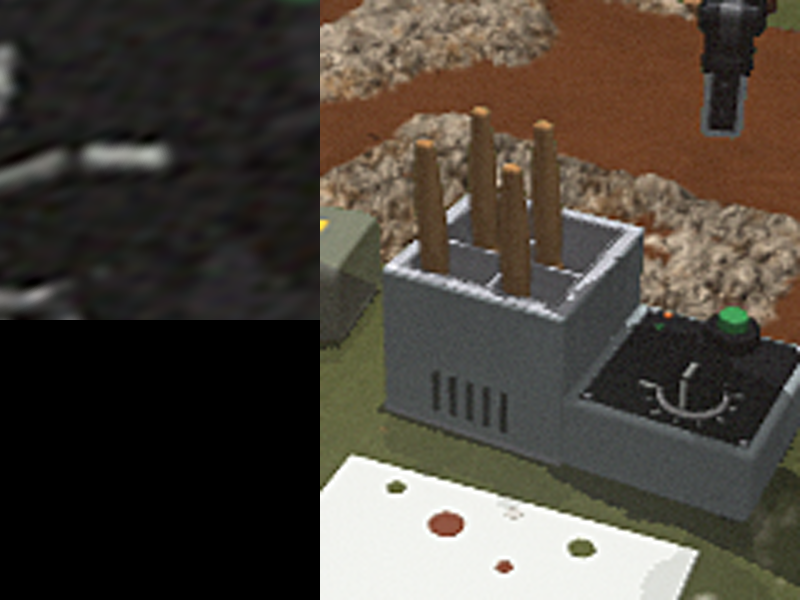

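>>> servo_tool --commands '[{"delta_pos": [0, 0.1, 0.03], "turn": 0}, {"delta_pos": [0, 0.2, 0.06], "turn": 0}, {"delta_pos": [0, 0.3, 0.09], "turn": 0}, {"delta_pos": [0, 0.337, 0.091], "turn": 0}, {"delta_pos": [0.1, 0.337, 0.091], "turn": 0}, {"delta_pos": [0.25, 0.337, 0.091], "turn": 0}, {"delta_pos": [0.4, 0.337, 0.091], "turn": 0}, {"delta_pos": [0.55, 0.337, 0.091], "turn": 0}, {"delta_pos": [0.68, 0.337, 0.091], "turn": 0}, {"delta_pos": [0.7, 0.337, 0.091], "turn": 0}]'

```text
time: 97.72
position: [0.4597, -0.214, 0.1076]
eef_rot: [-0.602, 1.564, 2.783]
contact_force: [-0.8, -0.4, 0.5]
width: -0.003
```

>>> servo_tool --commands '[{"delta_pos": [0, 0, 0], "turn": 0}, {"delta_pos": [0, 0, 0], "turn": 0}, {"delta_pos": [0, 0, 0], "turn": 0}, {"delta_pos": [0, 0, 0], "turn": 0}, {"delta_pos": [0, 0, 0], "turn": 0}, {"delta_pos": [0, 0, 0], "turn": 0}, {"delta_pos": [0, 0, 0], "turn": 0}, {"delta_pos": [0, 0, 0], "turn": 0}, {"delta_pos": [0, 0, 0], "turn": 0}, {"delta_pos": [0, 0, 0], "turn": 0}]'

```text
time: 98.55
position: [0.4618, -0.2157, 0.1115]
eef_rot: [2.855, 1.571, -0.043]
contact_force: [-0.9, 0.0, 0.8]
width: -0.004
```

```bash
python3 -c "
from h import *
st();plan((.4617,-.2158,.095))"
```

```text
{'time': 98.55, 'position': [0.4618, -0.2157, 0.1115], 'eef_rot': [2.8554, 1.5708, -0.0434], 'contact_force': [-0.858, 0.0464, 0.8339], 'width': -0.0036}
delta [0.083, 0.0, 0.001]  jaw yaw -76.1
```

>>> servo_tool --commands '[{"delta_pos": [0.015, 0, 0], "turn": 0}, {"delta_pos": [0.03, 0, 0], "turn": 0}, {"delta_pos": [0.045, 0, 0], "turn": 0}, {"delta_pos": [0.06, 0, 0], "turn": 0}, {"delta_pos": [0.07, 0, 0], "turn": 0}, {"delta_pos": [0.08, 0, 0], "turn": 0}, {"delta_pos": [0.08, 0, 0], "turn": 0}, {"delta_pos": [0.08, 0, 0], "turn": 0}, {"delta_pos": [0.08, 0, 0], "turn": 0}, {"delta_pos": [0.08, 0, 0], "turn": 0}]'

```text
time: 99.38
position: [0.4618, -0.2157, 0.0956]
eef_rot: [-1.215, 1.571, 2.17]
contact_force: [-1.3, 0.2, 1.2]
width: -0.003
```

>>> servo_tool --commands '[{"delta_pos": [0.003, 0, 0], "turn": 0}, {"delta_pos": [0.006, 0, 0], "turn": 0}, {"delta_pos": [0.01, 0, 0], "turn": 0}, {"delta_pos": [0.013, 0, 0], "turn": 0}, {"delta_pos": [0.016, 0, 0], "turn": 0}, {"delta_pos": [0.02, 0, 0], "turn": 0}, {"delta_pos": [0.02, 0, 0], "turn": 0}, {"delta_pos": [0.02, 0, 0], "turn": 0}, {"delta_pos": [0.02, 0, 0], "turn": 0}, {"delta_pos": [0.02, 0, 0], "turn": 0}]'

```text
time: 100.22
position: [0.4619, -0.2157, 0.0916]
eef_rot: [2.505, 1.571, -0.394]
contact_force: [-0.8, -0.3, 3.6]
width: 0.003
```

>>> servo_tool --commands '[{"delta_pos": [0.003, 0, 0], "turn": 0}, {"delta_pos": [0.006, 0, 0], "turn": 0}, {"delta_pos": [0.009, 0, 0], "turn": 0}, {"delta_pos": [0.012, 0, 0], "turn": 0}, {"delta_pos": [0.015, 0, 0], "turn": 0}, {"delta_pos": [0.015, 0, 0], "turn": 0}, {"delta_pos": [0.015, 0, 0], "turn": 0}, {"delta_pos": [0.015, 0, 0], "turn": 0}, {"delta_pos": [0.015, 0, 0], "turn": 0}, {"delta_pos": [0.015, 0, 0], "turn": 0}]'

```text
time: 101.05
position: [0.462, -0.2158, 0.0906]
eef_rot: [-3.125, 1.57, 0.259]
contact_force: [-8.7, 4.8, 29.0]
width: 0.0
```

>>> servo_tool --commands '[{"delta_pos": [-0.01, 0, 0], "turn": 0}, {"delta_pos": [-0.03, 0, 0], "turn": 0}, {"delta_pos": [-0.06, 0, 0], "turn": 0}, {"delta_pos": [-0.15, 0, 0], "turn": 0}, {"delta_pos": [-0.3, 0, 0], "turn": 0}, {"delta_pos": [-0.5, 0, 0], "turn": 0}, {"delta_pos": [-0.7, 0, 0], "turn": 0}, {"delta_pos": [-0.9, 0, 0], "turn": 0}, {"delta_pos": [-0.9, 0, 0], "turn": 0}, {"delta_pos": [-0.9, 0, 0], "turn": 0}]'

```text
time: 101.88
position: [0.4631, -0.2161, 0.2711]
eef_rot: [2.629, 1.565, -0.27]
contact_force: [0.7, 0.7, -1.1]
width: -0.003
```

```bash
python3 dial.py; python3 diff.py; python3 -c "
from h import *
im,K,T=grab('scene')
hsv=cv2.cvtColor(im,cv2.COLOR_RGB2HSV);m=(abs(hsv[...,0].astype(int)-65)<20)&(hsv[...,1]>120)&(hsv[...,2]>60);m[:225]=0;m[265:]=0;m[:,:375]=0;m[:,420:]=0
q=np.argwhere(m);print(len(q),q.mean(0))
print([(round(r['conf'],2),ray(K,T,r['position'],.029).round(3)) for r in imaging.spot_point('scene','lid_knob')])"
```

```text
{'time': 101.8833, 'position': [0.4631, -0.2161, 0.2711], 'eef_rot': [2.6289, 1.5653, -0.2698], 'contact_force': [0.7146, 0.737, -1.1352], 'width': -0.003}
scene 1813 centroid [-34.  -5.] line cw angle from tank side 271.5 centroid angle 277.6
scene [(0.88, [0.47, -0.133, 0.082])]
top 2245 centroid [-46.  -2.] line cw angle from tank side 268.5 centroid angle 271.9
top [(0.88, [0.465, -0.128, 0.082]), (0.15, [0.434, 0.234, 0.082])]
scene 2037 centroid [ 19. -43.] line cw angle from tank side 18.9 centroid angle 23.8
scene [(0.52, [0.468, -0.141, 0.082])]
scene 570 upper [316.3, 183.2] lower [330.8, 239.6] upper@.198 [0.626, -0.183] lower@.115 [0.565, -0.119]
scene 305 upper [337.3, 186.9] lower [339.4, 230.2] upper@.198 [0.581, -0.185] lower@.115 [0.563, -0.16]
scene 288 upper [301.7, 192.9] lower [305.4, 232.3] upper@.198 [0.633, -0.13] lower@.115 [0.622, -0.122]
top 104 upper [344.8, 193.0] lower [345.1, 217.0] upper@.198 [0.637, -0.129] lower@.115 [0.613, -0.134]
top 102 upper [376.6, 199.9] lower [370.9, 221.0] upper@.198 [0.624, -0.183] lower@.115 [0.605, -0.182]
top 97 upper [377.0, 224.0] lower [370.6, 244.9] upper@.198 [0.582, -0.182] lower@.115 [0.559, -0.18]
top 86 upper [342.5, 226.9] lower [344.7, 245.0] upper@.198 [0.578, -0.124] lower@.115 [0.56, -0.132]
36 [244.94444444 393.58333333]
[(0.7, array([0.43 , 0.254, 0.029]))]
```

All checks are consistent: the dial reads 9, the button is up, all four brushes are standing and the lid is flat. I'm handing in.

```bash
python3 -c "
from h import *
print(arm.job_done()); st()"
```

```text
the job is handed in; nothing more can be done
None
the job is handed in; nothing more can be done
```

The job is handed in, at about 102 s on the robot's clock. No verdict is reported.

- **Lid:** It lies flat on the bare table at about (0.43, 0.26), knob up.
- **Brushes:** All four stand bristles down, one to a compartment. I turned each upright by pushing its tip against the side of the bath. Two came to rest leaning about 15–18°, so I regripped and straightened them. In the last picture all four stand nearly upright, and measurements after the button press show them unmoved.
- **Timer:** I turned the dial back against what seemed to be its OFF stop, then 270° clockwise. Afterwards the pointer read 271.5° in one camera and 268.5° in the other, which is stop 9.
- **Start button:** I pressed it last. Its spring resisted for about 5 mm, then it hit a hard stop at about 29 N. On release the green cap was back in its earlier place in the image.

**Disagreements and things not checked:**
- The dial's starting position never read clearly. It measured about 19°, between stop 0 and stop 1, which is why I zeroed it against the OFF stop.
- The network's position for the start button was about 1.5 cm off my fit of the bath, so I used the fit.
- I never planned a move near the paint pots or the bottle, but I did not measure their positions again at the end.

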